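# Open a brush box, plug in a regulator and flash the field

### The arm

A 7-joint arm with a two-finger parallel gripper is mounted at the origin on the work surface. World frame = base frame: x ahead of the robot, y to its left, z up, the work surface at z = 0. Lengths are in m, angles in degrees, forces in N, time in s.
With the tool pointing down it reaches from about 0.35 to 0.775 m from the base axis. Payload 3.1 kg.
Tool frame: the origin (TCP) lies at the very end of the fingers, on their centre line; the grasp point (between the pads) lies 19 mm behind it; z points along the fingers, x is the direction in which the jaws open and shut, and the axes are right-handed (so a half turn about z gives the same grasp; the last joint's range is limited). The gripper opens to 85 mm and grips with 20 to 120 N. Pads are 22 mm wide; open, the fingers measure 114 mm over their backs; the gripper's body (76 mm by 85 mm) begins 54 mm behind the grasp point. The pads swing forward as they close: fully open they stand 13 mm farther back than shut.
Start: joints at [-78.707, 17.813, 0.802, 86.603, -0.252, 75.585, -1.558], TCP at [0.13, 0.534, 0.231] pointing down, gripper open.
Joint ranges: [-154.91, 154.91], [-16.99, 109.72], [-72.82, 74.43], [7.12, 147.25], [-82.49, 262.49], [11.32, 116.49], [-174.64, 174.64]. Speed limits (degrees/s): [159.86, 159.86, 180, 180, 180, 180, 180].

### API

Orientations are given as [roll, pitch, yaw] about the fixed x, y, z axes, in that order (R = Rz(yaw) Ry(pitch) Rx(roll)).
In Python, from rig import * gives the robot as it stands.
- The arm moves only by the tool apply_moves, never from a script. Its argument "moves" is a list of rows, each an object with "travel": the shift along the world's x, y, z in units of 0.5 m (1.0 is 0.5 m), a list of three; "twist": the turn about the world's z in units of pi rad (1.0 is pi rad). In form: [{"travel": [tx, ty, tz], "twist": twist}, ...]. A call has exactly 8 rows; each row is the pose to reach, as a shift and turn from the pose commanded when the call began, turning the shorter way round; what a row does not reach only later rows make up. A row lasts 1/8 s, in which the tool goes at most 62.5 mm and 10.7 degrees, less where a joint would pass 70% of its speed; a pose out of reach is approached as far as the arm can. A call with a number of a shift or a turn outside -1 to 1 is refused whole. A call with a gripper value outside its range is refused whole. "gripper" is the opening in per cent of the stroke, from 0 (shut) to 100 (fully open), set as the call begins (left out, the last holds). The fingers move at their own pace and stop on an object; "newtons" is the grip in N (left out, the last holds). Time passes only in rows, so rows that repeat a pose let the fingers close, or fill a call up. It gives the time, the measured TCP pose, the force and the opening at its end, in the units of the state.
- get_state(): the state, without advancing time (a new reading comes with each control period).
- capture(name): name is "scene" or "top" or "wrist"; returns a dict with "image" (480x640x3 uint8, red, green, blue), "z_map" (480x640 float32, m along the optical axis (not along the pixel's ray), 0 where there is no reading), "vertical_fov" (degrees; the focal length in pixels is half the picture's height over the tangent of half this angle, whatever the lens; pixels are square), "cx", "cy" (the principal point, pixels), "cam_to_world" (4x4, takes a point from camera to world coordinates). Camera axes: x right, y down, z forward; pixel columns grow to the right and rows downward; lengths in m; the calibration is good to about 2 mm. A picture is of the moment at which its call begins.
- finish_job(): hands the job in, once; it reports no verdict.
The state is a dict: "clock": time; "qpos": joint angles; "joint_velocities": joint speeds; "effort": joint torques, N m; "eef_pos": TCP position; "eef_rot": TCP orientation; "force": force on the tool from outside, world axes, zero at the start; "torque": the same for the moment, N m; "opening": finger opening in m.
Only numpy, scipy, OpenCV 4.12 (cv2) and the standard library are available. Lean on these libraries where they do the work, as an engineer would, in place of code of your own. Each camera call takes 0.05 s, during which the arm holds its last target.

### The job

Get this alternator brush box ready and flash its field: prise every grey brush cap still fitted loose with the pry bar, levering over the steel edge of the box (no fingers on a cap before it is loose), put the caps in the scrap tray, and plug the regulator fully home into its socket on the carriage. When the caps are in the tray and the regulator is home, swing the sprung flash lever right over to its stop, hold it there a moment and let it spring back. Finish with the pry bar lying on its rubber mat, and do not disturb the rotor, pulley, terminal bolt and bearing cover.

Things in the scene. Friction and masses are not known exactly. Their poses are not given: they have to be found in the camera images.
- brushbox: aluminium brush box, 118 (x) x 230 (y) x 45 mm, fixed on the locked tray carriage. Origin: centre of its underside, 42 mm above the bench; x away from the robot, y along its row of three rectangular wells, 80 mm apart, z up. Flat top 45 mm above the origin. A well is open or closed by a grey cap flush with the box top
- fulcrum (a point): middle of the crest of the round steel edge (10 mm thick) along the robot side of the brush box: the fulcrum. It runs the box's whole length in y, flush with the box top, axes as the brush box. From this edge a notch 32 mm wide (y), centred on each well and 17 mm deep, leads under the cap's lip, whose edge is 28 mm away in x
- well1 (a point): the rightmost (lowest y) well of the brush box: the point on the well floor, 17 mm below the box top, where cap1's origin is while it is seated. Axes as the brush box. The fulcrum's crest is at x = -63 mm, z = +17 mm from it. Two sprung clips in the well's sides (y), at x = -13 mm, up to 10 mm above the floor, grip the cap
- well2 (a point): the middle well of the brush box: the point on the well floor, 17 mm below the box top, where cap2's origin is while it is seated. Axes as the brush box. The fulcrum's crest is at x = -63 mm, z = +17 mm from it. Two sprung clips in the well's sides (y), at x = -13 mm, up to 10 mm above the floor, grip the cap
- well3 (a point): the leftmost (highest y) well of the brush box: the point on the well floor, 17 mm below the box top, where cap3's origin is while it is seated. Axes as the brush box. The fulcrum's crest is at x = -63 mm, z = +17 mm from it. Two sprung clips in the well's sides (y), at x = -13 mm, up to 10 mm above the floor, grip the cap
- cap1: grey plastic cap of well1, absent in some starts: 70 (x) x 45 (y) x 17 mm, 60 g. Origin: centre of its underside. Its top 4 mm overhang 12 mm at the -x (robot) end as a lip, x = -35 to -23 mm, 13 mm clear below. Clips hold it with about 30 N; lift the lip 12 to 15 mm with the bar: it tilts about its far edge and the clips keep it up, to be taken by its sides. No fingers on a seated cap
- cap2: grey plastic cap of well2, absent in some starts: 70 (x) x 45 (y) x 17 mm, 60 g. Origin: centre of its underside. Its top 4 mm overhang 12 mm at the -x (robot) end as a lip, x = -35 to -23 mm, 13 mm clear below. Clips hold it with about 30 N; lift the lip 12 to 15 mm with the bar: it tilts about its far edge and the clips keep it up, to be taken by its sides. No fingers on a seated cap
- cap3: grey plastic cap of well3, absent in some starts: 70 (x) x 45 (y) x 17 mm, 60 g. Origin: centre of its underside. Its top 4 mm overhang 12 mm at the -x (robot) end as a lip, x = -35 to -23 mm, 13 mm clear below. Clips hold it with about 30 N; lift the lip 12 to 15 mm with the bar: it tilts about its far edge and the clips keep it up, to be taken by its sides. No fingers on a seated cap
- prybar: pry bar 200 mm long, 0.28 kg, flat underside. Origin: on the underside at the middle of the handle; x points to the tip, z up. Flat-sided wooden handle x = -45 to 40 mm, 24 mm wide (y), 22 mm high; steel blade 16 mm wide, 7 mm thick to x = 115 mm, then 4 mm thick to the tip at x = 155 mm. Lies on the rubber mat at the start
- prybar_tip (a point): underside of the pry bar's tip end, 155 mm from the bar's origin along its x
- prybar_mid (a point): middle of the pry bar's length, on its underside, 55 mm from its origin along its x
- toolmat: black rubber mat, 110 (x) x 220 (y) x 5 mm, fixed on the bench. Origin: centre of its underside. The bar must finish flat on it, the bar's middle within 50 mm (x) and 60 mm (y) of the mat's centre
- regulator: plug-in voltage regulator, 0.18 kg, standing on the bench on its foot. Origin: centre of the foot's underside, z up. Black block foot 52 (x) x 42 (y) x 20 mm; above it the head 68 (x) x 54 (y) mm from z = 20 to 44 mm, then aluminium fins, not solid, to z = 54 mm
- socket (a point): centre of the mouth of the socket, in the top (87 mm above the bench) of a black block 90 x 80 x 45 mm, fixed on the carriage left of the brush box. Hole 55 (x) x 45 (y) mm, 24 mm deep, 2 mm chamfer, along the point's x and y. The regulator's head seats on the block's top, its origin then 20 mm below this point; either way round will do
- scraptray: open steel tray, 150 (x) x 190 (y) x 50 mm outside, walls and floor 4 mm, fixed on the bench. Origin: centre of its underside
- flash_lever (a joint): angle of the sprung flash lever: 0 at rest (leaning 0.5 rad to the switch case's -x, towards the robot), grows as the lever is swung over to the case's +x, stop at 0.95. The spring pushes back with 0.15 Nm at rest to 0.6 Nm at the stop
- flash_knob (a point): centre of the black ball knob (32 mm diameter) on the flash lever, 122 mm from the pivot; between pivot and knob the lever is a round steel rod of 12 mm diameter. Axes turn with the lever about its y; at rest they are those of the switch case
- flash_pivot (a point): pivot axis of the flash lever, fixed, 70 mm above the bench, between two steel cheeks 60 mm long and 40 mm apart (outside) that reach 13 mm above the axis, on a grey case 120 (x) x 90 (y) x 55 mm. Its y is the pivot axis; the lever swings in its x-z plane, from -x over to +x
- rotor: dark rotor assembly, drum 76 mm diameter, 170 mm long along y, on the rear of the carriage; leave alone. Origin: its centre
- pulley: bright steel pulley, 72 mm diameter, 40 mm high, on the rear of the carriage; leave alone. Origin: centre of its underside
- terminalbolt: copper terminal bolt standing on its head, 34 mm diameter, 65 mm high, on the rear of the carriage; leave alone. Origin: centre of its underside
- bearingcover: black rubber bearing cover, 90 mm diameter, 22 mm high, on the bench at the right; leave alone. Origin: centre of its underside
Things that resemble listed ones, but are neither listed nor needed, are in the scene too. Of the things shaped like the toolmat, the black one is meant.

How it is judged:
By the outcome, as a careful person would: the job done as asked, in the order asked, and still so for the second after the job is handed in, with the robot touching nothing.
Of cap1, cap2, cap3 only 2 to 3 are there at a start; the rules pass over those that are not, and their reading is None.
At some moment in a run one of regulator, prybar may be knocked a few centimetres aside while the robot is not near it.
It also fails if it takes over 210 s, if anything falls off the work surface, if the arm or the gripper's body presses on something with over 40 N, if the wrist force passes 120 N, or if a joint passes its speed limit or range.

## Working session

There is one attempt and no reset: what is moved stays moved. The work goes in short steps, Python scripts to look and compute and a tool call to move; the robot and the scene stay as the last step left them, time stands still between calls to the robot, and variables do not carry over. Pictures are saved under pics/ and viewed, and the job is handed in when it is done.

Besides the shell and the picture viewer there is one more tool, called after "Request:" as name(argument=value, ...) on one line, values as JSON. apply_moves: Moves the arm, as the interface text tells. Its arguments: {"type":"object","properties":{"moves":{"type":"array","items":{"type":"object","properties":{"travel":{"type":"array","items":{"type":"number","minimum":-1,"maximum":1}},"twist":{"type":"number","minimum":-1,"maximum":1}}}},"gripper":{"type":"number"},"newtons":{"type":"number"}},"required":["moves"]}

```bash
ls; mkdir -p pics
cat > h.py <<'E'
from rig import *
import numpy as np, cv2
def snap(n,tag):
    c=capture(n); cv2.imwrite(f'pics/{tag}.png',c['image'][:,:,::-1]); np.savez(f'pics/{tag}.npz',**c); return c
def load(tag): return dict(np.load(f'pics/{tag}.npz'))
def ray(c,u,v):
    f=240/np.tan(np.radians(float(c['vertical_fov']))/2)
    d=np.array([(u-c['cx'])/f,(v-c['cy'])/f,1.]); M=c['cam_to_world']
    return M[:3,3],M[:3,:3]@d
def plane(c,u,v,z):
    o,d=ray(c,u,v); return o+d*(z-o[2])/d[2]
def pts(c):
    f=240/np.tan(np.radians(float(c['vertical_fov']))/2)
    v,u=np.mgrid[:480,:640]; Z=c['z_map']
    P=np.stack([(u-c['cx'])/f*Z,(v-c['cy'])/f*Z,Z],-1); M=c['cam_to_world']
    W=P@M[:3,:3].T+M[:3,3]; W[Z==0]=np.nan; return W
def proj(c,p):
    f=240/np.tan(np.radians(float(c['vertical_fov']))/2)
    M=c['cam_to_world']; q=M[:3,:3].T@(np.array(p)-M[:3,3]); return f*q[0]/q[2]+c['cx'],f*q[1]/q[2]+c['cy']
E
python3 - <<'E'
from h import *
for n in('scene','top','wrist'):
    c=snap(n,n+'0'); print(n,c['vertical_fov'],c['cx'],c['cy'],c['cam_to_world'].round(3).tolist())
print(get_state())
E
```

```text
pics
scene 49.37253486717499 323.43372467167603 241.45569826510194 [[0.211, 0.613, -0.761, 1.398], [0.977, -0.115, 0.179, -0.282], [0.022, -0.782, -0.623, 0.881], [0.0, 0.0, 0.0, 1.0]]
top 51.76378521775015 312.58517666165164 238.03699656883296 [[0.025, -0.982, 0.187, 0.249], [-1.0, -0.028, -0.014, -0.059], [0.019, -0.186, -0.982, 1.404], [0.0, 0.0, 0.0, 1.0]]
wrist 63.317520512542785 317.9617046904369 234.59861245295636 [[0.237, 0.922, 0.305, 0.051], [0.972, -0.224, -0.077, 0.554], [-0.003, 0.315, -0.949, 0.373], [0.0, 0.0, 0.0, 1.0]]
{'clock': 0.15, 'qpos': array([-78.70619904,  17.85127463,   0.80289103,  86.67099392,
        -0.25084328,  75.58414643,  -1.55789314]), 'joint_velocities': array([-0.02406716, -0.07020841,  0.08813176, -0.25875422,  0.01681581,
        0.01600469, -0.05392789]), 'effort': array([ 4.12641202e-04, -3.80270612e+01,  1.46076595e-01, -2.30851185e+01,
        1.21738718e-02,  9.66886757e-03, -4.39904710e-06]), 'eef_pos': array([0.1299733 , 0.5338526 , 0.23045662]), 'eef_rot': array([1.79993871e+02, 1.04508631e-01, 7.63211630e+01]), 'force': array([ 0.24925823, -0.10297583,  0.24793085]), 'torque': array([-0.01133783,  0.00866391, -0.04075811]), 'opening': 0.08551295480608381}
```

View pics/top0.png

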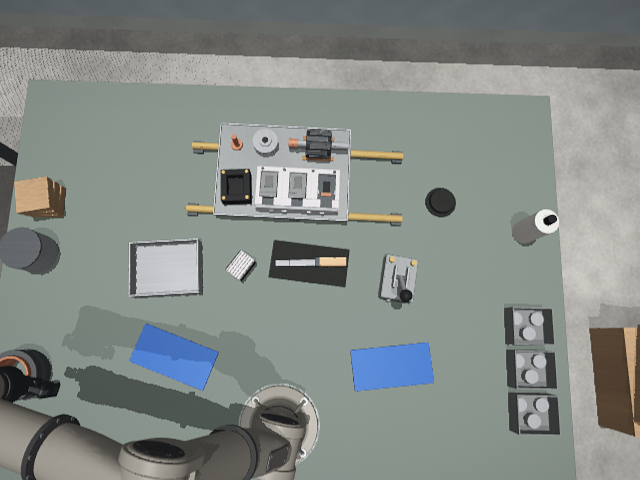

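View pics/scene0.png

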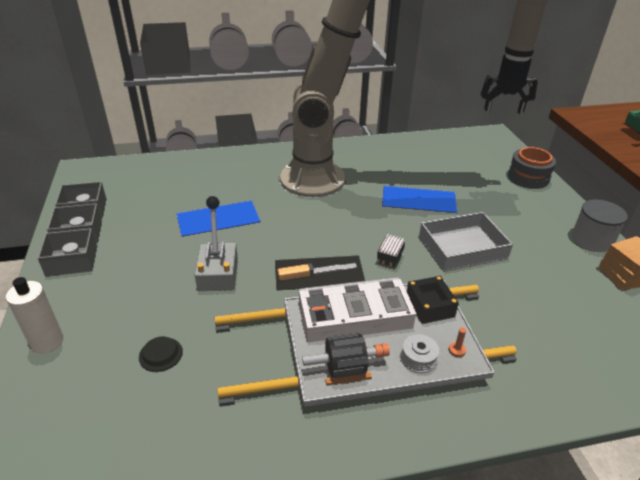

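View pics/wrist0.png

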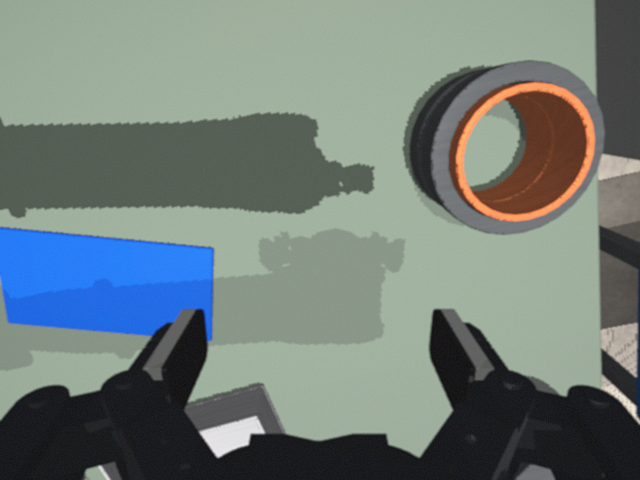

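The top view shows well1 open (326,187) and cap2 (297,183) and cap3 (268,183) fitted. The socket is at (236,187), the regulator at (240,265), the bar on the black mat at (310,264) with its tip to +y, the tray at (166,268) and the lever at (400,285).

Run:
```python
from h import *
c=load('top0'); W=pts(c); im=c['image']
for n,(u,v) in dict(cap2=(297,183),cap3=(268,183),sockblk=(236,172),reg=(240,265),mat=(275,270),blade=(295,264),handle=(333,262),traywall=(166,240),floor=(166,268),knob=(406,296),bench=(450,270),carr=(245,160)).items(): print(n,W[v,u].round(4))
o=cv2.resize(im[100:320,120:440][:,:,::-1],None,fx=2.5,fy=2.5,interpolation=cv2.INTER_CUBIC); cv2.imwrite('pics/topcrop.png',o)
c=load('scene0')
o=cv2.resize(c['image'][180:400,180:500][:,:,::-1],None,fx=2.5,fy=2.5,interpolation=cv2.INTER_CUBIC); cv2.imwrite('pics/scenecrop.png',o)
```

```text
cap2 [ 0.653  -0.0304  0.089 ]
cap3 [0.6516 0.0498 0.0857]
sockblk [0.6806 0.1398 0.0856]
reg [0.4262 0.1203 0.0467]
mat [0.4203 0.026  0.0027]
blade [ 0.4375 -0.0305  0.0141]
handle [ 0.4444 -0.1373  0.0267]
traywall [0.4982 0.3414 0.0025]
floor [0.4178 0.3354 0.0006]
knob [ 0.3421 -0.3085  0.1908]
bench [ 0.4343 -0.475   0.0009]
carr [0.7321 0.1226 0.041 ]
```

View pics/topcrop.png

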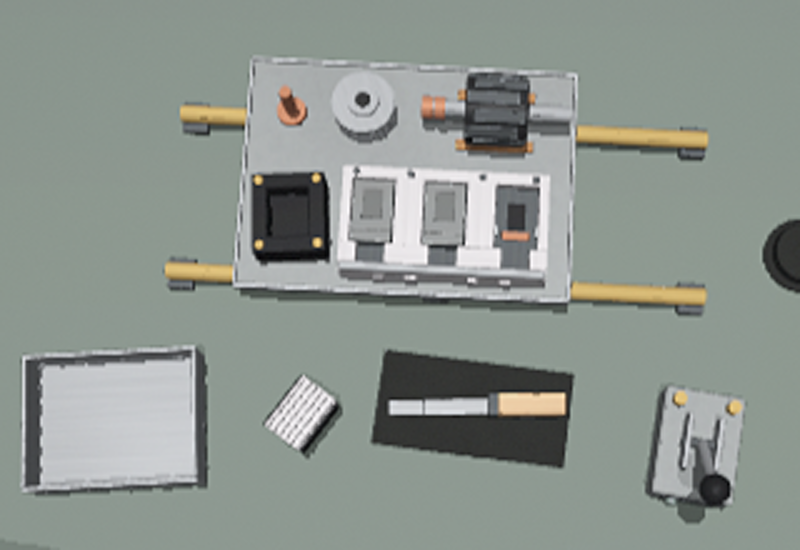

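View pics/scenecrop.png

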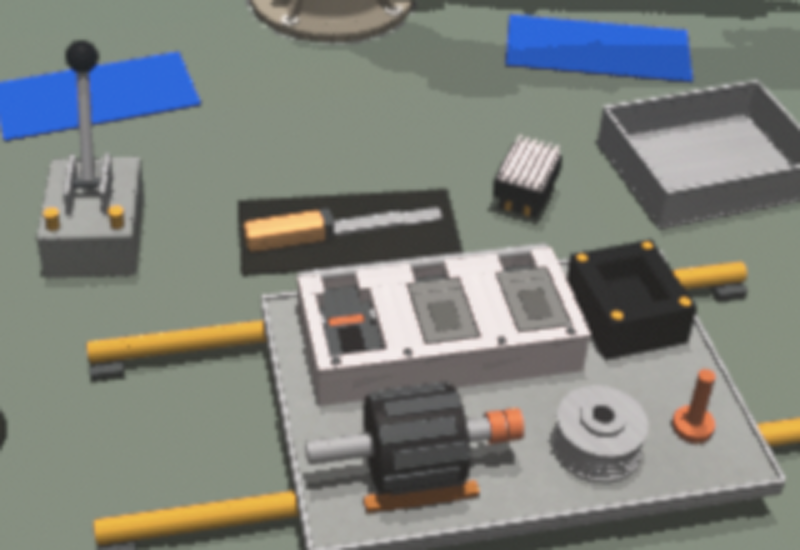

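```bash
cat >> h.py <<'E'
def quad(c,mask,z):
    """largest contour of mask -> minAreaRect corners cast on plane z -> centre, size, yaw"""
    cs,_=cv2.findContours(mask.astype(np.uint8),cv2.RETR_EXTERNAL,cv2.CHAIN_APPROX_NONE)
    k=max(cs,key=cv2.contourArea)[:,0,:]
    P=np.array([plane(c,u,v,z)[:2] for u,v in k],np.float32)
    return cv2.minAreaRect(P*1000), cv2.contourArea(max(cs,key=cv2.contourArea))
def box(mask,u0,u1,v0,v1):
    m=np.zeros_like(mask); m[v0:v1,u0:u1]=mask[v0:v1,u0:u1]; return m
E
python3 - <<'E'
from h import *
c=load('top0'); im=c['image'].astype(int); r,g,b=im[...,0],im[...,1],im[...,2]
hsv=cv2.cvtColor(c['image'],cv2.COLOR_RGB2HSV)
wood=(hsv[...,1]>80)&(r>150)&(hsv[...,0]<25)
print('handle',quad(c,box(wood,300,360,240,290),0.027))
W=pts(c)
bl=(r>130)&(abs(r-b)<40)&(W[...,2]>0.007)
print('blade',quad(c,box(bl,268,322,250,275),0.012))
blk=(r<70)&(abs(r-b)<25)
m=cv2.morphologyEx(box(((r<60)|wood|bl).astype(np.uint8),262,355,235,292),cv2.MORPH_CLOSE,np.ones((5,5)))
print('mat',quad(c,m,0.005))
white=(r>200)&(W[...,2]>0.075)
m=cv2.morphologyEx(box((W[...,2]>0.08).astype(np.uint8),250,345,160,215),cv2.MORPH_CLOSE,np.ones((3,3)))
print('box',quad(c,m,0.087))
m=box((W[...,2]>0.08).astype(np.uint8),216,253,165,206)
print('sock',quad(c,m,0.087))
m=box((W[...,2]>0.03).astype(np.uint8),222,260,245,285)
print('reg',quad(c,m,0.05))
m=box((W[...,2]>0.03).astype(np.uint8),120,208,232,300)
print('tray',quad(c,m,0.05))
# lever case
m=box(((W[...,2]>0.045)&(W[...,2]<0.065)).astype(np.uint8),375,425,245,310)
print('case',quad(c,m,0.055))
E
```

```text
handle (((437.28472900390625, -136.0639190673828), (2.830857038497925, 70.28360748291016), 1.5854651927947998), 0.5)
blade (((443.5455322265625, -30.32202911376953), (17.17365837097168, 107.81367492675781), 1.5832430124282837), 165.5)
mat (((448.1712341308594, -67.64386749267578), (224.76507568359375, 124.89388275146484), 86.6760482788086), 2733.0)
box (((636.23046875, -31.198936462402344), (229.85496520996094, 120.63211822509766), 88.81253814697266), 3362.0)
sock (((642.8248901367188, 141.95281982421875), (91.94617462158203, 80.22589111328125), 2.807485580444336), 877.0)
reg (((424.1484375, 119.20841979980469), (55.73887252807617, 67.70990753173828), 55.08901596069336), 464.0)
tray (((413.3591003417969, 327.34979248046875), (151.68899536132812, 194.45159912109375), 4.812233924865723), 3766.5)
case (((400.1722412109375, -317.0635681152344), (90.48048400878906, 121.54216003417969), 81.83769989013672), 951.5)
```

Request:
apply_moves(moves=[{"travel": [0.6, -0.56, 0.1], "twist": -0.415}, {"travel": [0.6, -0.56, 0.1], "twist": -0.415}, {"travel": [0.6, -0.56, 0.1], "twist": -0.415}, {"travel": [0.6, -0.56, 0.1], "twist": -0.415}, {"travel": [0.6, -0.56, 0.1], "twist": -0.415}, {"travel": [0.6, -0.56, 0.1], "twist": -0.415}, {"travel": [0.6, -0.56, 0.1], "twist": -0.415}, {"travel": [0.6, -0.56, 0.1], "twist": -0.415}])

```text
clock: 1.15
eef_pos: [0.4329, 0.2505, 0.2816]
eef_rot: [179.9, -0.1, 1.1]
force: [-0.2, 0.5, -0.6]
opening: 0.0855
```

Request:
apply_moves(moves=[{"travel": [0.2, -0.6, 0.08], "twist": 0}, {"travel": [0.2, -0.6, 0.08], "twist": 0}, {"travel": [0.2, -0.6, 0.08], "twist": 0}, {"travel": [0.2, -0.6, 0.08], "twist": 0}, {"travel": [0.2, -0.6, 0.08], "twist": 0}, {"travel": [0.2, -0.6, 0.08], "twist": 0}, {"travel": [0.2, -0.6, 0.08], "twist": 0}, {"travel": [0.2, -0.6, 0.08], "twist": 0}])

```text
clock: 2.15
eef_pos: [0.5298, -0.0424, 0.3207]
eef_rot: [-179.9, 0.1, 1.9]
force: [1.0, 0.4, -0.3]
opening: 0.0856
```

Run:
```python
from h import *
snap('wrist','w1'); print(get_state()['eef_pos'],get_state()['eef_rot'])
```

```text
[ 0.52985188 -0.04258867  0.32079733] [-1.79911182e+02  6.04785364e-02  1.91179730e+00]
```

View pics/w1.png

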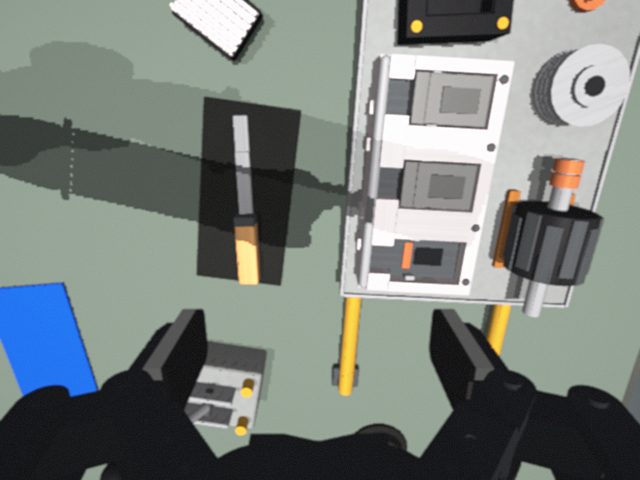

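The wrist view shows cap3 at (450,98), cap2 at (440,186) and the open well1 at (430,262). The bar lies on the mat with its blade at (242,165) and its handle at (247,250).

```bash
cat >> h.py <<'E'
def dbg(c,mask,tag):
    o=c['image'][:,:,::-1].copy(); o[mask>0]=(0,0,255); cv2.imwrite(f'pics/{tag}.png',o)
E
python3 - <<'E'
from h import *
c=load('w1'); im=c['image'].astype(int); r,g,b=im[...,0],im[...,1],im[...,2]
hsv=cv2.cvtColor(c['image'],cv2.COLOR_RGB2HSV); W=pts(c)
allm=np.zeros((480,640),np.uint8)
wood=(hsv[...,1]>80)&(r>130)&(hsv[...,0]<30)
m=box(wood,225,265,210,290);allm|=m; print('handle',quad(c,m,0.027))
bl=(r>100)&(W[...,2]>0.0075)&(W[...,2]<0.03)
m=box(bl,228,258,105,213);allm|=m; print('blade',quad(c,m,0.012))
capm=(r<160)&(r>105)&(W[...,2]>0.08)&(W[...,2]<0.095)
for n,bb in dict(cap3=(405,500,65,130),cap2=(396,485,155,215)).items():
    m=cv2.morphologyEx(box(capm.astype(np.uint8),*bb),cv2.MORPH_OPEN,np.ones((3,3)));allm|=m
    print(n,quad(c,m,0.087))
m=box(((W[...,2]>0.08)&(W[...,2]<0.1)).astype(np.uint8),355,520,48,298)
m=cv2.morphologyEx(m,cv2.MORPH_CLOSE,np.ones((5,5)));allm|=(m&(r>160)).astype(np.uint8)
print('box',quad(c,m,0.087))
dbg(c,allm,'w1m')
print(W[185,440],W[98,452],W[200,374],W[245,246])
for v in (60,110,150,200,230,280): print([ (u,W[v,u].round(4).tolist()) for u in (368,372,376,380,384)])
E
```

```text
handle (((445.87066650390625, -134.86309814453125), (26.28695297241211, 74.71138763427734), 2.1937360763549805), 1145.0)
blade (((439.9933166503906, -2.255952835083008), (16.31265640258789, 57.42522430419922), 1.7366005182266235), 655.5)
cap3 (((655.3456420898438, 48.152244567871094), (22.80237579345703, 36.049625396728516), 88.68792724609375), 943.0)
cap2 (((645.2201538085938, -31.98797035217285), (45.49489212036133, 69.07345581054688), 88.63208770751953), 3063.5)
box (((635.8453369140625, -31.39978790283203), (229.81820678710938, 118.99266052246094), 88.71454620361328), 28461.0)
[ 0.64756066 -0.03050737  0.08715845] [0.6475674  0.04962493 0.08846956] [ 0.58454296 -0.04783294  0.08607804] [ 0.44546639 -0.12135707  0.02639542]
[(368, [0.5743, 0.0837, 0.0416]), (372, [0.5784, 0.0839, 0.041]), (376, [0.5798, 0.082, 0.0605]), (380, [0.5802, 0.0796, 0.084]), (384, [0.5835, 0.0794, 0.0861])]
[(368, [0.5756, 0.0366, 0.0594]), (372, [0.5784, 0.0368, 0.0684]), (376, [0.58, 0.037, 0.0848]), (380, [0.5834, 0.0371, 0.0865]), (384, [0.5872, 0.0372, 0.0858])]
[(368, [nan, nan, nan]), (372, [0.5791, 0.0005, 0.0841]), (376, [0.5825, 0.0009, 0.0872]), (380, [0.5867, 0.0008, 0.0847]), (384, [0.5902, 0.0011, 0.0867])]
[(368, [0.5786, -0.048, 0.0861]), (372, [0.5825, -0.0478, 0.0863]), (376, [0.5863, -0.0475, 0.0874]), (380, [0.5906, -0.0478, 0.0854]), (384, [0.5944, -0.0474, 0.0864])]
[(368, [0.5808, -0.079, 0.0865]), (372, [0.585, -0.0792, 0.0856]), (376, [0.5889, -0.0786, 0.0869]), (380, [0.5932, -0.079, 0.0853]), (384, [0.597, -0.0785, 0.0865])]
[(368, [0.585, -0.1347, 0.0861]), (372, [0.5892, -0.1347, 0.0857]), (376, [0.5934, -0.1344, 0.0861]), (380, [0.5977, -0.1344, 0.0857]), (384, [0.6016, -0.1335, 0.0875])]
```

View pics/w1m.png

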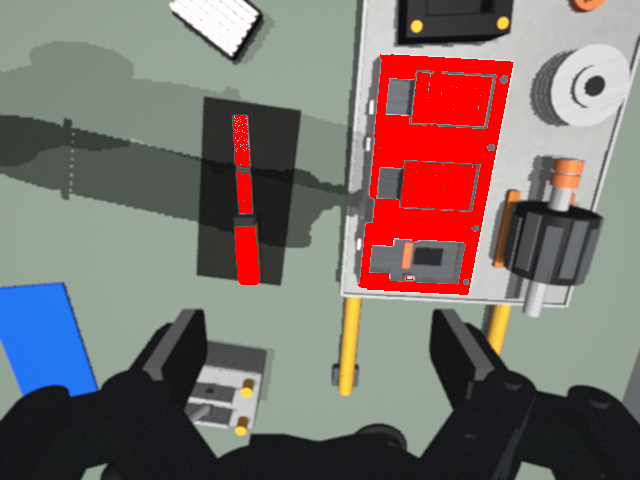

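Request:
apply_moves(moves=[{"travel": [-0.168, -0.193, 0], "twist": 0}, {"travel": [-0.168, -0.193, -0.1], "twist": 0}, {"travel": [-0.168, -0.193, -0.25], "twist": 0}, {"travel": [-0.168, -0.193, -0.35], "twist": 0}, {"travel": [-0.168, -0.193, -0.45], "twist": 0}, {"travel": [-0.168, -0.193, -0.54], "twist": 0}, {"travel": [-0.168, -0.193, -0.58], "twist": 0}, {"travel": [-0.168, -0.193, -0.58], "twist": 0}])

```text
clock: 3.2
eef_pos: [0.4447, -0.1399, 0.0298]
eef_rot: [-179.9, 0.2, 1.8]
force: [-0.4, 0.2, -0.2]
opening: 0.0858
```

Run:
```python
from h import *
snap('wrist','w2'); print(get_state()['eef_pos'],get_state()['eef_rot'])
```

```text
[ 0.44606294 -0.14070795  0.0311389 ] [-1.79962853e+02  5.50460775e-02  1.76042806e+00]
```

View pics/w2.png

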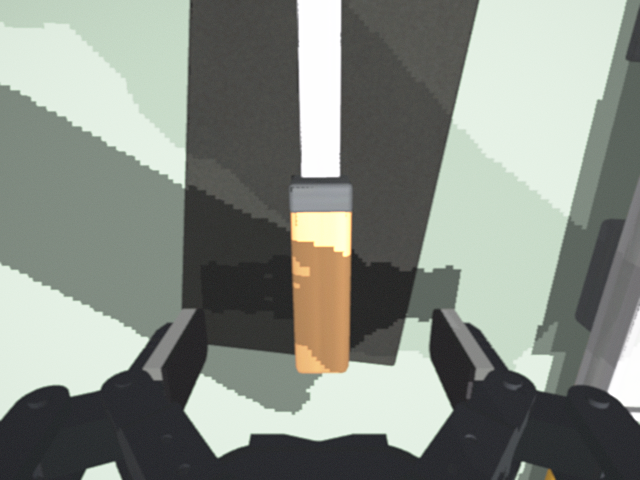

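Request:
apply_moves(moves=[{"travel": [0, 0, -0.02], "twist": 0}, {"travel": [0, 0, -0.044], "twist": 0}, {"travel": [0, 0, -0.044], "twist": 0}, {"travel": [0, 0, -0.044], "twist": 0}, {"travel": [0, 0, -0.044], "twist": 0}, {"travel": [0, 0, -0.044], "twist": 0}, {"travel": [0, 0, -0.044], "twist": 0}, {"travel": [0, 0, -0.044], "twist": 0}])

```text
clock: 4.25
eef_pos: [0.4461, -0.1421, 0.0094]
eef_rot: [180.0, -0.0, 1.6]
force: [-0.1, -0.2, 0.1]
opening: 0.085
```

Request:
apply_moves(moves=[{"travel": [0, 0, 0]}, {"travel": [0, 0, 0]}, {"travel": [0, 0, 0]}, {"travel": [0, 0, 0]}, {"travel": [0, 0, 0]}, {"travel": [0, 0, 0]}, {"travel": [0, 0, 0]}, {"travel": [0, 0, 0]}], gripper=0, newtons=40)

```text
schema error: expected keys travel, twist
```

Request:
apply_moves(moves=[{"travel": [0, 0, 0], "twist": 0}, {"travel": [0, 0, 0], "twist": 0}, {"travel": [0, 0, 0], "twist": 0}, {"travel": [0, 0, 0], "twist": 0}, {"travel": [0, 0, 0], "twist": 0}, {"travel": [0, 0, 0], "twist": 0}, {"travel": [0, 0, 0], "twist": 0}, {"travel": [0, 0, 0], "twist": 0}], gripper=0, newtons=40)

```text
clock: 5.25
eef_pos: [0.4464, -0.1422, 0.0095]
eef_rot: [180.0, -0.0, 1.6]
force: [0.2, -0.2, 2.4]
opening: 0.0232
```

Request:
apply_moves(moves=[{"travel": [0, 0, 0.04], "twist": 0}, {"travel": [0, 0, 0.08], "twist": 0}, {"travel": [0, 0, 0.12], "twist": 0}, {"travel": [0, 0, 0.16], "twist": 0}, {"travel": [0, 0, 0.2], "twist": 0}, {"travel": [0, 0, 0.24], "twist": 0}, {"travel": [0, 0, 0.28], "twist": 0}, {"travel": [0, 0, 0.28], "twist": 0}])

```text
clock: 6.25
eef_pos: [0.4463, -0.1423, 0.1496]
eef_rot: [180.0, -0.1, 1.6]
force: [0.7, 0.4, -2.3]
opening: 0.0238
```

Run:
```python
from h import *
snap('wrist','w3');snap('scene','s3'); print(get_state()['eef_pos'],get_state()['opening'],get_state()['force'])
```

```text
[ 0.44500523 -0.14164314  0.14813333] 0.02340398123136424 [ 0.11384192 -0.21730855 -3.12707141]
```

View pics/s3.png

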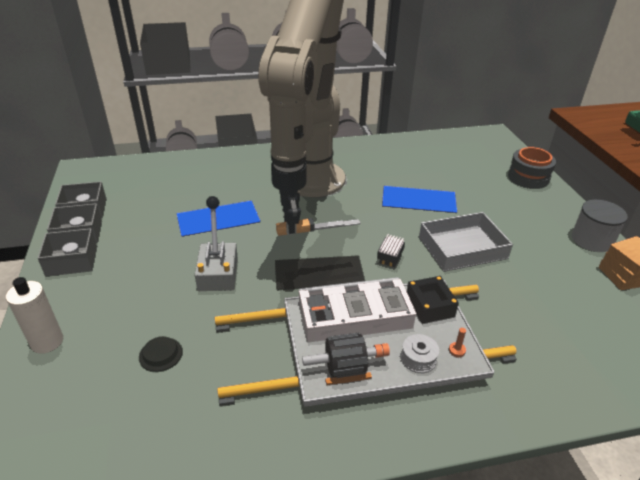

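View pics/w3.png

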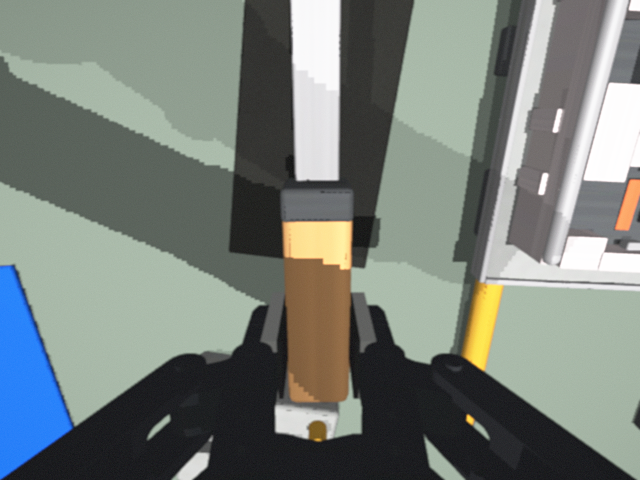

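Request:
apply_moves(moves=[{"travel": [0, 0, 0], "twist": 0}, {"travel": [0, 0, 0], "twist": 0}, {"travel": [0, 0, 0], "twist": 0}, {"travel": [0, 0, 0], "twist": 0}, {"travel": [0, 0, 0], "twist": 0}, {"travel": [0, 0, 0], "twist": 0}, {"travel": [0, 0, 0], "twist": 0}, {"travel": [0, 0, 0], "twist": 0}], gripper=0, newtons=20)

```text
clock: 7.35
eef_pos: [0.4461, -0.1421, 0.1493]
eef_rot: [180.0, -0.0, 1.6]
force: [0.0, -0.5, -2.4]
opening: 0.0231
```

```bash
cat >> h.py <<'E'
def bartilt(c,roi,zr=(0.0,0.3)):
    """blade/handle points from depth inside roi -> print"""
    W=pts(c); u0,u1,v0,v1=roi; P=W[v0:v1,u0:u1].reshape(-1,3); im=c['image'][v0:v1,u0:u1].reshape(-1,3)
    return P,im
E
python3 - <<'E'
from h import *
c=snap('wrist','w4'); W=pts(c)
c3=load('w3'); W3=pts(c3)
for v in (10,60,100,140,170,200,235,270): print(v,W3[v,312:322].mean(0).round(4),W[v,312:322].mean(0).round(4))
E
```

```text
10 [ 0.4421 -0.0321  0.1514] [ 0.4418 -0.032   0.1513]
60 [ 0.4425 -0.0468  0.1516] [ 0.4422 -0.0465  0.1508]
100 [ 0.4428 -0.0593  0.1515] [ 0.4426 -0.0591  0.1509]
140 [ 0.4431 -0.0726  0.1515] [ 0.4429 -0.0724  0.1512]
170 [ 0.4434 -0.083   0.1519] [ 0.4432 -0.0829  0.1512]
200 [ 0.4437 -0.0905  0.1672] [nan nan nan]
235 [ 0.444  -0.1026  0.1669] [ 0.4438 -0.1025  0.1664]
270 [ 0.4443 -0.1158  0.1663] [ 0.4441 -0.1154  0.1665]
```

Request:
apply_moves(moves=[{"travel": [0.0, 0.1, 0.1], "twist": 0}, {"travel": [0.1, 0.2, 0.1], "twist": 0}, {"travel": [0.2, 0.3, 0.1], "twist": 0}, {"travel": [0.3, 0.4, 0.1], "twist": 0}, {"travel": [0.394, 0.5, 0.1], "twist": 0}, {"travel": [0.394, 0.6, 0.1], "twist": 0}, {"travel": [0.394, 0.69, 0.1], "twist": 0}, {"travel": [0.394, 0.69, 0.1], "twist": 0}])

```text
clock: 8.4
eef_pos: [0.6412, 0.2143, 0.1971]
eef_rot: [-179.6, 0.2, 2.5]
force: [-0.4, 0.9, -2.9]
opening: 0.0231
```

Request:
apply_moves(moves=[{"travel": [0, 0, -0.03], "twist": 0}, {"travel": [0, 0, -0.07], "twist": 0}, {"travel": [0, 0, -0.11], "twist": 0}, {"travel": [0, 0, -0.15], "twist": 0}, {"travel": [0, 0, -0.19], "twist": 0}, {"travel": [0, 0, -0.2], "twist": 0}, {"travel": [0, 0, -0.2], "twist": 0}, {"travel": [0, 0, -0.2], "twist": 0}])

```text
clock: 9.4
eef_pos: [0.6439, 0.2025, 0.1004]
eef_rot: [-180.0, -0.1, 1.6]
force: [0.3, 0.4, -2.0]
opening: 0.0233
```

Run:
```python
from h import *
c=snap('wrist','w5'); snap('top','t5'); print(get_state()['eef_pos'],get_state()['force'])
o=load('t5')['image'][110:290,150:390]; cv2.imwrite('pics/t5c.png',cv2.resize(o[:,:,::-1],None,fx=3,fy=3))
```

```text
[0.64380673 0.20285514 0.10044395] [ 0.1271183  -0.32814823 -3.36327124]
```

View pics/w5.png

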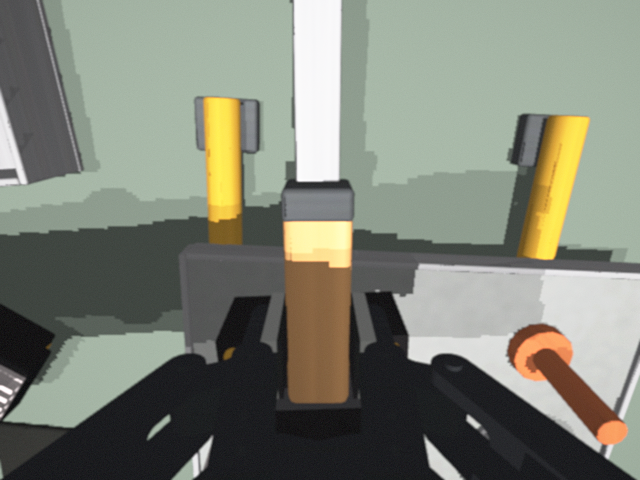

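View pics/t5c.png

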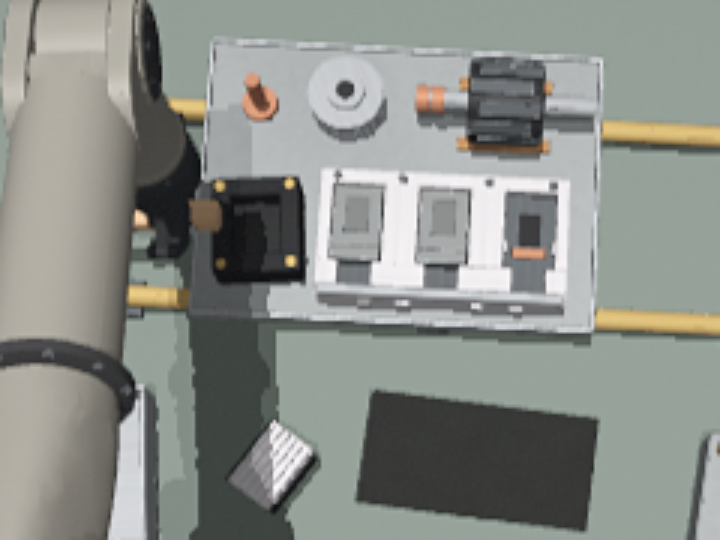

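The tail overlaps the left edge of the socket block, so I can tilt the nose down against it.

Request:
apply_moves(moves=[{"travel": [0, 0, -0.014], "twist": 0}, {"travel": [0, 0, -0.018], "twist": 0}, {"travel": [0, 0, -0.022], "twist": 0}, {"travel": [0, 0, -0.026], "twist": 0}, {"travel": [0, 0, -0.03], "twist": 0}, {"travel": [0, 0, -0.034], "twist": 0}, {"travel": [0, 0, -0.038], "twist": 0}, {"travel": [0, 0, -0.04], "twist": 0}])

```text
clock: 10.5
eef_pos: [0.6432, 0.2076, 0.0831]
eef_rot: [-179.6, -0.1, 1.8]
force: [-5.8, 4.5, 12.1]
opening: 0.023
```

```bash
cat >> h.py <<'E'
def blade(tag='b'):
    c=snap('wrist',tag); W=pts(c); s=get_state()
    for v in (10,60,100,140,170,235,270): print(v,W[v,312:322].mean(0).round(4))
    print(s['eef_pos'].round(4),s['eef_rot'].round(2),s['force'].round(2),s['clock'])
E
python3 -c "
from h import *
blade('w6')"
```

```text
10 [0.6384 0.3248 0.052 ]
60 [0.6389 0.3061 0.0577]
100 [0.6394 0.291  0.0618]
140 [0.6399 0.2758 0.066 ]
170 [0.6402 0.2644 0.0699]
235 [0.6408 0.244  0.0912]
270 [0.6412 0.2316 0.0944]
[0.6432 0.2076 0.083 ] [-1.796e+02 -1.300e-01  1.800e+00] [-5.43  3.74 12.42] 10.55
```

Request:
apply_moves(moves=[{"travel": [0, 0, -0.003], "twist": 0}, {"travel": [0, 0, -0.006], "twist": 0}, {"travel": [0, 0, -0.008], "twist": 0}, {"travel": [0, 0, -0.008], "twist": 0}, {"travel": [0, 0, -0.008], "twist": 0}, {"travel": [0, 0, 0.03], "twist": 0}, {"travel": [0, 0, 0.1], "twist": 0}, {"travel": [0, 0, 0.1], "twist": 0}])

```text
clock: 11.55
eef_pos: [0.6461, 0.2019, 0.133]
eef_rot: [-180.0, -0.5, 1.6]
force: [0.5, -0.2, -2.3]
opening: 0.023
```

```bash
python3 -c "
from h import *
blade('w7')"
```

```text
10 [0.6419 0.3231 0.0818]
60 [0.6424 0.3016 0.0941]
100 [0.6428 0.2854 0.101 ]
140 [0.6432 0.2694 0.1078]
170 [0.6435 0.2576 0.1123]
235 [0.6439 0.2373 0.1374]
270 [0.6442 0.2252 0.1423]
[0.6444 0.202  0.1306] [179.98  -0.2    1.56] [ 0.14  0.07 -3.92] 11.6
```

Run:
```python
from h import *
c=load('w7');W=pts(c); P=W[:300,312:322].mean(1)
e=np.array([np.cos(np.radians(91.4)),np.sin(np.radians(91.4))]); t=np.array([0.6444,0.2020,0.1306])
d=(P[:,:2]-t[:2])@e; z=P[:,2]-t[2]
k=np.arange(60,170); k=k[np.isfinite(z[k])]; p=np.polyfit(d[k],z[k],1); print(p,np.degrees(np.arctan(p[0])))
for v in list(range(0,60,4))+list(range(170,215,3)): print(v,d[v].round(4),(z[v]-np.polyval(p,d[v])).round(4))
```

```text
[-0.42267225  0.00542767] -22.912431424867545
0 0.1254 -0.0032
4 0.1236 -0.003
8 0.122 -0.0033
12 0.1202 -0.003
16 0.1185 -0.0032
20 0.1169 -0.0034
24 nan nan
28 0.1135 -0.0032
32 0.1112 -0.0002
36 0.1095 0.0002
40 0.1079 0.0003
44 0.1063 -0.0
48 0.1046 -0.0001
52 0.103 -0.0001
56 0.1013 -0.0002
170 0.0556 -0.0002
173 nan nan
176 0.0532 -0.0004
179 0.0521 0.0001
182 0.051 0.0003
185 0.0498 0.0001
188 0.0487 0.0003
191 0.0506 0.0164
194 0.0497 0.0169
197 0.0486 0.0167
200 0.0476 0.0169
203 0.0465 0.0166
206 0.0455 0.0167
209 0.0444 0.0169
212 0.0433 0.0166
```

View pics/w7.png

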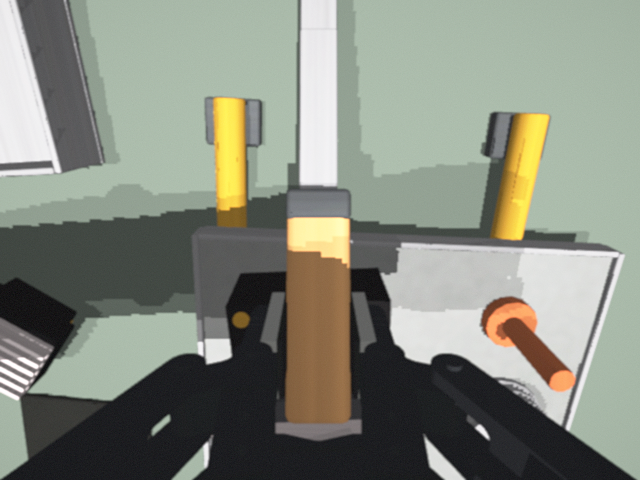

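Request:
apply_moves(moves=[{"travel": [0, 0, 0.12], "twist": 0}, {"travel": [-0.1, 0, 0.24], "twist": -0.05}, {"travel": [-0.2, 0, 0.24], "twist": -0.1}, {"travel": [-0.3, -0.1, 0.24], "twist": -0.16}, {"travel": [-0.4, -0.2, 0.24], "twist": -0.21}, {"travel": [-0.466, -0.3, 0.24], "twist": -0.27}, {"travel": [-0.466, -0.38, 0.24], "twist": -0.32}, {"travel": [-0.466, -0.456, 0.24], "twist": -0.38}])

```text
clock: 12.6
eef_pos: [0.4076, -0.0272, 0.2478]
eef_rot: [179.9, 0.2, -67.1]
force: [1.4, -0.1, -3.3]
opening: 0.0233
```

Request:
apply_moves(moves=[{"travel": [0, 0, 0], "twist": -0.05}, {"travel": [0, 0, 0], "twist": -0.1}, {"travel": [0, 0, 0], "twist": -0.135}, {"travel": [0, 0, -0.05], "twist": -0.135}, {"travel": [0, 0, -0.1], "twist": -0.135}, {"travel": [0, 0, -0.15], "twist": -0.135}, {"travel": [0, 0, -0.15], "twist": -0.135}, {"travel": [0, 0, -0.15], "twist": -0.135}])

```text
clock: 13.6
eef_pos: [0.4101, -0.0253, 0.1745]
eef_rot: [180.0, -0.0, -91.0]
force: [0.7, -0.4, -2.5]
opening: 0.0232
```

Run:
```python
from h import *
c=snap('wrist','w8'); snap('top','t8'); snap('scene','s8'); s=get_state(); print(s['eef_pos'],s['eef_rot'],s['qpos'])
o=load('t8')['image'][140:320,200:440]; cv2.imwrite('pics/t8c.png',cv2.resize(o[:,:,::-1],None,fx=3,fy=3))
o=load('s8')['image'][220:370,220:460]; cv2.imwrite('pics/s8c.png',cv2.resize(o[:,:,::-1],None,fx=3,fy=3))
```

```text
[ 0.41085219 -0.02508548  0.17516159] [-1.79890873e+02  3.19532647e-02 -9.10170194e+01] [-50.53755671   4.73795259  55.44460379 113.09458568  -4.37777013
  64.17255741 -84.29874936]
```

View pics/t8c.png

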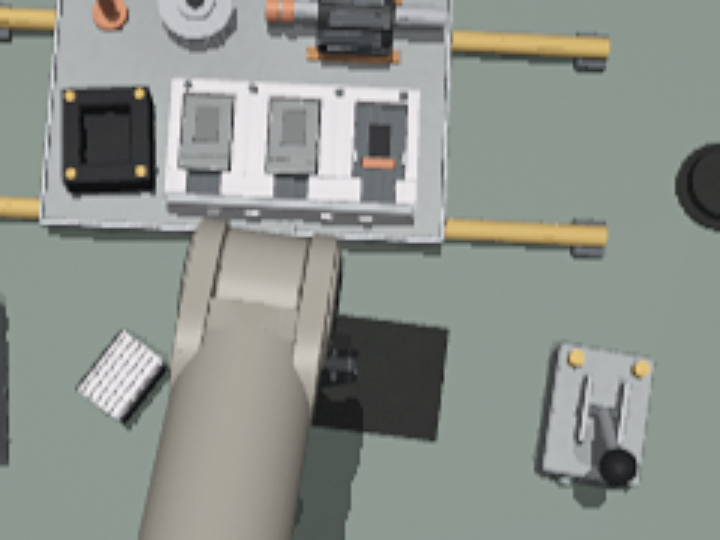

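View pics/s8c.png

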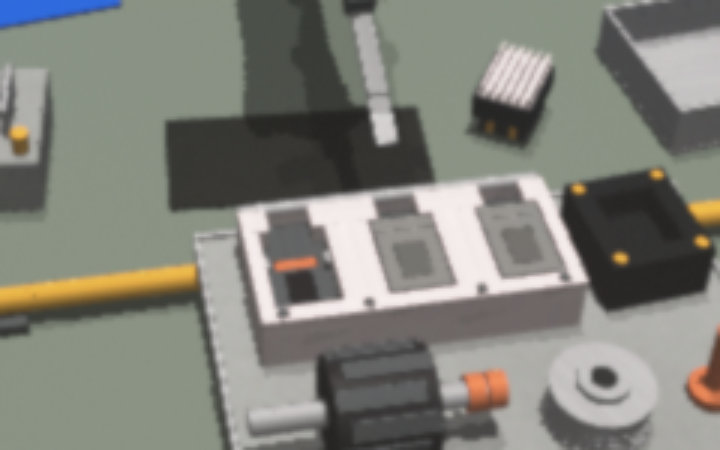

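View pics/w8.png

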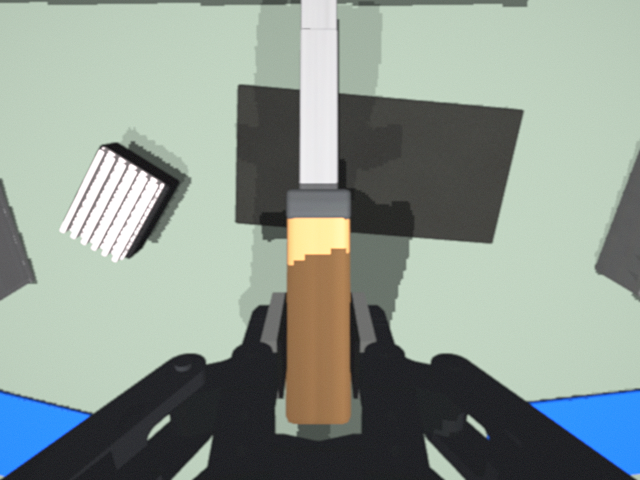

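Run:
```python
from h import *
c=load('s8'); W=pts(c)
def crop(p): u,v=proj(c,p); return ((u-220)*3,(v-220)*3)
print('tip',crop((0.5574,-0.0281,0.1114)),'crest2',crop((0.5818,-0.0302,0.087)),'lip edge',crop((0.6098,-.0308,.087)),'lip corners',crop((0.6103,-.0083,.087)),crop((0.6093,-.0533,.087)))
print(W[266,348],W[264,348],W[262,347])
o=c['image'][240:300,310:400]; cv2.imwrite('pics/s8d.png',cv2.resize(o[:,:,::-1],None,fx=8,fy=8,interpolation=cv2.INTER_NEAREST))
```

```text
tip (np.float64(382.78141485108284), np.float64(141.40501160582198)) crest2 (np.float64(386.47127506855776), np.float64(187.87741581692387)) lip edge (np.float64(395.2263549922228), np.float64(213.87094974797918)) lip corners (np.float64(425.2166767146274), np.float64(210.27806295141613)) (np.float64(365.04379794795364), np.float64(217.48686663258718))
[ 0.55608653 -0.02693794  0.11344319] [ 0.55140883 -0.02583685  0.11517511] [ 0.5458848  -0.02681576  0.11655036]
```

View pics/s8d.png

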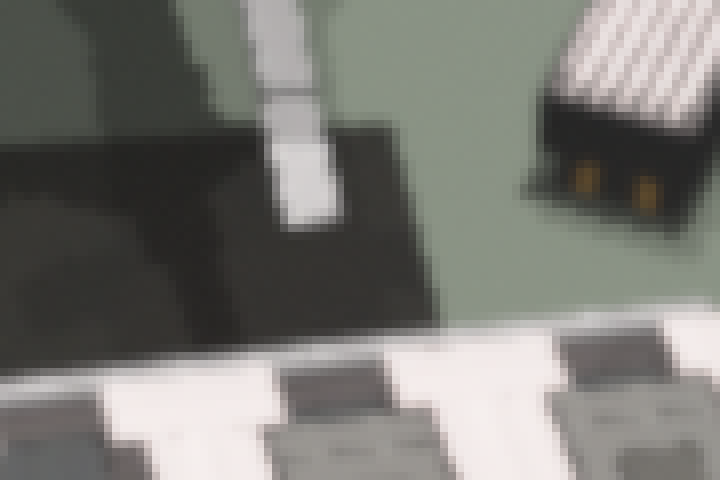

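Request:
apply_moves(moves=[{"travel": [0, -0.004, -0.02], "twist": 0}, {"travel": [0.0, -0.005, -0.026], "twist": 0}, {"travel": [0.025, -0.005, -0.036], "twist": 0}, {"travel": [0.05, -0.005, -0.047], "twist": 0}, {"travel": [0.075, -0.005, -0.057], "twist": 0}, {"travel": [0.1, -0.005, -0.068], "twist": 0}, {"travel": [0.121, -0.005, -0.077], "twist": 0}, {"travel": [0.121, -0.005, -0.077], "twist": 0}])

```text
clock: 14.75
eef_pos: [0.4471, -0.0275, 0.1293]
eef_rot: [177.0, 0.2, -91.2]
force: [-38.6, 0.1, 14.0]
opening: 0.0228
```

```bash
cat >> h.py <<'E'
def zoom(n,tag,u0,u1,v0,v1,k):
    c=snap(n,tag); o=c['image'][v0:v1,u0:u1]; cv2.imwrite(f'pics/{tag}z.png',cv2.resize(o[:,:,::-1],None,fx=k,fy=k,interpolation=cv2.INTER_CUBIC)); return c
E
python3 - <<'E'
from h import *
zoom('scene','s9',300,420,230,320,6);zoom('top','t9',250,350,150,225,7);blade('w9')
E
```

```text
10 [ 0.561  -0.0288  0.0943]
60 [ 0.5428 -0.0285  0.1028]
100 [ 0.5284 -0.0282  0.107 ]
140 [ 0.5137 -0.0279  0.1117]
170 [ 0.5025 -0.0276  0.1147]
235 [ 0.4777 -0.0271  0.1218]
270 [ 0.4711 -0.0271  0.1401]
[ 0.4472 -0.0275  0.1296] [177.02   0.26 -91.19] [-36.49   0.79  13.52] 14.9
```

View pics/s9z.png

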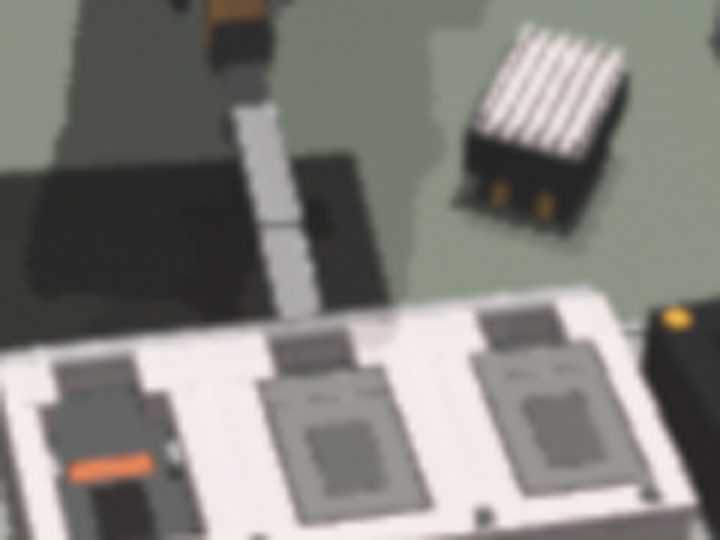

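View pics/t9z.png

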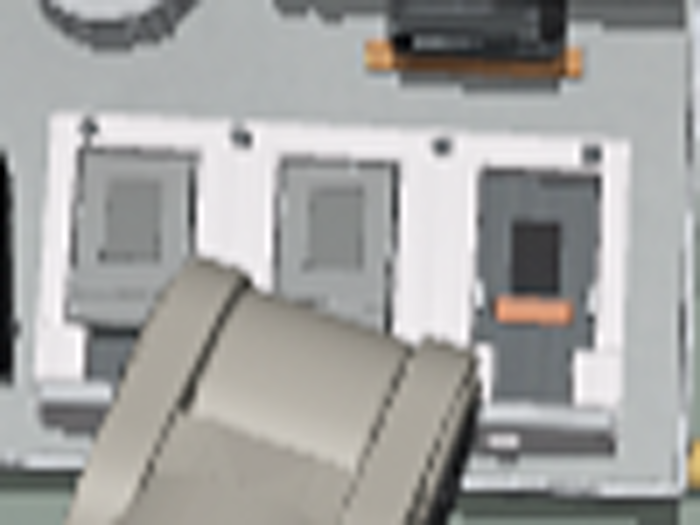

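The tip butted against the front of the steel edge, so it was too low. I'll back off, re-measure the tilt and come in higher.

Request:
apply_moves(moves=[{"travel": [-0.06, 0, 0.0], "twist": 0}, {"travel": [-0.09, 0, 0.04], "twist": 0}, {"travel": [-0.12, 0, 0.08], "twist": 0}, {"travel": [-0.12, 0, 0.08], "twist": 0}, {"travel": [-0.12, 0, 0.08], "twist": 0}, {"travel": [-0.12, 0, 0.08], "twist": 0}, {"travel": [-0.12, 0, 0.08], "twist": 0}, {"travel": [-0.12, 0, 0.08], "twist": 0}])

```text
clock: 15.9
eef_pos: [0.4105, -0.0278, 0.1755]
eef_rot: [180.0, -0.0, -91.0]
force: [0.1, 0.2, -2.8]
opening: 0.023
```

```bash
cat >> h.py <<'E'
def tipest(tag):
    """bar tilt and tip underside relative to TCP (along heading, dz) from wrist depth"""
    c=snap('wrist',tag); W=pts(c); s=get_state(); t=s['eef_pos']; yaw=np.radians(s['eef_rot'][2]+89.85)
    e=np.array([np.cos(yaw),np.sin(yaw)]); P=W[:300,310:326].mean(1)
    d=(P[:,:2]-t[:2])@e; z=P[:,2]-t[2]
    k=[i for i in range(60,165) if np.isfinite(z[i])]; p=np.polyfit(d[k],z[k],1); a=-np.arctan(p[0])
    res=z-np.polyval(p,d)
    st=[i for i in range(0,60) if np.isfinite(res[i]) and res[i]<-0.0015]; ds=d[max(st)]if st else np.nan
    S=np.array([ds,np.polyval(p,ds)]); T=S+0.040*np.array([np.cos(a),-np.sin(a)])+0.007*np.array([-np.sin(a),-np.cos(a)])
    print('tilt',np.degrees(a).round(2),'step d',ds,'tip rel',T.round(4),'tip world',(t[:2]+e*T[0]).round(4),(t[2]+T[1]).round(4))
    print('tcp',t.round(4),s['eef_rot'].round(2),'F',s['force'].round(2),s['clock'])
E
python3 -c "
from h import *
tipest('w10')
c=zoom('scene','s10',300,420,220,310,6)
"
```

```text
tilt 13.97 step d 0.09836001197966447 tip rel [ 0.1355 -0.0394] tip world [ 0.546  -0.0305] 0.1362
tcp [ 0.4106 -0.0277  0.1756] [ 1.7997e+02 -4.0000e-02 -9.1030e+01] F [-0.4   0.59 -3.49] 15.95
```

View pics/s10z.png

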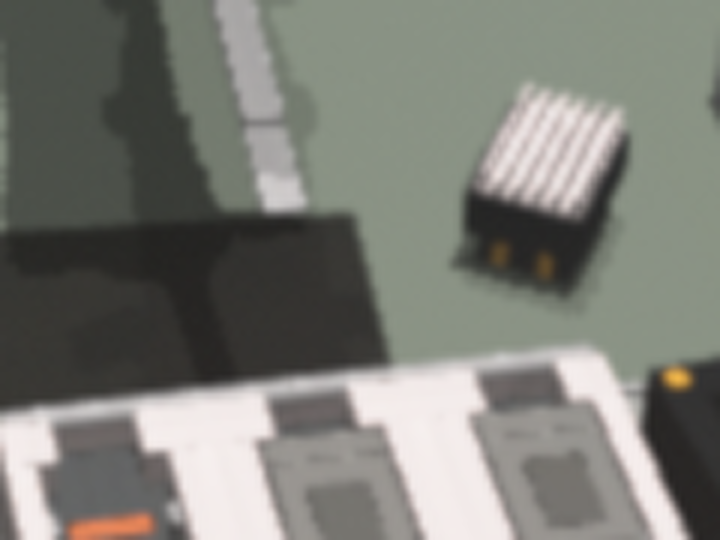

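Request:
apply_moves(moves=[{"travel": [0, 0, 0.12], "twist": 0.05}, {"travel": [0.05, 0.05, 0.15], "twist": 0.1}, {"travel": [0.1, 0.12, 0.15], "twist": 0.16}, {"travel": [0.18, 0.2, 0.15], "twist": 0.22}, {"travel": [0.26, 0.28, 0.15], "twist": 0.28}, {"travel": [0.34, 0.36, 0.15], "twist": 0.34}, {"travel": [0.42, 0.42, 0.15], "twist": 0.4}, {"travel": [0.466, 0.482, 0.15], "twist": 0.46}])

```text
clock: 17.0
eef_pos: [0.6451, 0.2143, 0.249]
eef_rot: [179.9, 0.0, -8.2]
force: [0.2, -1.1, -2.9]
opening: 0.0231
```

Request:
apply_moves(moves=[{"travel": [0, 0, 0], "twist": 0.055}, {"travel": [0, 0, -0.06], "twist": 0.055}, {"travel": [0, 0, -0.12], "twist": 0.055}, {"travel": [0, 0, -0.18], "twist": 0.055}, {"travel": [0, 0, -0.24], "twist": 0.055}, {"travel": [0, 0, -0.28], "twist": 0.055}, {"travel": [0, 0, -0.28], "twist": 0.055}, {"travel": [0, 0, -0.28], "twist": 0.055}])

```text
clock: 18.0
eef_pos: [0.6443, 0.2136, 0.1115]
eef_rot: [-180.0, -0.1, 1.4]
force: [0.8, 0.3, -2.8]
opening: 0.0228
```

```bash
python3 -c "
from h import *
tipest('w11')"
```

```text
tilt 13.8 step d 0.09954577345203704 tip rel [ 0.1367 -0.0398] tip world [0.6417 0.3503] 0.0723
tcp [0.6446 0.2136 0.1121] [-1.7998e+02 -1.4000e-01  1.3500e+00] F [ 0.62 -0.9  -3.15] 18.05
```

View pics/w11.png

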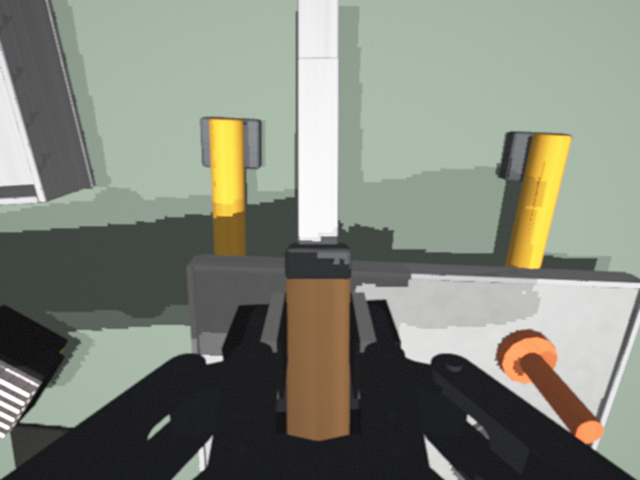

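Request:
apply_moves(moves=[{"travel": [0, 0, -0.05], "twist": 0}, {"travel": [0, 0, -0.058], "twist": 0}, {"travel": [0, 0, -0.066], "twist": 0}, {"travel": [0, 0, -0.073], "twist": 0}, {"travel": [0, 0, -0.075], "twist": 0}, {"travel": [0, 0, -0.075], "twist": 0}, {"travel": [0, 0, 0], "twist": 0}, {"travel": [0, 0, 0.05], "twist": 0}])

```text
clock: 19.05
eef_pos: [0.6446, 0.2136, 0.1389]
eef_rot: [-180.0, -0.2, 1.3]
force: [0.5, -0.3, -3.0]
opening: 0.0232
```

```bash
python3 -c "
from h import *
tipest('w12')"
```

```text
tilt 25.98 step d nan tip rel [nan nan] tip world [nan nan] nan
tcp [0.6467 0.2138 0.1429] [-179.86   -0.54    1.36] F [1.11 1.07 0.68] 19.1
```

Request:
apply_moves(moves=[{"travel": [0, 0, 0.02], "twist": 0}, {"travel": [0, 0, 0.02], "twist": 0}, {"travel": [0, 0, 0.02], "twist": 0}, {"travel": [0, 0, 0.02], "twist": 0}, {"travel": [0, 0, 0.02], "twist": 0}, {"travel": [0, 0, 0.02], "twist": 0}, {"travel": [0, 0, 0.02], "twist": 0}, {"travel": [0, 0, 0.02], "twist": 0}], gripper=0, newtons=70)

```text
clock: 20.1
eef_pos: [0.6436, 0.2134, 0.1459]
eef_rot: [-180.0, -0.0, 1.3]
force: [-0.5, 0.2, -2.7]
opening: 0.0224
```

```bash
python3 -c "
from h import *
tipest('w13')
c=load('w13');W=pts(c)
for v in range(0,260,10): print(v,W[v,310:326].mean(0).round(4))
"
```

```text
tilt 26.06 step d nan tip rel [nan nan] tip world [nan nan] nan
tcp [0.6436 0.2134 0.1459] [-1.80e+02 -1.00e-02  1.34e+00] F [ 0.05  0.12 -2.87] 20.15
0 [0.6398 0.3391 0.0913]
10 [0.6399 0.3347 0.0936]
20 [0.64   0.3305 0.0949]
30 [0.6401 0.3263 0.0966]
40 [0.6402 0.322  0.0986]
50 [0.6403 0.3178 0.1   ]
60 [0.6404 0.3135 0.1025]
70 [0.6405 0.3094 0.1036]
80 [0.6406 0.305  0.1085]
90 [0.6407 0.3009 0.1107]
100 [0.6408 0.2969 0.1122]
110 [0.6409 0.2928 0.1143]
120 [0.641  0.2888 0.1156]
130 [0.6411 0.2848 0.1173]
140 [0.6412 0.2808 0.1191]
150 [0.6412 0.2768 0.1206]
160 [0.6413 0.2728 0.1223]
170 [0.6414 0.2689 0.1239]
180 [0.6415 0.2649 0.1256]
190 [0.6416 0.261  0.1272]
200 [0.6417 0.2572 0.1292]
210 [0.6418 0.2533 0.1307]
220 [0.6419 0.2493 0.1321]
230 [0.642  0.2455 0.1338]
240 [0.642  0.2417 0.1355]
250 [0.642  0.2431 0.151 ]
```

View pics/w13.png

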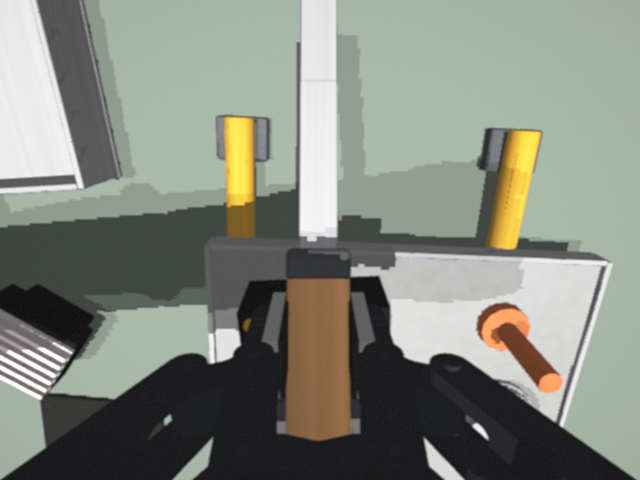

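Request:
apply_moves(moves=[{"travel": [0, 0, 0.12], "twist": 0}, {"travel": [-0.1, -0.02, 0.2], "twist": -0.05}, {"travel": [-0.2, -0.05, 0.22], "twist": -0.1}, {"travel": [-0.3, -0.14, 0.22], "twist": -0.16}, {"travel": [-0.37, -0.23, 0.22], "twist": -0.21}, {"travel": [-0.408, -0.32, 0.22], "twist": -0.27}, {"travel": [-0.408, -0.41, 0.22], "twist": -0.32}, {"travel": [-0.408, -0.481, 0.22], "twist": -0.38}])

```text
clock: 21.15
eef_pos: [0.439, -0.0292, 0.2563]
eef_rot: [-179.9, 0.1, -67.5]
force: [0.4, -0.3, -2.2]
opening: 0.0221
```

Request:
apply_moves(moves=[{"travel": [0, 0, 0], "twist": -0.05}, {"travel": [0, 0, 0], "twist": -0.1}, {"travel": [0, 0, -0.05], "twist": -0.134}, {"travel": [0, 0, -0.1], "twist": -0.134}, {"travel": [0, 0, -0.15], "twist": -0.134}, {"travel": [0, 0, -0.195], "twist": -0.134}, {"travel": [0, 0, -0.195], "twist": -0.134}, {"travel": [0, 0, -0.195], "twist": -0.134}])

```text
clock: 22.15
eef_pos: [0.4403, -0.0273, 0.1593]
eef_rot: [-179.9, 0.0, -91.1]
force: [0.0, -0.2, -1.8]
opening: 0.0226
```

Run:
```python
from h import *
c=zoom('scene','s14',300,420,230,320,6); blade('w14')
W=pts(c)
# thin blade points & crest points from scene depth
for u,v in ((348,270),(349,272),(349,274),(350,276),(350,278),(350,280)): print((u,v),W[v,u].round(4),c['image'][v,u])
for u in (330,340,350,360,370):
    col=W[276:292,u]; i=np.nanargmax(np.where(col[:,0]<0.6,col[:,2],np.nan)); print(u,col[i].round(4))
```

```text
10 [ 0.561  -0.0287  0.1075]
60 [ 0.5398 -0.0282  0.1163]
100 [ 0.5231 -0.0279  0.1264]
140 [ 0.507  -0.0276  0.1329]
170 [ 0.4951 -0.0273  0.138 ]
235 [ 0.4698 -0.0268  0.1485]
270 [ 0.4625 -0.0268  0.168 ]
[ 0.4407 -0.0272  0.1595] [-1.7985e+02  3.0000e-02 -9.1130e+01] [ 0.36  0.31 -2.84] 22.25
(348, 270) [ 0.562  -0.0281  0.1069] [177 174 173]
(349, 272) [ 0.566  -0.0267  0.1042] [157 155 155]
(349, 274) [0.4694 0.0034 0.0073] [58 56 54]
(350, 276) [0.4725 0.0054 0.0029] [53 51 49]
(350, 278) [0.4857 0.0017 0.0087] [54 52 50]
(350, 280) [ 4.929e-01 -2.000e-04  8.900e-03] [54 52 50]
330 [ 0.5933 -0.0757  0.0865]
340 [ 0.5869 -0.0518  0.0913]
350 [ 0.5859 -0.0287  0.0894]
360 [ 0.5862 -0.0058  0.0887]
370 [0.5876 0.0169 0.089 ]
```

View pics/s14z.png

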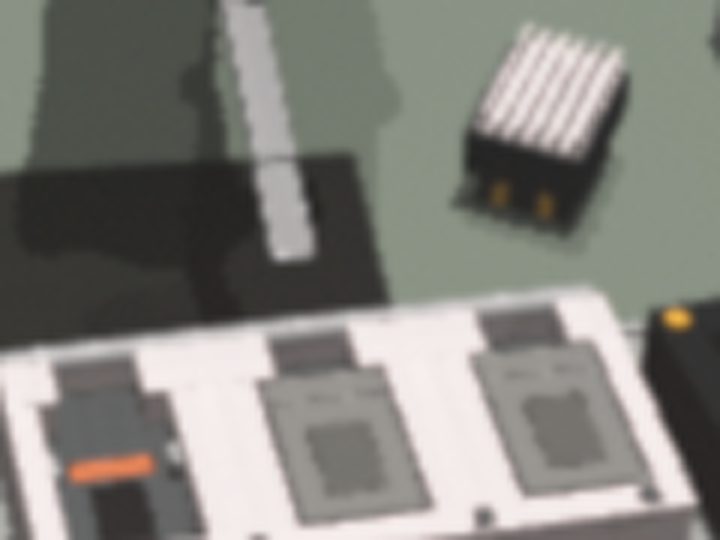

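Request:
apply_moves(moves=[{"travel": [0.02, -0.001, -0.0084], "twist": 0}, {"travel": [0.04, -0.001, -0.0168], "twist": 0}, {"travel": [0.06, -0.001, -0.025], "twist": 0}, {"travel": [0.06, -0.001, -0.025], "twist": 0}, {"travel": [0.06, -0.001, -0.029], "twist": 0}, {"travel": [0.06, -0.001, -0.031], "twist": 0}, {"travel": [0.06, -0.001, -0.031], "twist": 0}, {"travel": [0.06, -0.001, -0.031], "twist": 0}])

```text
clock: 23.25
eef_pos: [0.4695, -0.0275, 0.1429]
eef_rot: [-180.0, 0.0, -91.1]
force: [0.6, 0.3, -2.0]
opening: 0.0224
```

Run:
```python
from h import *
c=zoom('scene','s15',300,420,230,320,6); blade('w15')
```

```text
10 [ 0.5898 -0.0289  0.0908]
60 [ 0.5687 -0.0284  0.0991]
100 [ 0.552  -0.0281  0.1095]
140 [ 0.5359 -0.0278  0.1164]
170 [ 0.524  -0.0276  0.121 ]
235 [ 0.4987 -0.0271  0.1318]
270 [ 0.4915 -0.027   0.1515]
[ 0.4696 -0.0275  0.1429] [-1.7999e+02  1.0000e-02 -9.1120e+01] [-0.77  0.1  -2.87] 23.35
```

View pics/s15z.png

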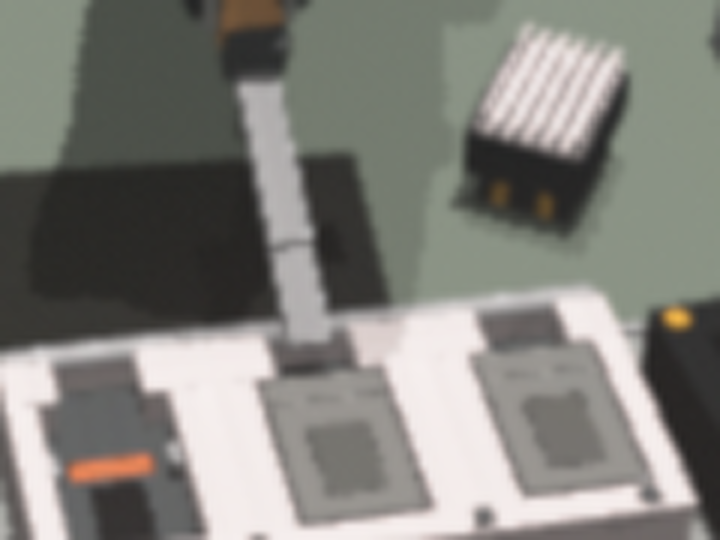

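Request:
apply_moves(moves=[{"travel": [0, 0, -0.001], "twist": 0}, {"travel": [0, 0, -0.002], "twist": 0}, {"travel": [0, 0, -0.003], "twist": 0}, {"travel": [0, 0, -0.004], "twist": 0}, {"travel": [0, 0, -0.004], "twist": 0}, {"travel": [0, 0, -0.004], "twist": 0}, {"travel": [0, 0, -0.004], "twist": 0}, {"travel": [0, 0, -0.004], "twist": 0}])

```text
clock: 24.35
eef_pos: [0.4697, -0.0276, 0.1408]
eef_rot: [-180.0, -0.0, -91.1]
force: [-0.4, 0.3, -1.2]
opening: 0.0225
```

```bash
python3 -c "
from h import *
s=get_state();print(s['force'],s['eef_pos'])"
```

```text
[-0.44881252  0.33757915 -1.22855273] [ 0.46965852 -0.02761173  0.14084423]
```

Request:
apply_moves(moves=[{"travel": [0.007, 0, -0.002], "twist": 0}, {"travel": [0.014, 0, -0.005], "twist": 0}, {"travel": [0.021, 0, -0.008], "twist": 0}, {"travel": [0.028, 0, -0.011], "twist": 0}, {"travel": [0.034, 0, -0.0135], "twist": 0}, {"travel": [0.039, 0, -0.0155], "twist": 0}, {"travel": [0.041, 0, -0.0163], "twist": 0}, {"travel": [0.041, 0, -0.0163], "twist": 0}])

```text
clock: 25.35
eef_pos: [0.49, -0.0276, 0.1326]
eef_rot: [180.0, -0.0, -91.1]
force: [-0.1, -0.2, -3.3]
opening: 0.0224
```

Run:
```python
from h import *
c=zoom('scene','s16',300,420,230,320,6); blade('w16')
```

```text
10 [nan nan nan]
60 [ 0.5891 -0.0286  0.0889]
100 [ 0.5724 -0.0282  0.0992]
140 [ 0.5563 -0.0279  0.1057]
170 [ 0.5444 -0.0277  0.1107]
235 [ 0.5191 -0.0272  0.1213]
270 [ 0.512  -0.0271  0.1414]
[ 0.4899 -0.0276  0.1326] [179.99   0.   -91.13] [-0.59  0.68 -2.67] 25.45
```

View pics/s16z.png

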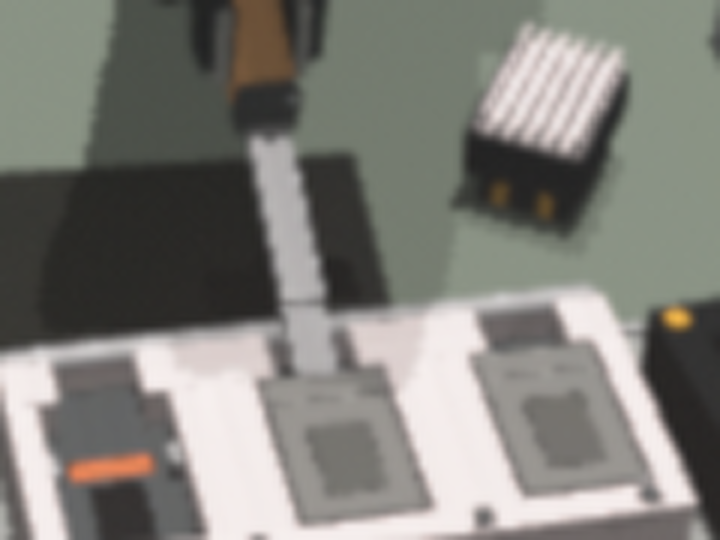

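The tip is under cap2's lip with no side force. Now I'll lever down along an arc with a light grip.

Request:
apply_moves(moves=[{"travel": [-0.002, 0, -0.008], "twist": 0}, {"travel": [-0.006, 0, -0.016], "twist": 0}, {"travel": [-0.009, 0, -0.024], "twist": 0}, {"travel": [-0.013, 0, -0.033], "twist": 0}, {"travel": [-0.016, 0, -0.042], "twist": 0}, {"travel": [-0.019, 0, -0.051], "twist": 0}, {"travel": [-0.022, 0, -0.06], "twist": 0}, {"travel": [-0.023, 0, -0.066], "twist": 0}], gripper=0, newtons=30)

```text
clock: 26.45
eef_pos: [0.4789, -0.0275, 0.1004]
eef_rot: [-180.0, 0.1, -91.1]
force: [-1.1, 1.7, 8.3]
opening: 0.0224
```

Run:
```python
from h import *
c=zoom('scene','s17',300,420,230,320,6); blade('w17')
```

```text
10 [ 0.5903 -0.0291  0.0899]
60 [ 0.574  -0.0287  0.0941]
100 [ 0.5608 -0.0285  0.0952]
140 [ 0.547  -0.0282  0.0965]
170 [ 0.5363 -0.0279  0.0981]
235 [nan nan nan]
270 [ 0.504  -0.0273  0.1162]
[ 0.4788 -0.0277  0.0999] [-1.7996e+02  1.0000e-02 -9.1130e+01] [0.28 0.47 6.66] 26.55
```

View pics/s17z.png

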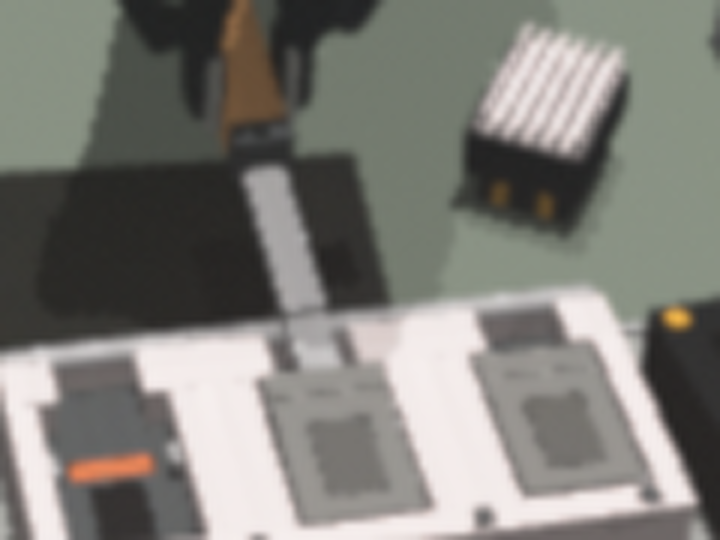

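Request:
apply_moves(moves=[{"travel": [-0.001, 0, -0.006], "twist": 0}, {"travel": [-0.002, 0, -0.012], "twist": 0}, {"travel": [-0.003, 0, -0.018], "twist": 0}, {"travel": [-0.003, 0, -0.024], "twist": 0}, {"travel": [-0.004, 0, -0.03], "twist": 0}, {"travel": [-0.004, 0, -0.036], "twist": 0}, {"travel": [-0.004, 0, -0.04], "twist": 0}, {"travel": [-0.004, 0, -0.04], "twist": 0}])

```text
clock: 27.55
eef_pos: [0.4744, -0.0275, 0.0791]
eef_rot: [179.7, 0.1, -91.1]
force: [-2.8, 0.5, 5.1]
opening: 0.0222
```

Run:
```python
from h import *
c=zoom('scene','s18',300,420,230,320,6); blade('w18')
W=pts(c)
for u,v in ((346,294),(355,294),(357,302),(360,314)): print((u,v),W[v,u].round(4))
```

```text
10 [ 0.581  -0.0288  0.0929]
60 [ 0.5677 -0.0285  0.0923]
100 [ 0.5563 -0.0282  0.091 ]
140 [ 0.5439 -0.028   0.0899]
170 [ 0.5338 -0.0277  0.0888]
235 [nan nan nan]
270 [ 0.5024 -0.0271  0.1013]
[ 0.4744 -0.0277  0.079 ] [ 1.7975e+02  2.0000e-02 -9.1150e+01] [-2.5   0.01  2.91] 27.65
(346, 294) [ 0.6267 -0.0486  0.0982]
(355, 294) [ 0.6304 -0.0296  0.0983]
(357, 302) [ 0.653  -0.0312  0.0968]
(360, 314) [ 0.6785 -0.0309  0.0868]
```

View pics/s18z.png

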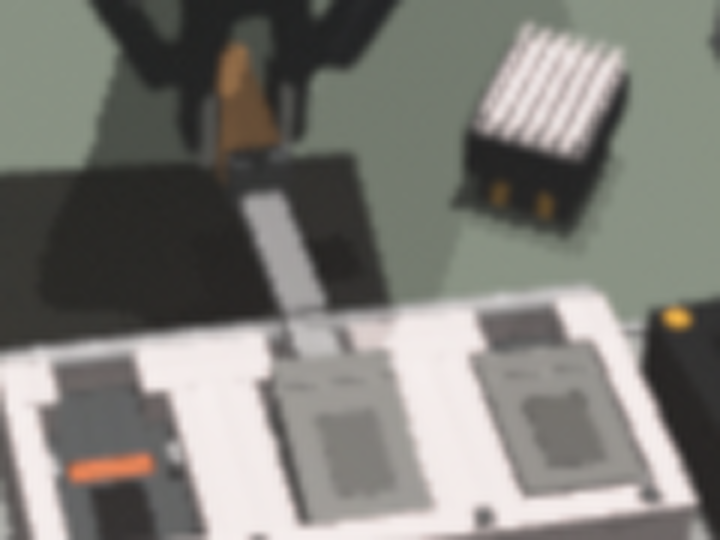

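Request:
apply_moves(moves=[{"travel": [0, 0, -0.003], "twist": 0}, {"travel": [0, 0, -0.006], "twist": 0}, {"travel": [0, 0, -0.007], "twist": 0}, {"travel": [0, 0, -0.007], "twist": 0}, {"travel": [0, 0, -0.007], "twist": 0}, {"travel": [0, 0, 0.0], "twist": 0}, {"travel": [-0.002, 0, 0.01], "twist": 0}, {"travel": [-0.006, 0, 0.01], "twist": 0}])

```text
clock: 28.65
eef_pos: [0.4738, -0.0275, 0.0847]
eef_rot: [-180.0, -0.0, -91.1]
force: [-0.2, -0.1, -3.4]
opening: 0.0223
```

Run:
```python
from h import *
c=zoom('scene','s19',300,420,230,320,6); blade('w19')
W=pts(c)
for u,v in ((346,294),(355,294),(357,302),(360,314)): print((u,v),W[v,u].round(4))
```

```text
10 [ 0.5796 -0.0287  0.0997]
60 [ 0.5665 -0.0284  0.0983]
100 [ 0.555  -0.0282  0.0973]
140 [ 0.5427 -0.0279  0.0961]
170 [ 0.5327 -0.0277  0.0951]
235 [ 0.5091 -0.0272  0.0937]
270 [ 0.5013 -0.0271  0.1072]
[ 0.4731 -0.0274  0.0844] [179.96   0.   -91.11] [-0.04 -0.23 -3.9 ] 28.75
(346, 294) [ 0.6324 -0.0503  0.104 ]
(355, 294) [ 0.6375 -0.032   0.1056]
(357, 302) [ 0.6533 -0.0313  0.0971]
(360, 314) [ 0.6787 -0.031   0.0869]
```

View pics/s19z.png

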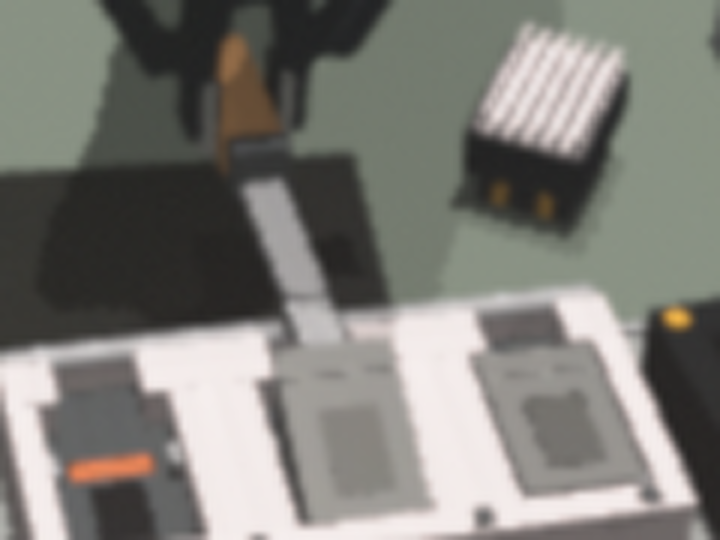

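Request:
apply_moves(moves=[{"travel": [0, 0, -0.007], "twist": 0}, {"travel": [-0.02, 0, -0.007], "twist": 0}, {"travel": [-0.05, 0, -0.007], "twist": 0}, {"travel": [-0.08, 0, -0.005], "twist": 0}, {"travel": [-0.12, 0, 0.0], "twist": 0}, {"travel": [-0.12, 0, 0.05], "twist": 0}, {"travel": [-0.12, 0, 0.1], "twist": 0}, {"travel": [-0.12, 0, 0.1], "twist": 0}])

```text
clock: 29.75
eef_pos: [0.4148, -0.0275, 0.1359]
eef_rot: [-179.7, 0.1, -91.1]
force: [0.1, -0.5, -3.1]
opening: 0.0222
```

Run:
```python
from h import *
c=zoom('scene','s20',300,420,230,320,6); blade('w20')
W=pts(c)
for u,v in ((346,294),(355,294),(357,302),(360,314)): print((u,v),W[v,u].round(4))
```

```text
10 [ 0.5198 -0.0286  0.1508]
60 [ 0.5068 -0.0283  0.1488]
100 [ 0.4954 -0.028   0.1482]
140 [ 0.483  -0.0278  0.1464]
170 [nan nan nan]
235 [ 0.4494 -0.027   0.1439]
270 [ 0.4416 -0.027   0.1574]
[ 0.4128 -0.0272  0.1341] [ 1.7996e+02  6.0000e-02 -9.1110e+01] [-0.43  0.21 -3.54] 29.85
(346, 294) [ 0.6254 -0.0482  0.0969]
(355, 294) [ 0.6289 -0.0291  0.0967]
(357, 302) [ 0.6514 -0.0306  0.0951]
(360, 314) [ 0.6791 -0.0311  0.0873]
```

View pics/s20z.png

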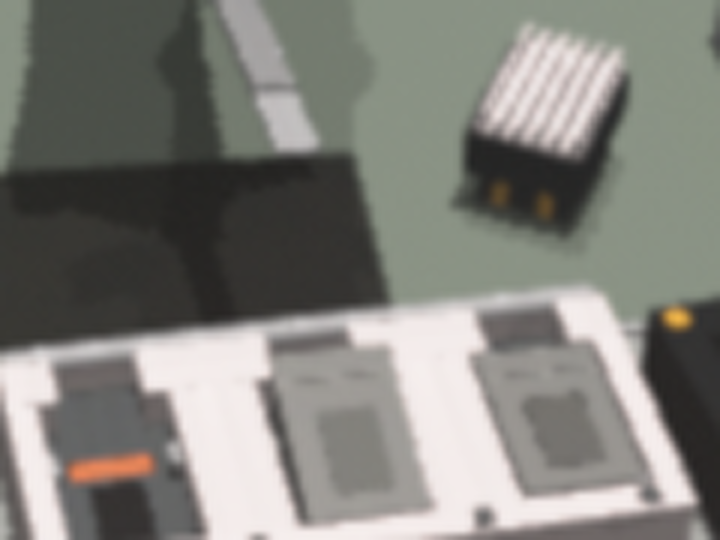

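Cap2 is loose and held up by its clips. Next I'll re-tilt the bar on the socket edge for cap3.

Request:
apply_moves(moves=[{"travel": [0, 0, 0.12], "twist": 0.05}, {"travel": [0.05, 0.05, 0.22], "twist": 0.1}, {"travel": [0.1, 0.12, 0.22], "twist": 0.16}, {"travel": [0.18, 0.2, 0.22], "twist": 0.22}, {"travel": [0.26, 0.28, 0.22], "twist": 0.28}, {"travel": [0.34, 0.36, 0.22], "twist": 0.34}, {"travel": [0.42, 0.42, 0.22], "twist": 0.4}, {"travel": [0.462, 0.481, 0.22], "twist": 0.46}])

```text
clock: 30.85
eef_pos: [0.6455, 0.2131, 0.2405]
eef_rot: [179.8, 0.2, -8.4]
force: [0.6, 0.0, -2.6]
opening: 0.0223
```

Request:
apply_moves(moves=[{"travel": [0, 0, 0], "twist": 0.054}, {"travel": [0, 0, -0.06], "twist": 0.054}, {"travel": [0, 0, -0.12], "twist": 0.054}, {"travel": [0, 0, -0.18], "twist": 0.054}, {"travel": [0, 0, -0.24], "twist": 0.054}, {"travel": [0, 0, -0.27], "twist": 0.054}, {"travel": [0, 0, -0.27], "twist": 0.054}, {"travel": [0, 0, -0.27], "twist": 0.054}], gripper=0, newtons=20)

```text
clock: 31.85
eef_pos: [0.6456, 0.2129, 0.1107]
eef_rot: [-180.0, -0.1, 1.1]
force: [0.8, -0.4, -3.0]
opening: 0.0225
```

```bash
python3 -c "
from h import *
blade('w21')"
```

```text
10 [0.6425 0.3202 0.1265]
60 [0.6427 0.3072 0.1249]
100 [0.6429 0.2958 0.1236]
140 [0.6431 0.2834 0.1221]
170 [0.6432 0.2734 0.1211]
235 [0.6436 0.2499 0.12  ]
270 [0.6438 0.2418 0.133 ]
[0.6458 0.2129 0.1112] [-1.7997e+02 -1.7000e-01  1.0500e+00] [ 0.63 -0.41 -1.64] 31.9
```

View pics/w21.png

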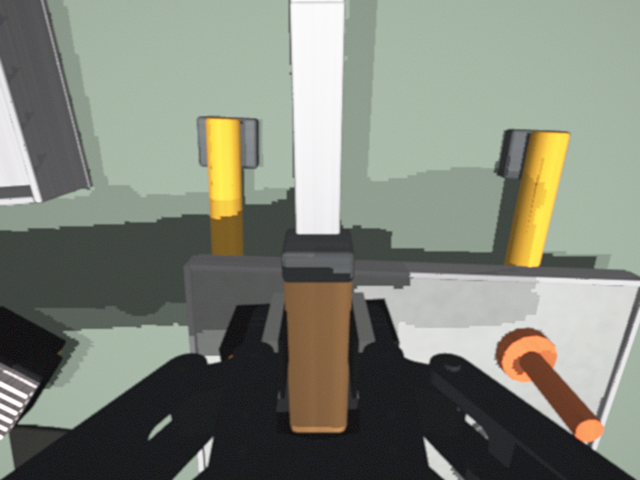

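Request:
apply_moves(moves=[{"travel": [0, 0, -0.025], "twist": 0}, {"travel": [0, 0, -0.037], "twist": 0}, {"travel": [0, 0, -0.047], "twist": 0}, {"travel": [0, 0, -0.057], "twist": 0}, {"travel": [0, 0, -0.065], "twist": 0}, {"travel": [0, 0, -0.071], "twist": 0}, {"travel": [0, 0, -0.072], "twist": 0}, {"travel": [0, 0, -0.072], "twist": 0}])

```text
clock: 32.9
eef_pos: [0.6459, 0.22, 0.0796]
eef_rot: [-179.4, -0.3, 1.3]
force: [-5.1, 7.1, 16.7]
opening: 0.0222
```

```bash
python3 -c "
from h import *
blade('w22')"
```

```text
10 [0.6421 0.3364 0.0535]
60 [0.6425 0.3179 0.0609]
100 [0.6428 0.3034 0.0643]
140 [0.6431 0.2887 0.0682]
170 [0.6433 0.2775 0.0708]
235 [0.6438 0.2529 0.0767]
270 [0.644  0.2454 0.0942]
[0.6458 0.22   0.0796] [-179.4    -0.33    1.33] [-5.77  6.29 16.17] 32.95
```

Request:
apply_moves(moves=[{"travel": [0, 0, -0.005], "twist": 0}, {"travel": [0, 0, -0.01], "twist": 0}, {"travel": [0, 0, -0.014], "twist": 0}, {"travel": [0, 0, -0.014], "twist": 0}, {"travel": [0, 0, -0.014], "twist": 0}, {"travel": [0, 0, 0.06], "twist": 0}, {"travel": [0, 0, 0.12], "twist": 0}, {"travel": [0, 0, 0.12], "twist": 0}])

```text
clock: 33.95
eef_pos: [0.6467, 0.2131, 0.1365]
eef_rot: [-179.9, -0.4, 1.1]
force: [-0.1, 0.5, -3.1]
opening: 0.0222
```

Request:
apply_moves(moves=[{"travel": [0, 0, 0.02], "twist": 0}, {"travel": [0, 0, 0.02], "twist": 0}, {"travel": [0, 0, 0.02], "twist": 0}, {"travel": [0, 0, 0.02], "twist": 0}, {"travel": [0, 0, 0.02], "twist": 0}, {"travel": [0, 0, 0.02], "twist": 0}, {"travel": [0, 0, 0.02], "twist": 0}, {"travel": [0, 0, 0.02], "twist": 0}], gripper=0, newtons=70)

```text
clock: 34.95
eef_pos: [0.6446, 0.2129, 0.1437]
eef_rot: [-180.0, -0.0, 1.1]
force: [-0.3, -0.2, -2.6]
opening: 0.0223
```

```bash
cat >> h.py <<'E'
def bartip(tag,yawoff=89.85):
    c=snap('wrist',tag); W=pts(c); s=get_state(); t=s['eef_pos']; yaw=np.radians(s['eef_rot'][2]+yawoff)
    e=np.array([np.cos(yaw),np.sin(yaw)]); P=W[:300,310:326].mean(1)
    d=(P[:,:2]-t[:2])@e; z=P[:,2]-t[2]
    k=[i for i in range(140,200) if np.isfinite(z[i])]; p=np.polyfit(d[k],z[k],1); r=z-np.polyval(p,d)
    k=[i for i in range(0,235) if np.isfinite(z[i]) and abs(r[i])<0.0012]; p=np.polyfit(d[k],z[k],1); r=z-np.polyval(p,d)
    a=-np.arctan(p[0]); th=[i for i in range(0,140) if r[i]<-0.002]
    print('tilt',np.degrees(a),'nthin',len(th))
    if th:
        ds=d[max(th)+1] if np.isfinite(d[max(th)+1]) else d[max(th)]
        T=np.array([ds,np.polyval(p,ds)])+0.040*np.array([np.cos(a),-np.sin(a)])+0.007*np.array([-np.sin(a),-np.cos(a)])
        print('step',ds,'tip rel',T.round(4),'world',(t[:2]+e*T[0]).round(4),(t[2]+T[1]).round(4))
    print('tcp',t.round(4),s['eef_rot'].round(2),'F',s['force'].round(2),s['clock'])
E
python3 -c "
from h import *
bartip('w23')"
```

```text
tilt 21.021662421363217 nthin 65
step 0.09526066869323936 tip rel [ 0.1301 -0.0528] world [0.6426 0.343 ] 0.0909
tcp [0.6446 0.2129 0.1437] [-1.80e+02 -1.00e-02  1.05e+00] F [-0.26  0.57 -2.65] 35.0
```

Request:
apply_moves(moves=[{"travel": [0, 0, 0.12], "twist": 0}, {"travel": [-0.1, -0.02, 0.2], "twist": -0.05}, {"travel": [-0.2, -0.05, 0.22], "twist": -0.1}, {"travel": [-0.3, -0.12, 0.22], "twist": -0.16}, {"travel": [-0.37, -0.2, 0.22], "twist": -0.21}, {"travel": [-0.406, -0.28, 0.22], "twist": -0.27}, {"travel": [-0.406, -0.32, 0.22], "twist": -0.32}, {"travel": [-0.406, -0.32, 0.22], "twist": -0.38}])

```text
clock: 36.0
eef_pos: [0.4412, 0.0502, 0.2542]
eef_rot: [-179.9, 0.1, -67.9]
force: [0.6, -0.0, -3.0]
opening: 0.0224
```

Request:
apply_moves(moves=[{"travel": [0, 0, 0], "twist": -0.05}, {"travel": [0, 0, 0], "twist": -0.1}, {"travel": [0, 0, -0.05], "twist": -0.132}, {"travel": [0, 0, -0.1], "twist": -0.132}, {"travel": [0, 0, -0.15], "twist": -0.132}, {"travel": [0, 0, -0.207], "twist": -0.132}, {"travel": [0, 0, -0.207], "twist": -0.132}, {"travel": [0, 0, -0.207], "twist": -0.132}])

```text
clock: 37.0
eef_pos: [0.4425, 0.0528, 0.1513]
eef_rot: [-179.9, 0.0, -91.1]
force: [0.5, 0.3, -2.7]
opening: 0.0223
```

Run:
```python
from h import *
c=zoom('scene','s24',300,420,230,320,6); bartip('w24')
```

```text
tilt 20.908059752279772 nthin 68
step 0.09416985162433325 tip rel [ 0.129  -0.0524] world [0.5718 0.0503] 0.0992
tcp [0.4428 0.053  0.1516] [-1.7984e+02  7.0000e-02 -9.1050e+01] F [-0.37 -0.24 -2.94] 37.1
```

View pics/s24z.png

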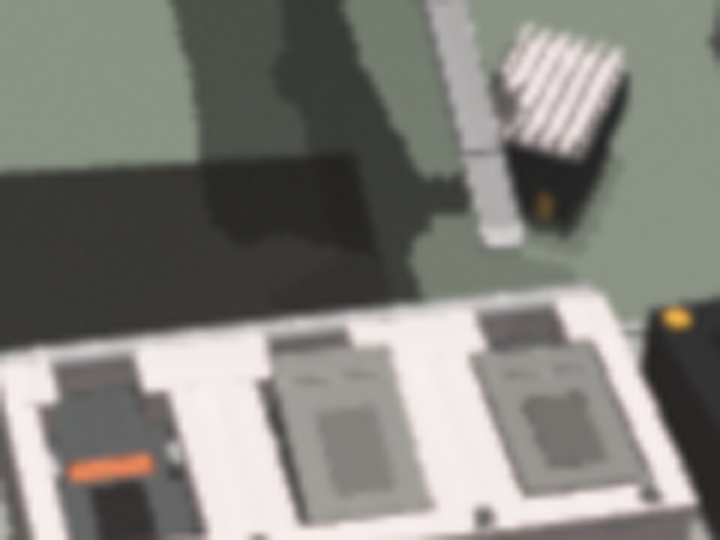

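Request:
apply_moves(moves=[{"travel": [0.02, -0.001, -0.008], "twist": 0}, {"travel": [0.04, -0.001, -0.016], "twist": 0}, {"travel": [0.056, -0.001, -0.022], "twist": 0}, {"travel": [0.056, -0.001, -0.026], "twist": 0}, {"travel": [0.056, -0.001, -0.03], "twist": 0}, {"travel": [0.056, -0.001, -0.034], "twist": 0}, {"travel": [0.056, -0.001, -0.034], "twist": 0}, {"travel": [0.056, -0.001, -0.034], "twist": 0}])

```text
clock: 38.1
eef_pos: [0.4698, 0.0523, 0.1335]
eef_rot: [-180.0, 0.0, -91.1]
force: [-0.8, -0.0, -0.6]
opening: 0.0222
```

Run:
```python
from h import *
c=zoom('scene','s25',300,420,230,320,6); bartip('w25')
```

```text
tilt 20.73258249294322 nthin 65
step 0.0945089622995395 tip rel [ 0.1294 -0.052 ] world [0.5993 0.0496] 0.0815
tcp [0.4698 0.0524 0.1334] [-1.7995e+02  1.0000e-02 -9.1060e+01] F [-0.4   0.05 -0.23] 38.2
```

View pics/s25z.png

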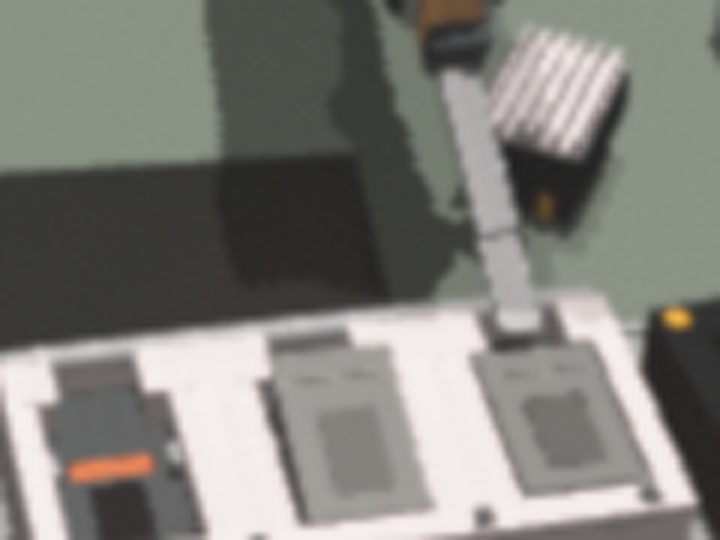

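Request:
apply_moves(moves=[{"travel": [0.007, 0, -0.001], "twist": 0}, {"travel": [0.014, 0, -0.004], "twist": 0}, {"travel": [0.021, 0, -0.007], "twist": 0}, {"travel": [0.028, 0, -0.01], "twist": 0}, {"travel": [0.034, 0, -0.0122], "twist": 0}, {"travel": [0.038, 0, -0.0138], "twist": 0}, {"travel": [0.04, 0, -0.0145], "twist": 0}, {"travel": [0.04, 0, -0.0145], "twist": 0}])

```text
clock: 39.2
eef_pos: [0.4899, 0.0523, 0.126]
eef_rot: [-180.0, -0.0, -91.1]
force: [0.1, 0.2, -0.4]
opening: 0.0226
```

Run:
```python
from h import *
c=zoom('scene','s26',300,420,230,320,6); bartip('w26')
```

```text
tilt 20.728611171799223 nthin 63
step 0.09454012676913386 tip rel [ 0.1295 -0.0521] world [0.6193 0.0496] 0.0739
tcp [0.4898 0.0523 0.126 ] [-1.7996e+02 -1.0000e-02 -9.1060e+01] F [ 0.08  0.16 -0.49] 39.3
```

View pics/s26z.png

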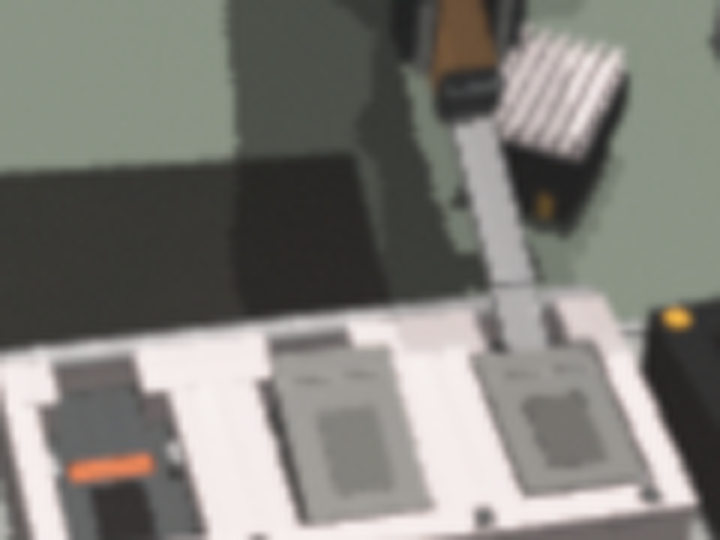

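Request:
apply_moves(moves=[{"travel": [-0.002, 0, -0.01], "twist": 0}, {"travel": [-0.006, 0, -0.02], "twist": 0}, {"travel": [-0.01, 0, -0.03], "twist": 0}, {"travel": [-0.014, 0, -0.04], "twist": 0}, {"travel": [-0.017, 0, -0.051], "twist": 0}, {"travel": [-0.021, 0, -0.062], "twist": 0}, {"travel": [-0.023, 0, -0.073], "twist": 0}, {"travel": [-0.024, 0, -0.082], "twist": 0}], gripper=0, newtons=30)

```text
clock: 40.3
eef_pos: [0.4783, 0.0528, 0.0866]
eef_rot: [-179.9, 0.1, -91.0]
force: [-6.7, 0.2, 11.6]
opening: 0.0223
```

Request:
apply_moves(moves=[{"travel": [0, 0, -0.004], "twist": 0}, {"travel": [-0.001, 0, -0.008], "twist": 0}, {"travel": [-0.001, 0, -0.012], "twist": 0}, {"travel": [-0.001, 0, -0.016], "twist": 0}, {"travel": [-0.001, 0, -0.018], "twist": 0}, {"travel": [-0.001, 0, -0.018], "twist": 0}, {"travel": [-0.001, 0, -0.018], "twist": 0}, {"travel": [-0.001, 0, -0.018], "twist": 0}])

```text
clock: 41.3
eef_pos: [0.4774, 0.0528, 0.0761]
eef_rot: [-180.0, 0.0, -91.0]
force: [-2.1, 1.6, 4.5]
opening: 0.0222
```

Run:
```python
from h import *
c=zoom('scene','s27',300,420,230,320,6); bartip('w27')
W=pts(c)
for u,v in ((390,290),(393,293),(396,302),(400,310)): print((u,v),W[v,u].round(4))
```

```text
tilt -5.696279211484928 nthin 0
tcp [0.4774 0.0528 0.0761] [-1.7996e+02  3.0000e-02 -9.1030e+01] F [-2.03  0.65  5.19] 41.4
(390, 290) [0.633  0.048  0.0985]
(393, 293) [0.6415 0.0522 0.0968]
(396, 302) [0.6644 0.0519 0.0922]
(400, 310) [0.6858 0.0539 0.0893]
```

View pics/s27z.png

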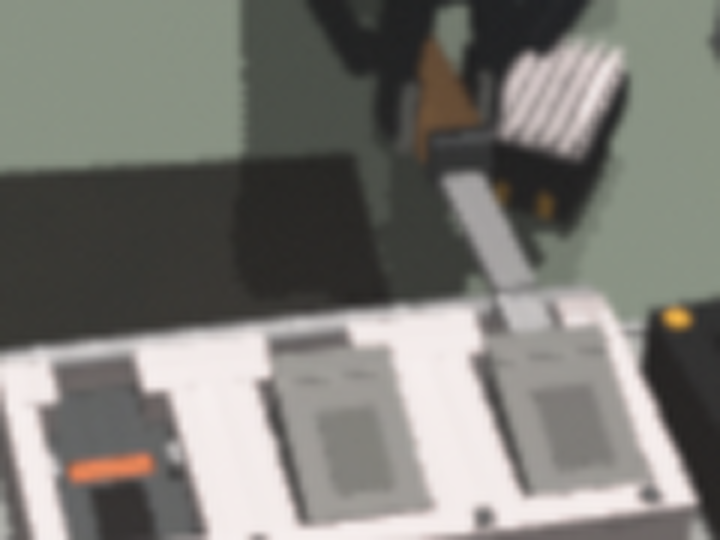

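Request:
apply_moves(moves=[{"travel": [-0.015, 0, 0.002], "twist": 0}, {"travel": [-0.04, 0, 0.004], "twist": 0}, {"travel": [-0.08, 0, 0.01], "twist": 0}, {"travel": [-0.12, 0, 0.02], "twist": 0}, {"travel": [-0.12, 0, 0.1], "twist": 0}, {"travel": [-0.12, 0, 0.2], "twist": 0}, {"travel": [-0.12, 0, 0.2], "twist": 0}, {"travel": [-0.12, 0, 0.2], "twist": 0}])

```text
clock: 42.4
eef_pos: [0.4145, 0.0524, 0.1743]
eef_rot: [179.7, 0.0, -91.0]
force: [-0.3, -0.0, -3.3]
opening: 0.0226
```

Run:
```python
from h import *
c=zoom('scene','s28',300,420,230,320,6); bartip('w28'); snap('top','t28')
W=pts(c)
for u,v in ((390,290),(393,293),(396,302),(400,310),(346,294),(355,294),(357,302),(360,314)): print((u,v),W[v,u].round(4))
```

```text
tilt -4.569475223380928 nthin 2
step 0.10825450187475795 tip rel [0.1487 0.0116] world [0.5633 0.049 ] 0.1855
tcp [0.4146 0.0522 0.1739] [ 1.7971e+02 -8.0000e-02 -9.1060e+01] F [ 0.14 -0.32 -3.98] 42.5
(390, 290) [0.6335 0.0478 0.0991]
(393, 293) [0.6394 0.0531 0.0947]
(396, 302) [0.6639 0.0521 0.0917]
(400, 310) [0.686  0.0538 0.0895]
(346, 294) [ 0.6298 -0.0495  0.1014]
(355, 294) [ 0.6315 -0.03    0.0994]
(357, 302) [ 0.6515 -0.0307  0.0953]
(360, 314) [ 0.6778 -0.0307  0.086 ]
```

View pics/s28z.png

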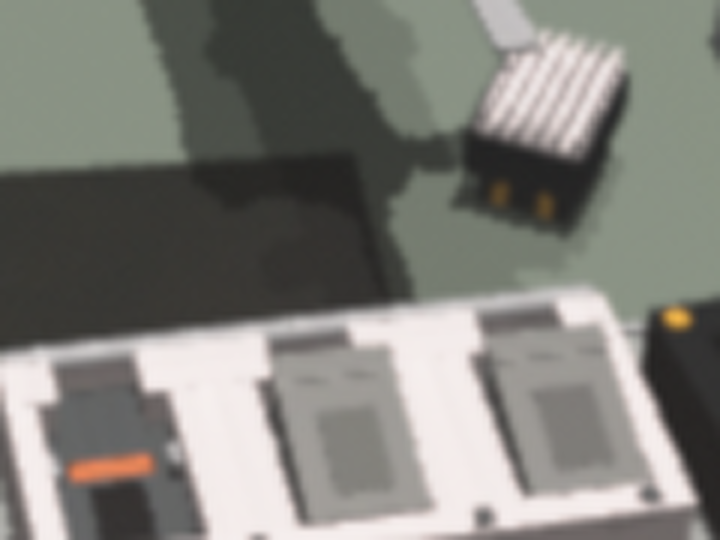

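View pics/w28.png

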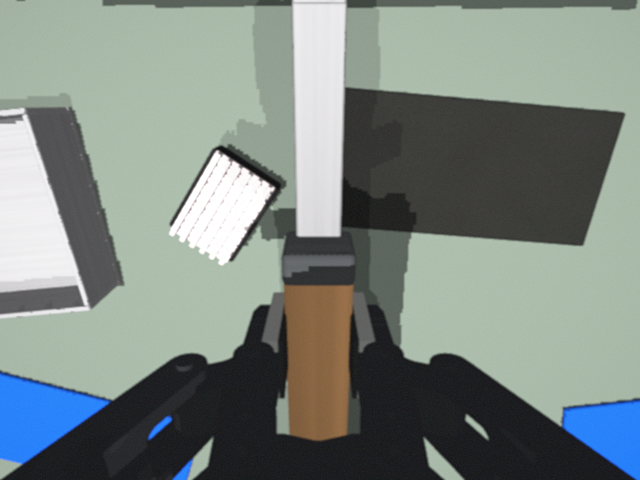

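Request:
apply_moves(moves=[{"travel": [0, -0.05, 0.0], "twist": 0.05}, {"travel": [0.03, -0.12, 0], "twist": 0.1}, {"travel": [0.065, -0.2, 0], "twist": 0.16}, {"travel": [0.065, -0.28, 0], "twist": 0.22}, {"travel": [0.065, -0.34, 0], "twist": 0.28}, {"travel": [0.065, -0.34, 0], "twist": 0.34}, {"travel": [0.065, -0.34, -0.05], "twist": 0.4}, {"travel": [0.065, -0.34, -0.1], "twist": 0.46}])

```text
clock: 43.55
eef_pos: [0.4486, -0.1178, 0.1239]
eef_rot: [180.0, 0.1, -11.7]
force: [-0.3, -0.0, -3.3]
opening: 0.0227
```

Request:
apply_moves(moves=[{"travel": [0, 0, -0.04], "twist": 0.03}, {"travel": [0, 0, -0.08], "twist": 0.03}, {"travel": [0, 0, -0.12], "twist": 0.03}, {"travel": [0, 0, -0.16], "twist": 0.03}, {"travel": [0, 0, -0.185], "twist": 0.03}, {"travel": [0, 0, -0.2], "twist": 0.03}, {"travel": [0, 0, -0.21], "twist": 0.03}, {"travel": [0, 0, -0.21], "twist": 0.03}], gripper=0, newtons=20)

```text
clock: 44.55
eef_pos: [0.4496, -0.1176, 0.0209]
eef_rot: [180.0, -0.0, -6.6]
force: [-1.0, -0.5, -3.1]
opening: 0.0225
```

Run:
```python
from h import *
bartip('w29')
```

```text
tilt -4.844063889206314 nthin 2
step 0.10922546513916732 tip rel [0.1497 0.0121] world [0.4675 0.0309] 0.0333
tcp [ 0.4499 -0.1177  0.0212] [ 1.80e+02 -4.00e-02 -6.61e+00] F [-0.09  0.22 -2.81] 44.6
```

View pics/w29.png

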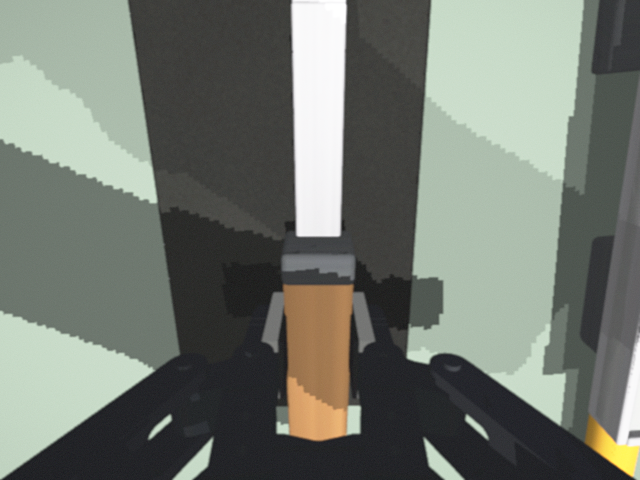

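Request:
apply_moves(moves=[{"travel": [0, 0, -0.004], "twist": 0}, {"travel": [0, 0, -0.008], "twist": 0}, {"travel": [0, 0, -0.012], "twist": 0}, {"travel": [0, 0, -0.016], "twist": 0}, {"travel": [0, 0, -0.02], "twist": 0}, {"travel": [0, 0, -0.022], "twist": 0}, {"travel": [0, 0, -0.022], "twist": 0}, {"travel": [0, 0, -0.022], "twist": 0}])

```text
clock: 45.6
eef_pos: [0.4496, -0.1176, 0.0099]
eef_rot: [180.0, -0.0, -6.6]
force: [0.7, -0.4, -2.9]
opening: 0.022
```

Request:
apply_moves(moves=[{"travel": [0, 0, 0], "twist": 0}, {"travel": [0, 0, 0], "twist": 0}, {"travel": [0, 0, 0], "twist": 0}, {"travel": [0, 0, 0], "twist": 0}, {"travel": [0, 0, 0], "twist": 0}, {"travel": [0, 0, 0], "twist": 0}, {"travel": [0, 0, 0.1], "twist": 0}, {"travel": [0, 0, 0.22], "twist": 0}], gripper=100)

```text
clock: 46.6
eef_pos: [0.4484, -0.1172, 0.1202]
eef_rot: [180.0, 0.2, -6.6]
force: [1.2, 0.8, 0.5]
opening: 0.085
```

Run:
```python
from h import *
bartip('w30')
```

```text
tilt 31.743420606983566 nthin 0
tcp [ 0.4542 -0.1199  0.128 ] [179.98  -0.69  -6.7 ] F [ 1.75 -1.4   2.99] 46.65
```

View pics/w30.png

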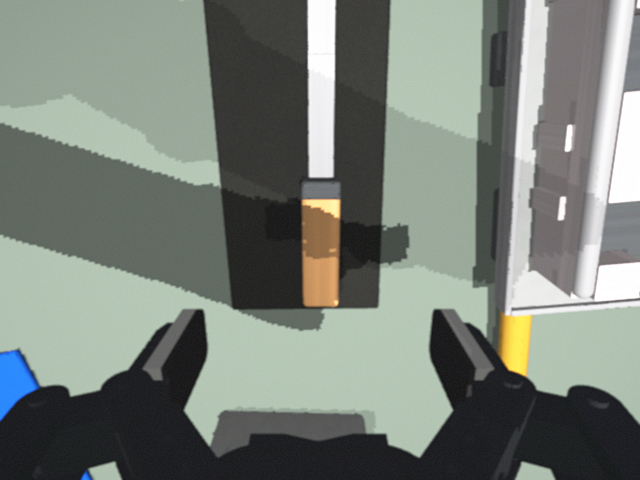

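Request:
apply_moves(moves=[{"travel": [0, 0, 0.12], "twist": -0.05}, {"travel": [0.07, 0.05, 0.16], "twist": -0.1}, {"travel": [0.16, 0.1, 0.16], "twist": -0.16}, {"travel": [0.25, 0.15, 0.16], "twist": -0.22}, {"travel": [0.351, 0.173, 0.16], "twist": -0.28}, {"travel": [0.351, 0.173, 0.16], "twist": -0.34}, {"travel": [0.351, 0.173, 0.16], "twist": -0.4}, {"travel": [0.351, 0.173, 0.16], "twist": -0.46}], gripper=72)

```text
clock: 47.65
eef_pos: [0.6251, -0.0311, 0.1994]
eef_rot: [180.0, -0.0, -89.4]
force: [-0.2, 0.6, -0.6]
opening: 0.0612
```

Request:
apply_moves(moves=[{"travel": [0, 0, 0], "twist": -0.01}, {"travel": [0, 0, -0.02], "twist": -0.01}, {"travel": [0, 0, -0.05], "twist": -0.01}, {"travel": [0, 0, -0.08], "twist": -0.01}, {"travel": [0, 0, -0.1], "twist": -0.01}, {"travel": [0, 0, -0.1], "twist": -0.01}, {"travel": [0, 0, -0.1], "twist": -0.01}, {"travel": [0, 0, -0.1], "twist": -0.01}])

```text
clock: 48.65
eef_pos: [0.6255, -0.0313, 0.1506]
eef_rot: [-179.9, -0.0, -90.9]
force: [0.0, -0.0, -0.0]
opening: 0.0614
```

Run:
```python
from h import *
c=snap('wrist','w31'); s=get_state(); print(s['eef_pos'],s['eef_rot'],s['opening'],s['qpos'].round(1)); t=s['eef_pos']
W=pts(c)
```

```text
[ 0.62545819 -0.0312561   0.15054754] [-1.79931944e+02 -9.04175271e-03 -9.08634325e+01] 0.06119964164276454 [-34.   40.9  60.2  82.4 -35.7  77.1 -63. ]
```

View pics/w31.png

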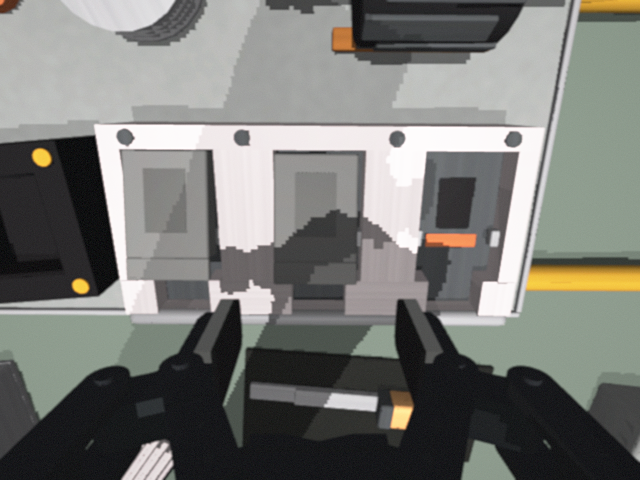

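Request:
apply_moves(moves=[{"travel": [0, 0, -0.03], "twist": 0}, {"travel": [0, 0, -0.06], "twist": 0}, {"travel": [0, 0, -0.09], "twist": 0}, {"travel": [0, 0, -0.105], "twist": 0}, {"travel": [0, 0, -0.115], "twist": 0}, {"travel": [0, 0, -0.121], "twist": 0}, {"travel": [0, 0, -0.121], "twist": 0}, {"travel": [0, 0, -0.121], "twist": 0}])

```text
clock: 49.7
eef_pos: [0.6254, -0.0312, 0.0899]
eef_rot: [-180.0, -0.0, -90.9]
force: [0.9, 0.0, 0.4]
opening: 0.0615
```

Request:
apply_moves(moves=[{"travel": [0, 0, 0], "twist": 0}, {"travel": [0, 0, 0], "twist": 0}, {"travel": [0, 0, 0], "twist": 0}, {"travel": [0, 0, 0], "twist": 0}, {"travel": [0, 0, 0], "twist": 0}, {"travel": [0, 0, 0], "twist": 0}, {"travel": [0, 0, 0], "twist": 0}, {"travel": [0, 0, 0], "twist": 0}], gripper=0, newtons=60)

```text
clock: 50.7
eef_pos: [0.6254, -0.0313, 0.0898]
eef_rot: [-180.0, -0.0, -90.9]
force: [0.6, 0.3, 4.8]
opening: 0.0428
```

Request:
apply_moves(moves=[{"travel": [0, 0, 0.01], "twist": 0}, {"travel": [0, 0, 0.02], "twist": 0}, {"travel": [0, 0, 0.04], "twist": 0}, {"travel": [0, 0, 0.07], "twist": 0}, {"travel": [0, 0, 0.12], "twist": 0}, {"travel": [0, 0, 0.2], "twist": 0}, {"travel": [0, 0, 0.24], "twist": 0}, {"travel": [0, 0, 0.24], "twist": 0}])

```text
clock: 51.7
eef_pos: [0.6263, -0.0319, 0.2122]
eef_rot: [-179.7, -0.0, -90.9]
force: [1.3, 0.0, -0.8]
opening: 0.043
```

Run:
```python
from h import *
c=snap('wrist','w32'); s=get_state(); print(s['eef_pos'],s['eef_rot'],s['opening'],s['force'])
zoom('scene','s32',280,440,200,320,5)
```

```text
[ 0.62541722 -0.03132838  0.21038683] [-1.79897761e+02  2.07550881e-03 -9.08679962e+01] 0.04265220814239433 [-0.24436716 -0.03537929 -1.16496097]
```

View pics/w32.png

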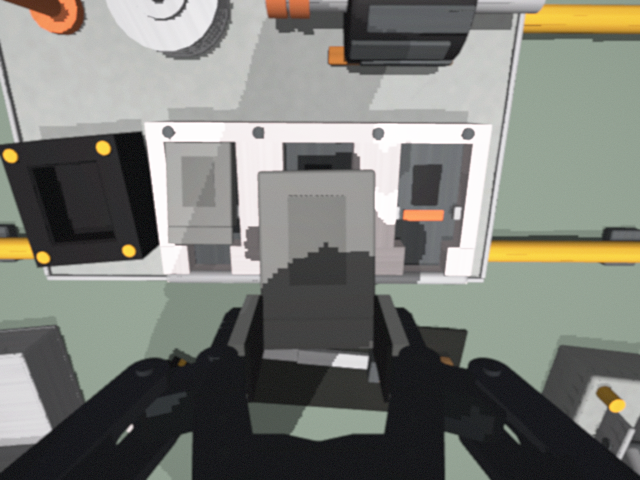

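View pics/s32z.png

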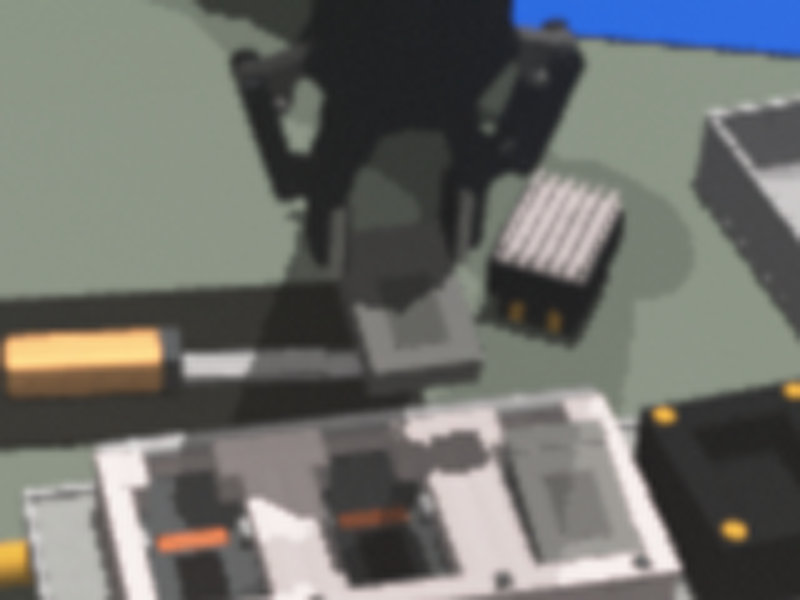

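Request:
apply_moves(moves=[{"travel": [-0.06, 0.08, 0], "twist": 0}, {"travel": [-0.14, 0.18, 0], "twist": 0}, {"travel": [-0.21, 0.28, 0], "twist": 0}, {"travel": [-0.28, 0.38, 0], "twist": 0}, {"travel": [-0.35, 0.48, 0], "twist": 0}, {"travel": [-0.42, 0.58, 0], "twist": 0}, {"travel": [-0.465, 0.653, 0], "twist": 0}, {"travel": [-0.465, 0.653, 0], "twist": 0}])

```text
clock: 52.8
eef_pos: [0.3885, 0.2998, 0.2076]
eef_rot: [179.8, -0.1, -90.3]
force: [-0.2, -0.5, -0.8]
opening: 0.0426
```

Request:
apply_moves(moves=[{"travel": [0, 0, 0], "twist": 0}, {"travel": [0, 0, -0.05], "twist": 0}, {"travel": [0, 0, -0.12], "twist": 0}, {"travel": [0, 0, -0.19], "twist": 0}, {"travel": [0, 0, -0.26], "twist": 0}, {"travel": [0, 0, -0.26], "twist": 0}, {"travel": [0, 0, -0.26], "twist": 0}, {"travel": [0, 0, -0.26], "twist": 0}])

```text
clock: 53.8
eef_pos: [0.3941, 0.2957, 0.081]
eef_rot: [-179.9, 0.1, -90.9]
force: [-0.2, 0.6, -0.8]
opening: 0.0428
```

Run:
```python
from h import *
c=snap('wrist','w33'); s=get_state(); print(s['eef_pos'],s['eef_rot'],s['opening'],s['force'],s['qpos'].round(1))
```

```text
[0.39376913 0.29579631 0.08082555] [-1.79879684e+02  1.08429782e-01 -9.08868514e+01] 0.042580447626207774 [ 0.03747438  0.11392189 -0.38876789] [-85.1  30.9  62.5 109.1 -31.9  59.6 -99.8]
```

View pics/w33.png

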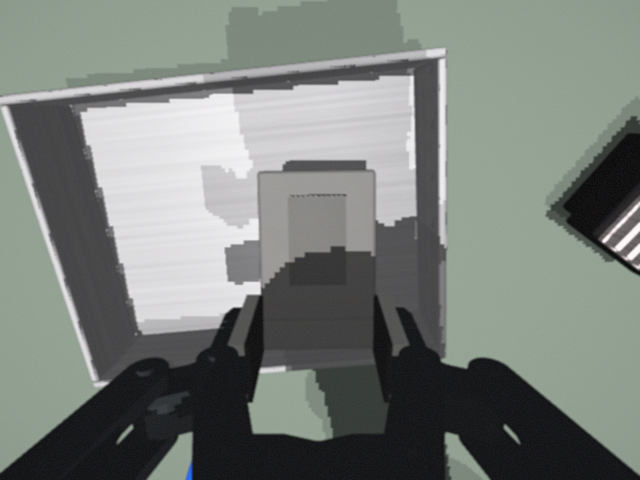

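Request:
apply_moves(moves=[{"travel": [0.01, 0.01, -0.02], "twist": 0}, {"travel": [0.01, 0.01, -0.04], "twist": 0}, {"travel": [0.01, 0.01, -0.06], "twist": 0}, {"travel": [0.01, 0.01, -0.08], "twist": 0}, {"travel": [0.01, 0.01, -0.09], "twist": 0}, {"travel": [0.01, 0.01, -0.09], "twist": 0}, {"travel": [0.01, 0.01, -0.09], "twist": 0}, {"travel": [0.01, 0.01, -0.09], "twist": 0}])

```text
clock: 54.85
eef_pos: [0.3979, 0.3006, 0.0348]
eef_rot: [-180.0, 0.0, -90.9]
force: [-0.5, -0.2, -0.1]
opening: 0.043
```

Request:
apply_moves(moves=[{"travel": [0, 0, 0], "twist": 0}, {"travel": [0, 0, 0], "twist": 0}, {"travel": [0, 0, 0], "twist": 0}, {"travel": [0, 0, 0.0], "twist": 0}, {"travel": [0, 0, 0.1], "twist": 0}, {"travel": [0, 0, 0.2], "twist": 0}, {"travel": [0, 0, 0.34], "twist": 0}, {"travel": [0, 0, 0.34], "twist": 0}], gripper=70)

```text
clock: 55.85
eef_pos: [0.4006, 0.3013, 0.2087]
eef_rot: [-179.6, 0.3, -90.9]
force: [0.1, -0.1, 0.3]
opening: 0.0594
```

Run:
```python
from h import *
c=snap('wrist','w34'); s=get_state(); print(s['eef_pos'],s['eef_rot'],s['opening'],s['force'],s['qpos'].round(1))
```

```text
[0.3994074  0.30119551 0.2073143 ] [-179.76861943    0.24662525  -90.86131038] 0.06001939425128209 [0.61646902 0.91412745 0.16082749] [ -91.1   23.3   69.9   98.5  -22.8   74.  -107.3]
```

View pics/w34.png

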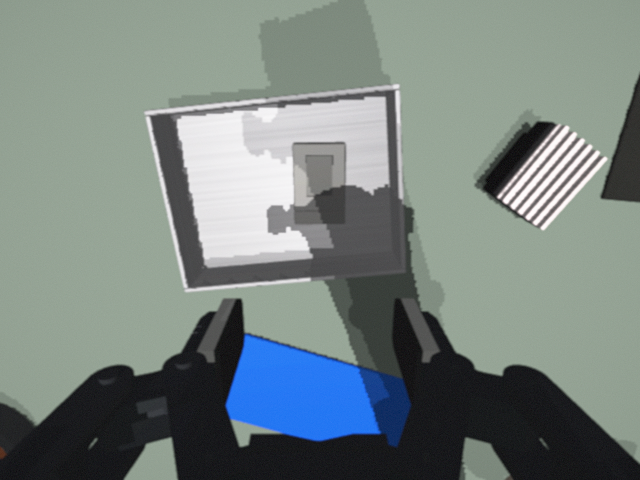

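Request:
apply_moves(moves=[{"travel": [0.08, -0.09, 0], "twist": 0}, {"travel": [0.16, -0.18, 0], "twist": 0}, {"travel": [0.24, -0.27, 0], "twist": 0}, {"travel": [0.32, -0.36, 0], "twist": 0}, {"travel": [0.4, -0.44, 0], "twist": 0}, {"travel": [0.455, -0.503, 0], "twist": 0}, {"travel": [0.455, -0.503, -0.05], "twist": 0}, {"travel": [0.455, -0.503, -0.11], "twist": 0}])

```text
clock: 56.9
eef_pos: [0.6247, 0.0476, 0.1469]
eef_rot: [179.9, 0.0, -91.0]
force: [0.5, 0.4, -0.6]
opening: 0.0597
```

Run:
```python
from h import *
c=snap('wrist','w35'); s=get_state(); print(s['eef_pos'],s['eef_rot'],s['opening'],s['force'],s['qpos'].round(1))
```

```text
[0.62135537 0.04893118 0.1418936 ] [ 1.79370675e+02  1.37237492e-02 -9.09806690e+01] 0.05950175734712036 [-0.73608649  1.2465641  -3.21046812] [-40.1  40.4  57.5  82.7 -34.2  76.2 -71.4]
```

View pics/w35.png

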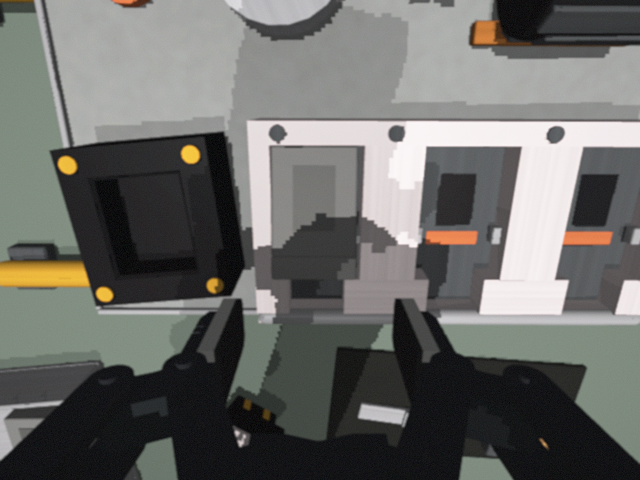

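Request:
apply_moves(moves=[{"travel": [0, 0, -0.03], "twist": 0}, {"travel": [0, 0, -0.06], "twist": 0}, {"travel": [0, 0, -0.09], "twist": 0}, {"travel": [0, 0, -0.1], "twist": 0}, {"travel": [0, 0, -0.1], "twist": 0}, {"travel": [0, 0, -0.1], "twist": 0}, {"travel": [0, 0, -0.1], "twist": 0}, {"travel": [0, 0, -0.1], "twist": 0}])

```text
clock: 57.95
eef_pos: [0.6253, 0.0489, 0.0998]
eef_rot: [-180.0, 0.0, -90.9]
force: [-0.6, 1.5, 0.0]
opening: 0.0601
```

Request:
apply_moves(moves=[{"travel": [0, 0, -0.006], "twist": 0}, {"travel": [0, 0, -0.012], "twist": 0}, {"travel": [0, 0, -0.019], "twist": 0}, {"travel": [0, 0, -0.019], "twist": 0}, {"travel": [0, 0, -0.019], "twist": 0}, {"travel": [0, 0, -0.019], "twist": 0}, {"travel": [0, 0, -0.019], "twist": 0}, {"travel": [0, 0, -0.019], "twist": 0}])

```text
clock: 58.95
eef_pos: [0.6251, 0.0489, 0.09]
eef_rot: [-180.0, 0.0, -90.9]
force: [-0.4, 0.4, -0.7]
opening: 0.0597
```

Request:
apply_moves(moves=[{"travel": [0, 0, 0], "twist": 0}, {"travel": [0, 0, 0], "twist": 0}, {"travel": [0, 0, 0], "twist": 0}, {"travel": [0, 0, 0], "twist": 0}, {"travel": [0, 0, 0], "twist": 0}, {"travel": [0, 0, 0], "twist": 0}, {"travel": [0, 0, 0], "twist": 0}, {"travel": [0, 0, 0], "twist": 0}], gripper=0, newtons=60)

```text
clock: 59.95
eef_pos: [0.625, 0.0488, 0.0901]
eef_rot: [180.0, -0.0, -90.9]
force: [-2.2, 0.0, 4.3]
opening: 0.0426
```

Request:
apply_moves(moves=[{"travel": [0, 0, 0.01], "twist": 0}, {"travel": [0, 0, 0.02], "twist": 0}, {"travel": [0, 0, 0.04], "twist": 0}, {"travel": [0, 0, 0.07], "twist": 0}, {"travel": [0, 0, 0.12], "twist": 0}, {"travel": [0, 0, 0.2], "twist": 0}, {"travel": [0, 0, 0.24], "twist": 0}, {"travel": [0, 0, 0.24], "twist": 0}])

```text
clock: 60.95
eef_pos: [0.6265, 0.0482, 0.2128]
eef_rot: [-179.7, -0.0, -90.9]
force: [1.1, -0.5, -1.2]
opening: 0.0423
```

Run:
```python
from h import *
c=snap('wrist','w36'); s=get_state(); print(s['eef_pos'],s['eef_rot'],s['opening'],s['force'],s['qpos'].round(1))
```

```text
[0.62549126 0.04866064 0.2109192 ] [-1.79889518e+02  1.44913251e-02 -9.08756084e+01] 0.042631533965551034 [ 0.14013849 -0.07511304 -1.17658083] [-40.3  37.4  59.5  76.9 -31.9  83.  -73.4]
```

View pics/w36.png

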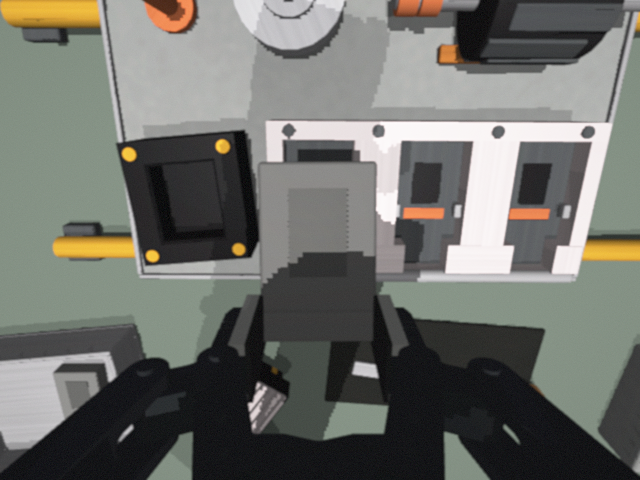

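Request:
apply_moves(moves=[{"travel": [-0.06, 0.08, 0], "twist": 0.02}, {"travel": [-0.14, 0.18, 0], "twist": 0.04}, {"travel": [-0.21, 0.28, 0], "twist": 0.06}, {"travel": [-0.28, 0.38, 0], "twist": 0.083}, {"travel": [-0.35, 0.48, 0], "twist": 0.083}, {"travel": [-0.42, 0.57, 0], "twist": 0.083}, {"travel": [-0.46, 0.627, 0], "twist": 0.083}, {"travel": [-0.46, 0.627, 0], "twist": 0.083}])

```text
clock: 62.0
eef_pos: [0.3912, 0.366, 0.208]
eef_rot: [179.8, -0.0, -75.4]
force: [1.3, -0.3, -1.2]
opening: 0.0427
```

Request:
apply_moves(moves=[{"travel": [0, 0, 0], "twist": 0}, {"travel": [0, 0, -0.07], "twist": 0}, {"travel": [0, 0, -0.14], "twist": 0}, {"travel": [0, 0, -0.21], "twist": 0}, {"travel": [0, 0, -0.28], "twist": 0}, {"travel": [0, 0, -0.32], "twist": 0}, {"travel": [0, 0, -0.35], "twist": 0}, {"travel": [0, 0, -0.35], "twist": 0}])

```text
clock: 63.0
eef_pos: [0.3951, 0.3618, 0.0345]
eef_rot: [179.9, -0.0, -76.0]
force: [0.5, 0.7, -0.1]
opening: 0.0427
```

Request:
apply_moves(moves=[{"travel": [0, 0, 0], "twist": 0}, {"travel": [0, 0, 0], "twist": 0}, {"travel": [0, 0, 0], "twist": 0}, {"travel": [0, 0, 0.0], "twist": 0}, {"travel": [0, 0, 0.1], "twist": 0}, {"travel": [0, 0, 0.2], "twist": 0}, {"travel": [0, 0, 0.34], "twist": 0}, {"travel": [0, 0, 0.34], "twist": 0}], gripper=68)

```text
clock: 64.0
eef_pos: [0.3982, 0.3635, 0.2098]
eef_rot: [-179.5, 0.3, -75.9]
force: [-0.3, 0.1, -0.2]
opening: 0.0582
```

Run:
```python
from h import *
c=snap('wrist','w37'); s=get_state(); print(s['eef_pos'],s['eef_rot'],s['opening'],s['force'],s['qpos'].round(1))
```

```text
[0.39692224 0.36330754 0.20820879] [-179.69574894    0.20624711  -75.92567037] 0.05809646299881895 [-0.29335997  0.35676419 -0.52957462] [-88.3  25.9  62.   92.6 -23.6  75.4 -98.7]
```

View pics/w37.png

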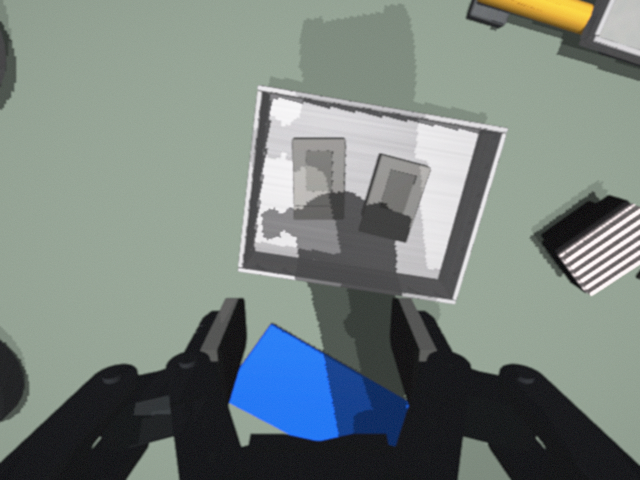

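Request:
apply_moves(moves=[{"travel": [0, -0.08, 0], "twist": 0.05}, {"travel": [0.02, -0.18, 0], "twist": 0.1}, {"travel": [0.04, -0.28, 0], "twist": 0.15}, {"travel": [0.055, -0.38, 0], "twist": 0.2}, {"travel": [0.055, -0.48, 0], "twist": 0.227}, {"travel": [0.055, -0.488, 0], "twist": 0.227}, {"travel": [0.055, -0.488, 0], "twist": 0.227}, {"travel": [0.055, -0.488, 0], "twist": 0.227}], gripper=100)

```text
clock: 65.05
eef_pos: [0.422, 0.1201, 0.2043]
eef_rot: [179.9, 0.0, -34.9]
force: [-0.3, 1.0, 0.9]
opening: 0.0852
```

Run:
```python
from h import *
c=snap('wrist','w38'); s=get_state(); print(s['eef_pos'],s['eef_rot'],s['opening'],s['force'],s['qpos'].round(1))
```

```text
[0.42216658 0.1200434  0.20443468] [ 1.79939635e+02  3.35094993e-03 -3.48944716e+01] 0.08547388549887425 [ 0.30296013  1.13478329 -0.53739326] [-72.5   8.7  61.2 106.8  -8.1  69.2 -43.6]
```

View pics/w38.png

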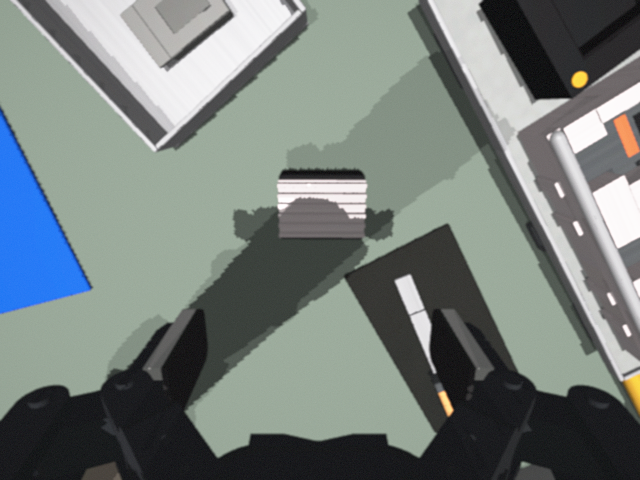

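Run:
```python
from h import *
c=load('w38'); W=pts(c); m=box(((W[...,2]>0.045)&(W[...,2]<0.065)).astype(np.uint8),260,385,150,260)
print('fins',quad(c,m,0.053)); dbg(c,m,'w38m')
P=W[m>0]; print(P[:,:2].mean(0),np.median(P[:,2]),np.percentile(P[:,2],[5,95]))
m2=box(((W[...,2]>0.025)&(W[...,2]<0.065)).astype(np.uint8),260,385,150,260); P=(W[m2>0][:,:2]*1000).astype(np.float32); print('xy rect',cv2.minAreaRect(P))
w1=load('w1')
# socket in earlier wrist w36 pic
c=load('w36');W=pts(c);im=c['image'].astype(int)
m=box(((W[...,2]>0.08)&(W[...,2]<0.095)&(im.max(2)<110)).astype(np.uint8),110,262,120,268)
cs,_=cv2.findContours(cv2.morphologyEx(m,cv2.MORPH_CLOSE,np.ones((3,3))),cv2.RETR_EXTERNAL,cv2.CHAIN_APPROX_NONE)
print('block',quad(c,m,0.087)); dbg(c,m,'w36m')
```

```text
fins (((425.6487121582031, 122.4453353881836), (47.33045959472656, 68.04402160644531), 55.025272369384766), 4864.0)
[0.4256021  0.12241211] 0.050513423477950375 [0.0459555  0.05454918]
xy rect ((425.1671447753906, 121.87882995605469), (53.88844680786133, 68.17227172851562), 54.88917922973633)
block (((643.8657836914062, 140.88150024414062), (90.10734558105469, 81.50074005126953), 3.6840288639068604), 14076.0)
```

View pics/w36m.png

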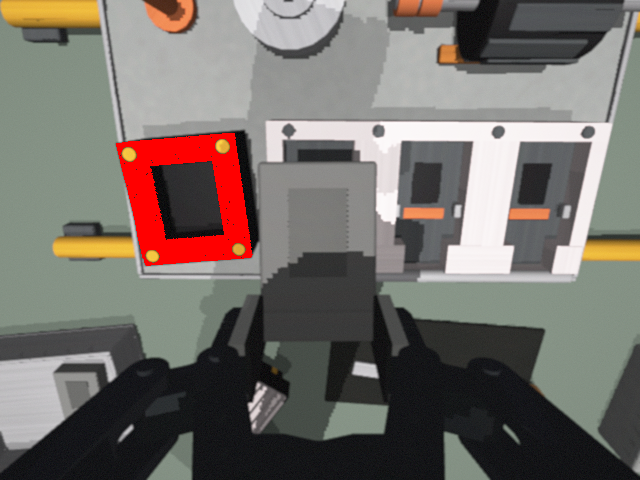

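View pics/w38m.png

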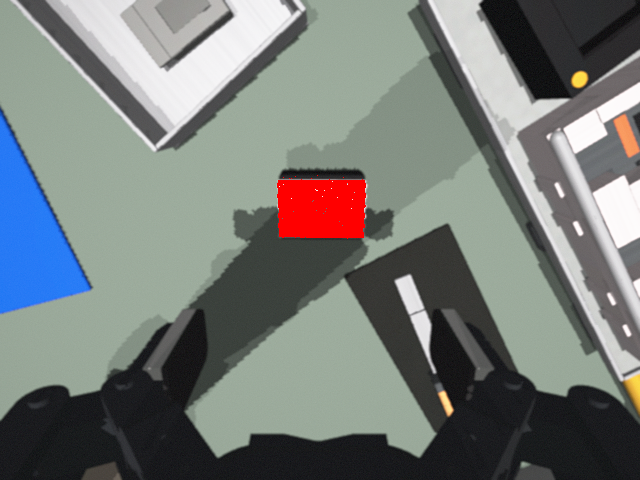

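Request:
apply_moves(moves=[{"travel": [0.006, 0.003, -0.06], "twist": 0}, {"travel": [0.006, 0.003, -0.12], "twist": 0}, {"travel": [0.006, 0.003, -0.18], "twist": 0}, {"travel": [0.006, 0.003, -0.24], "twist": 0}, {"travel": [0.006, 0.003, -0.29], "twist": 0}, {"travel": [0.006, 0.003, -0.31], "twist": 0}, {"travel": [0.006, 0.003, -0.31], "twist": 0}, {"travel": [0.006, 0.003, -0.31], "twist": 0}])

```text
clock: 66.1
eef_pos: [0.4265, 0.1204, 0.0507]
eef_rot: [-179.9, -0.1, -35.0]
force: [0.4, -0.2, 0.2]
opening: 0.0851
```

Run:
```python
from h import *
c=snap('wrist','w39'); s=get_state(); print(s['eef_pos'],s['eef_rot'],s['opening'],s['force'],s['qpos'].round(1))
```

```text
[0.42654471 0.12034019 0.0508241 ] [-1.79894270e+02 -6.35426564e-02 -3.50415951e+01] 0.08525360893213926 [ 0.30752371  0.16848467 -0.5480206 ] [-60.5  23.7  53.1 117.8 -24.9  50.1 -28.4]
```

View pics/w39.png

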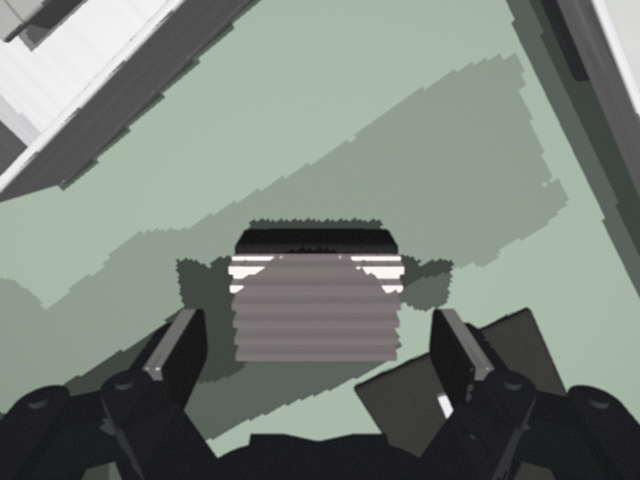

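Request:
apply_moves(moves=[{"travel": [-0.002, 0.001, -0.02], "twist": 0}, {"travel": [-0.002, 0.001, -0.04], "twist": 0}, {"travel": [-0.002, 0.001, -0.059], "twist": 0}, {"travel": [-0.002, 0.001, -0.059], "twist": 0}, {"travel": [-0.002, 0.001, -0.059], "twist": 0}, {"travel": [-0.002, 0.001, -0.059], "twist": 0}, {"travel": [-0.002, 0.001, -0.059], "twist": 0}, {"travel": [-0.002, 0.001, -0.059], "twist": 0}])

```text
clock: 67.15
eef_pos: [0.4247, 0.1205, 0.0206]
eef_rot: [-180.0, -0.0, -35.1]
force: [0.2, 0.3, -0.0]
opening: 0.0853
```

Request:
apply_moves(moves=[{"travel": [0, 0, 0], "twist": 0}, {"travel": [0, 0, 0], "twist": 0}, {"travel": [0, 0, 0], "twist": 0}, {"travel": [0, 0, 0], "twist": 0}, {"travel": [0, 0, 0], "twist": 0}, {"travel": [0, 0, 0], "twist": 0}, {"travel": [0, 0, 0], "twist": 0}, {"travel": [0, 0, 0], "twist": 0}], gripper=0, newtons=60)

```text
clock: 68.15
eef_pos: [0.425, 0.1205, 0.021]
eef_rot: [-180.0, -0.0, -35.1]
force: [-1.0, 0.3, 5.2]
opening: 0.0666
```

Request:
apply_moves(moves=[{"travel": [0, 0, 0.02], "twist": 0}, {"travel": [0, 0, 0.06], "twist": 0}, {"travel": [0, 0, 0.12], "twist": 0}, {"travel": [0, 0, 0.2], "twist": 0}, {"travel": [0, 0, 0.28], "twist": 0}, {"travel": [0, 0, 0.34], "twist": 0}, {"travel": [0, 0, 0.34], "twist": 0}, {"travel": [0, 0, 0.34], "twist": 0}])

```text
clock: 69.15
eef_pos: [0.4235, 0.1203, 0.1895]
eef_rot: [179.9, 0.1, -35.1]
force: [-0.1, 0.1, -1.2]
opening: 0.0664
```

Run:
```python
from h import *
c=snap('wrist','w40'); s=get_state(); print(s['eef_pos'],s['eef_rot'],s['opening'],s['force'],s['qpos'].round(1))
```

```text
[0.42327095 0.12020899 0.18919235] [ 1.79870395e+02  9.34384795e-02 -3.50679957e+01] 0.06681364853073397 [ 0.27897817  0.42292529 -2.08201968] [-72.3  10.6  62.2 108.  -10.1  67.5 -41.6]
```

View pics/w40.png

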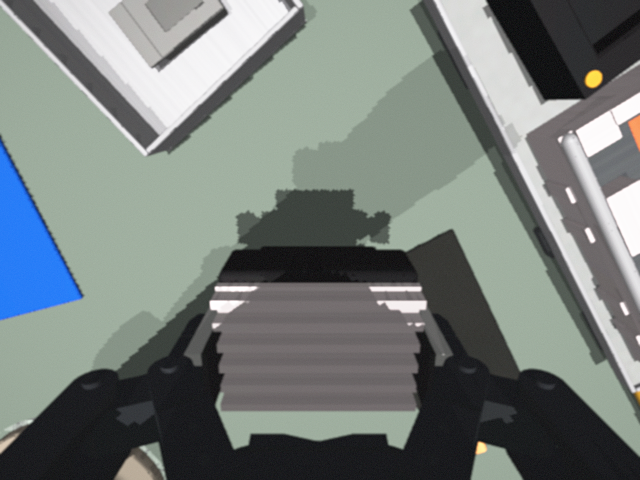

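Request:
apply_moves(moves=[{"travel": [0.02, 0, 0.06], "twist": 0.05}, {"travel": [0.1, -0.03, 0.06], "twist": 0.1}, {"travel": [0.2, -0.06, 0.06], "twist": 0.15}, {"travel": [0.3, -0.09, 0.06], "twist": 0.211}, {"travel": [0.4, -0.12, 0.06], "twist": 0.211}, {"travel": [0.436, -0.12, 0.06], "twist": 0.211}, {"travel": [0.436, -0.12, 0.06], "twist": 0.211}, {"travel": [0.436, -0.12, 0.06], "twist": 0.211}])

```text
clock: 70.2
eef_pos: [0.6413, 0.0606, 0.219]
eef_rot: [-180.0, 0.2, 2.9]
force: [0.5, 0.2, -2.1]
opening: 0.0667
```

Run:
```python
from h import *
c=snap('wrist','w41'); s=get_state(); print(s['eef_pos'],s['eef_rot'],s['opening'],s['force'],s['qpos'].round(1))
```

```text
[0.64135024 0.0608904  0.21963516] [-1.79964587e+02  1.25255918e-01  2.92975239e+00] 0.06643456006701554 [ 0.34916454 -0.36928541 -1.22540119] [-34.9  35.9  49.3  72.3 -26.6  83.4  14.6]
```

View pics/w41.png

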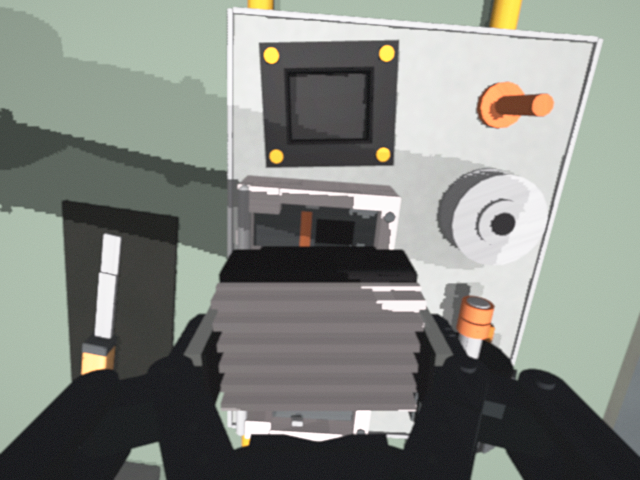

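Run:
```python
from h import *
c=load('w41'); W=pts(c); im=c['image'].astype(int)
dark=(im.max(2)<95)
m=box(((W[...,2]>0.08)&(W[...,2]<0.095)).astype(np.uint8),250,410,30,172)
full=cv2.morphologyEx(m,cv2.MORPH_OPEN,np.ones((3,3)))
print('block',quad(c,full,0.087))
cs,h=cv2.findContours(full,cv2.RETR_CCOMP,cv2.CHAIN_APPROX_NONE)
hole=max([k for k,hh in zip(cs,h[0]) if hh[3]>=0],key=cv2.contourArea)[:,0]
P=np.array([plane(c,u,v,0.087)[:2] for u,v in hole],np.float32)*1000
print('hole',cv2.minAreaRect(P))
dbg(c,full,'w41m')
t=np.array([0.64135,0.06089,0.21964]); R=np.radians(2.93); e=np.array([[np.cos(R),np.sin(R)],[-np.sin(R),np.cos(R)]])
mm=box(((W[...,2]>0.222)&(W[...,2]<0.27)).astype(np.uint8),205,430,240,415)
mm=cv2.morphologyEx(mm,cv2.MORPH_OPEN,np.ones((3,3)))
Q=W[mm>0]; L=(Q[:,:2]-t[:2])@e.T; z=Q[:,2]-t[2]
print('z range',np.percentile(z,[1,50,90,99]))
for a in (0.02,0.03): 
    k=z>a; print(a,k.sum(),np.percentile(L[k],[1,99],axis=0))
dbg(c,mm,'w41r')
```

```text
block (((643.0974731445312, 141.52902221679688), (89.87948608398438, 79.89704895019531), 3.798137903213501), 16648.5)
hole ((642.9338989257812, 141.0357208251953), (56.154029846191406, 46.67735290527344), 2.1717751026153564)
z range [0.00474012 0.02921913 0.03241173 0.04152333]
0.02 30291 [[-0.03469154 -0.01948156]
 [ 0.03289971  0.02813376]]
0.03 15169 [[-0.0346982  -0.01992018]
 [ 0.03289923  0.02316787]]
```

View pics/w41m.png

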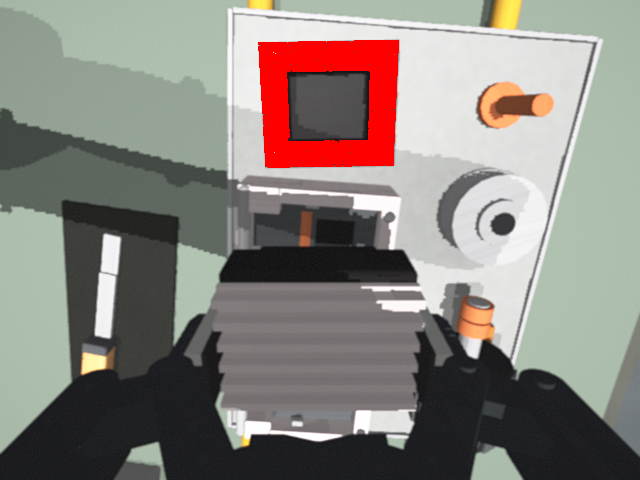

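View pics/w41r.png

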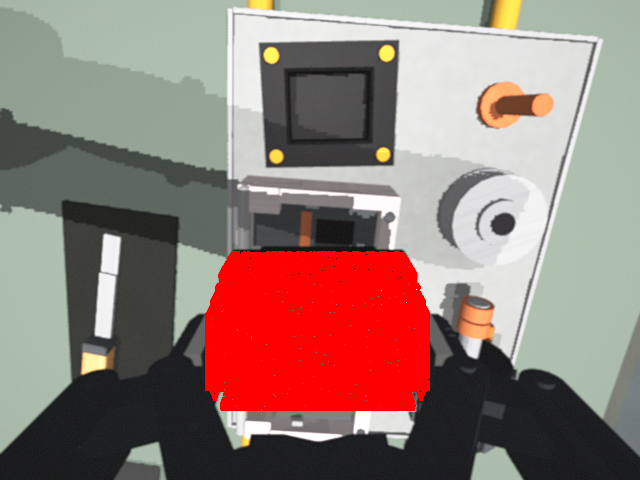

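Request:
apply_moves(moves=[{"travel": [0.004, 0.08, 0], "twist": 0}, {"travel": [0.004, 0.158, 0], "twist": 0}, {"travel": [0.004, 0.158, -0.05], "twist": 0}, {"travel": [0.004, 0.158, -0.1], "twist": 0}, {"travel": [0.004, 0.158, -0.15], "twist": 0}, {"travel": [0.004, 0.158, -0.19], "twist": 0}, {"travel": [0.004, 0.158, -0.19], "twist": 0}, {"travel": [0.004, 0.158, -0.19], "twist": 0}])

```text
clock: 71.25
eef_pos: [0.6451, 0.1395, 0.1265]
eef_rot: [-180.0, -0.1, 2.9]
force: [-0.0, -1.2, -2.9]
opening: 0.0667
```

Run:
```python
from h import *
s=get_state(); print(s['eef_pos'],s['eef_rot'],s['opening'],s['force'],s['qpos'].round(1))
zoom('scene','s42',360,480,230,320,6);zoom('top','t42',190,290,140,215,7)
```

```text
[0.64511291 0.13948685 0.12654063] [-1.79994252e+02 -1.04239575e-01  2.92725476e+00] 0.06672342280029114 [-0.04738124 -1.22220969 -2.88354285] [-40.6  41.1  46.8  77.5 -29.9  73.8  10.1]
```

View pics/s42z.png

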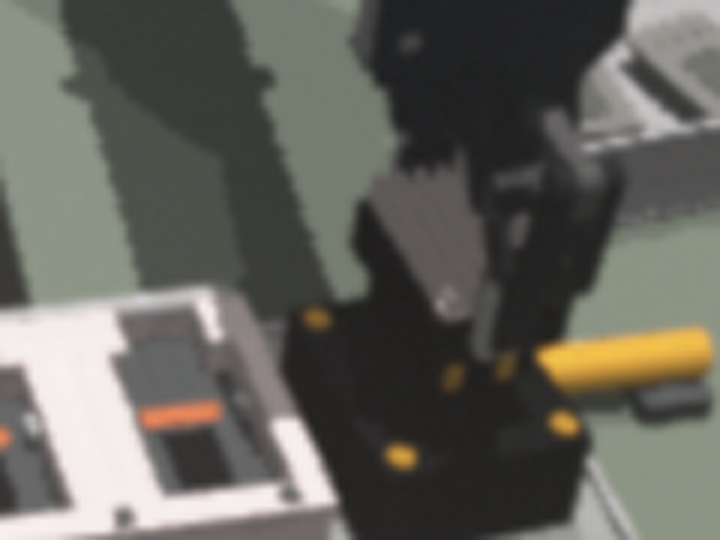

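Request:
apply_moves(moves=[{"travel": [-0.0036, 0.0012, 0], "twist": 0}, {"travel": [-0.0036, 0.0012, -0.01], "twist": 0}, {"travel": [-0.0036, 0.0012, -0.02], "twist": 0}, {"travel": [-0.0036, 0.0012, -0.03], "twist": 0}, {"travel": [-0.0036, 0.0012, -0.038], "twist": 0}, {"travel": [-0.0036, 0.0012, -0.044], "twist": 0}, {"travel": [-0.0036, 0.0012, -0.05], "twist": 0}, {"travel": [-0.0036, 0.0012, -0.05], "twist": 0}])

```text
clock: 72.35
eef_pos: [0.643, 0.14, 0.1]
eef_rot: [180.0, -0.0, 2.9]
force: [2.1, -0.3, -3.5]
opening: 0.0662
```

Request:
apply_moves(moves=[{"travel": [0, 0, -0.006], "twist": 0}, {"travel": [0, 0, -0.012], "twist": 0}, {"travel": [0, 0, -0.018], "twist": 0}, {"travel": [0, 0, -0.022], "twist": 0}, {"travel": [0, 0, -0.025], "twist": 0}, {"travel": [0, 0, -0.027], "twist": 0}, {"travel": [0, 0, -0.027], "twist": 0}, {"travel": [0, 0, -0.027], "twist": 0}])

```text
clock: 73.35
eef_pos: [0.6431, 0.14, 0.0881]
eef_rot: [-180.0, -0.1, 2.9]
force: [0.4, 0.4, 5.4]
opening: 0.0666
```

Request:
apply_moves(moves=[{"travel": [0, 0, -0.004], "twist": 0}, {"travel": [0, 0, -0.008], "twist": 0}, {"travel": [0, 0, -0.008], "twist": 0}, {"travel": [0, 0, -0.008], "twist": 0}, {"travel": [0, 0, -0.008], "twist": 0}, {"travel": [0, 0, -0.004], "twist": 0}, {"travel": [0, 0, 0], "twist": 0}, {"travel": [0, 0, 0], "twist": 0}])

```text
clock: 74.35
eef_pos: [0.643, 0.1401, 0.0881]
eef_rot: [-180.0, -0.1, 2.9]
force: [-0.6, -0.3, 7.6]
opening: 0.0667
```

Request:
apply_moves(moves=[{"travel": [0, 0, 0], "twist": 0}, {"travel": [0, 0, 0], "twist": 0}, {"travel": [0, 0, 0], "twist": 0}, {"travel": [0, 0, 0], "twist": 0}, {"travel": [0, 0, 0.06], "twist": 0}, {"travel": [0, 0, 0.16], "twist": 0}, {"travel": [0, 0, 0.26], "twist": 0}, {"travel": [0, 0, 0.3], "twist": 0}], gripper=100)

```text
clock: 75.35
eef_pos: [0.6443, 0.1395, 0.241]
eef_rot: [-180.0, -0.3, 2.9]
force: [-0.7, -1.2, -0.3]
opening: 0.0851
```

Request:
apply_moves(moves=[{"travel": [0, -0.1, 0], "twist": 0}, {"travel": [0, -0.16, 0], "twist": 0}, {"travel": [0, -0.16, 0], "twist": 0}, {"travel": [0, -0.16, 0], "twist": 0}, {"travel": [0, -0.16, 0], "twist": 0}, {"travel": [0, -0.16, 0], "twist": 0}, {"travel": [0, -0.16, 0], "twist": 0}, {"travel": [0, -0.16, 0], "twist": 0}])

```text
clock: 76.35
eef_pos: [0.6428, 0.0602, 0.2369]
eef_rot: [180.0, 0.0, 2.9]
force: [0.2, 0.5, 0.2]
opening: 0.0854
```

Run:
```python
from h import *
c=snap('wrist','w43'); s=get_state(); print(s['eef_pos'],s['eef_rot'],s['opening'],s['qpos'].round(1))
W=pts(c)
m=box(((W[...,2]>0.1)&(W[...,2]<0.14)).astype(np.uint8),200,450,10,230); print(quad(c,m,0.115)); z=W[m>0][:,2]; print(np.percentile(z,[5,50,95,99]))
zoom('scene','s43',360,480,230,320,6)
```

```text
[0.64277889 0.06010387 0.23690313] [ 1.79994991e+02 -2.67261673e-03  2.92346153e+00] 0.08551546126561943 [-34.6  35.5  49.5  70.4 -26.3  85.3  14.3]
(((642.108642578125, 141.6268768310547), (69.27935791015625, 52.52465057373047), 2.90289568901062), 8998.5)
[0.11006896 0.11417678 0.12142776 0.1220137 ]
```

View pics/w43.png

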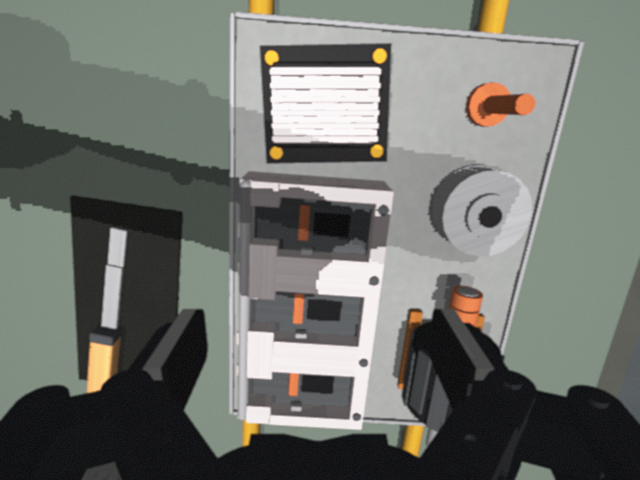

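View pics/s43z.png

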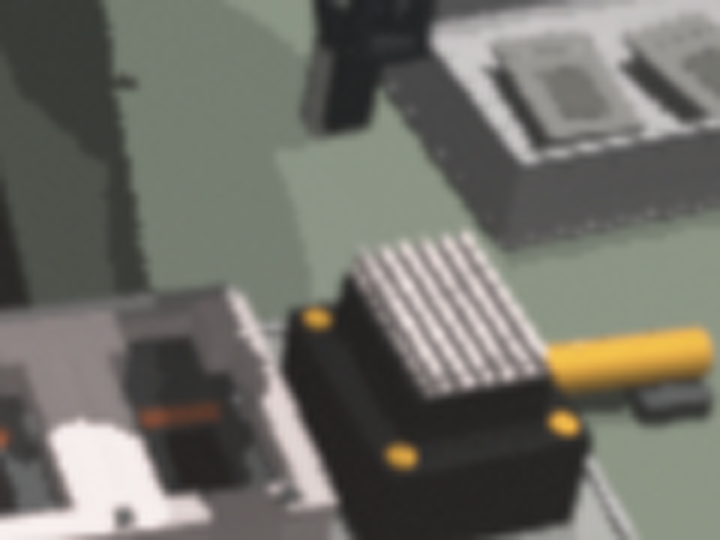

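Request:
apply_moves(moves=[{"travel": [-0.06, -0.08, 0.08], "twist": -0.05}, {"travel": [-0.12, -0.18, 0.1], "twist": -0.11}, {"travel": [-0.2, -0.28, 0.1], "twist": -0.17}, {"travel": [-0.28, -0.38, 0.1], "twist": -0.23}, {"travel": [-0.36, -0.48, 0.1], "twist": -0.29}, {"travel": [-0.44, -0.58, 0.1], "twist": -0.35}, {"travel": [-0.5, -0.66, 0.1], "twist": -0.41}, {"travel": [-0.5, -0.737, 0.1], "twist": -0.46}])

```text
clock: 77.45
eef_pos: [0.3897, -0.3107, 0.2882]
eef_rot: [-179.8, 0.1, -80.4]
force: [0.5, 1.6, 0.6]
opening: 0.0853
```

Request:
apply_moves(moves=[{"travel": [0, 0, 0], "twist": -0.05}, {"travel": [0, 0, 0], "twist": -0.1}, {"travel": [0, 0, 0], "twist": -0.1}, {"travel": [0, 0, 0], "twist": -0.1}, {"travel": [0, 0, 0], "twist": -0.1}, {"travel": [0, 0, 0], "twist": -0.1}, {"travel": [0, 0, 0], "twist": -0.1}, {"travel": [0, 0, 0], "twist": -0.1}], gripper=75)

```text
clock: 78.45
eef_pos: [0.3928, -0.3085, 0.2869]
eef_rot: [-180.0, -0.0, -97.9]
force: [-0.2, -0.2, -0.9]
opening: 0.064
```

Run:
```python
from h import *
c=snap('wrist','w44'); s=get_state(); print(s['eef_pos'],s['eef_rot'],s['opening'],s['qpos'].round(1))
W=pts(c)
m=box(((W[...,2]>0.15)&(W[...,2]<0.2)).astype(np.uint8),200,450,0,330)
P=W[m>0]; print(len(P),P.mean(0),P.min(0),P.max(0))
```

```text
[ 0.39277892 -0.30846509  0.28689251] [ 1.79997864e+02 -2.19325274e-03 -9.78739079e+01] 0.06390817295510806 [-18.   20.2  72.8  89.9 -19.4  84.2 -42.1]
1826 [ 0.34946536 -0.31034794  0.18214233] [ 0.32896288 -0.32537562  0.15012783] [ 0.36502987 -0.29388423  0.19366158]
```

View pics/w44.png

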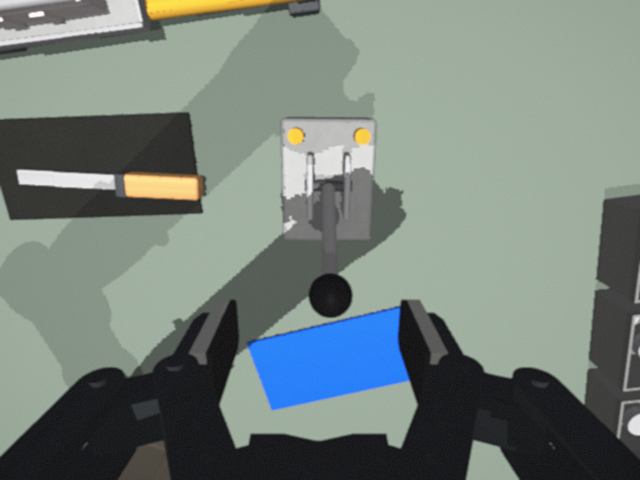

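Request:
apply_moves(moves=[{"travel": [0, 0, 0], "twist": 0.06}, {"travel": [0, 0, 0], "twist": 0.12}, {"travel": [0, 0, 0], "twist": 0.18}, {"travel": [0, 0, 0], "twist": 0.24}, {"travel": [0, 0, 0], "twist": 0.3}, {"travel": [0, 0, 0], "twist": 0.36}, {"travel": [0, 0, 0], "twist": 0.42}, {"travel": [0, 0, 0], "twist": 0.48}])

```text
clock: 79.5
eef_pos: [0.3927, -0.3086, 0.2869]
eef_rot: [180.0, -0.0, -11.6]
force: [0.1, -0.5, 0.2]
opening: 0.0644
```

Run:
```python
from h import *
s=get_state(); print(s['eef_pos'],s['eef_rot'],s['opening'],s['qpos'].round(1))
```

```text
[ 0.39267626 -0.30855963  0.2869181 ] [ 1.79997338e+02 -1.47290665e-03 -1.15928240e+01] 0.06442451317721828 [ -6.2  13.8  52.8  89.7 -11.   82.   35.8]
```

Request:
apply_moves(moves=[{"travel": [0, 0, 0], "twist": 0.06}, {"travel": [0, 0, 0], "twist": 0.12}, {"travel": [0, 0, 0], "twist": 0.18}, {"travel": [0, 0, 0], "twist": 0.24}, {"travel": [0, 0, 0], "twist": 0.3}, {"travel": [0, 0, 0], "twist": 0.36}, {"travel": [0, 0, 0], "twist": 0.42}, {"travel": [0, 0, 0], "twist": 0.48}])

```text
clock: 80.5
eef_pos: [0.3926, -0.3086, 0.2868]
eef_rot: [-180.0, 0.0, 74.3]
force: [0.3, 0.3, 0.1]
opening: 0.0639
```

Run:
```python
from h import *
s=get_state(); print(s['eef_pos'],s['eef_rot'],s['opening'],s['qpos'].round(1))
```

```text
[ 0.39263968 -0.30860453  0.28684861] [-1.79992063e+02  2.85161347e-03  7.43421707e+01] 0.06387111127080691 [  4.   11.8  39.2  89.4  -7.5  81.5 118. ]
```

Run:
```python
from h import *
c=load('w44'); W=pts(c); im=c['image']
m=box(((W[...,2]>0.165)&(W[...,2]<0.2)).astype(np.uint8),305,356,268,320)
P=W[m>0]
A=np.c_[2*P,np.ones(len(P))]; x=np.linalg.lstsq(A,(P**2).sum(1),rcond=None)[0]; print(len(P),x[:3],np.sqrt(x[3]+x[:3]@x[:3]))
k=P[:,2]>0.190; print(P[k].mean(0))
m=box(((W[...,2]>0.048)&(W[...,2]<0.062)).astype(np.uint8),275,385,110,245)
print('case',quad(c,m,0.055))
```

```text
1556 [ 0.34301401 -0.30972933  0.17697161] 0.015726333100583387
[ 0.34379545 -0.31000974  0.19147296]
case (((401.7899169921875, -318.16748046875), (88.96529388427734, 118.47364044189453), 81.63101196289062), 8780.5)
```

Request:
apply_moves(moves=[{"travel": [-0.099, -0.002, 0], "twist": 0.042}, {"travel": [-0.099, -0.002, 0], "twist": 0.042}, {"travel": [-0.099, -0.002, -0.06], "twist": 0.042}, {"travel": [-0.099, -0.002, -0.12], "twist": 0.042}, {"travel": [-0.099, -0.002, -0.18], "twist": 0.042}, {"travel": [-0.099, -0.002, -0.23], "twist": 0.042}, {"travel": [-0.099, -0.002, -0.25], "twist": 0.042}, {"travel": [-0.099, -0.002, -0.254], "twist": 0.042}])

```text
clock: 81.5
eef_pos: [0.3434, -0.3095, 0.1598]
eef_rot: [-180.0, 0.0, 81.5]
force: [0.1, 0.2, 0.4]
opening: 0.064
```

Run:
```python
from h import *
c=snap('wrist','w45'); s=get_state(); print(s['eef_pos'],s['eef_rot'],s['opening'],s['qpos'].round(1),s['force'])
```

```text
[ 0.34365043 -0.30976441  0.16014005] [1.79976643e+02 2.51730273e-02 8.15570694e+01] 0.06413479815547352 [  6.8  12.4  38.7 107.2  -8.6  63.4 130.4] [ 0.69911387  0.44016696 -0.0351799 ]
```

View pics/w45.png

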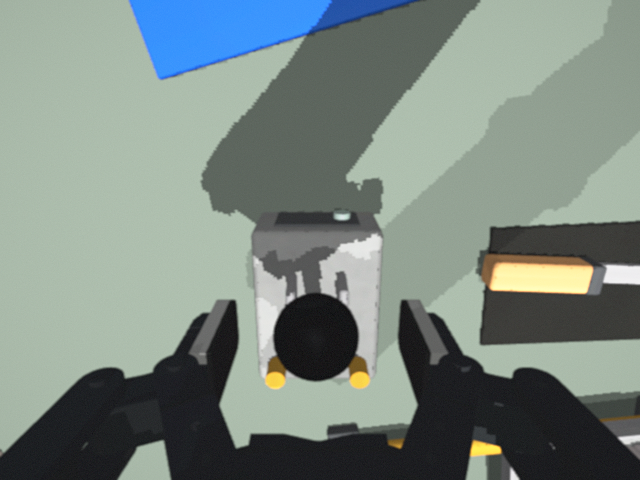

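Request:
apply_moves(moves=[{"travel": [0, 0, 0], "twist": 0}, {"travel": [0, 0, 0], "twist": 0}, {"travel": [0, 0, 0], "twist": 0}, {"travel": [0, 0, 0], "twist": 0}, {"travel": [0, 0, 0], "twist": 0}, {"travel": [0, 0, 0], "twist": 0}, {"travel": [0, 0, 0], "twist": 0}, {"travel": [0, 0, 0], "twist": 0}], gripper=0, newtons=25)

```text
clock: 82.55
eef_pos: [0.3438, -0.3105, 0.1609]
eef_rot: [179.9, 0.1, 81.5]
force: [0.2, -1.6, 5.9]
opening: 0.0304
```

Request:
apply_moves(moves=[{"travel": [0.022, -0.003, 0.0106], "twist": 0}, {"travel": [0.044, -0.0065, 0.0188], "twist": 0}, {"travel": [0.08, -0.012, 0.027], "twist": 0}, {"travel": [0.116, -0.017, 0.03], "twist": 0}, {"travel": [0.152, -0.0225, 0.027], "twist": 0}, {"travel": [0.187, -0.0275, 0.019], "twist": 0}, {"travel": [0.214, -0.0315, 0.009], "twist": 0}, {"travel": [0.224, -0.033, 0.004], "twist": 0}])

```text
clock: 83.55
eef_pos: [0.4565, -0.327, 0.1624]
eef_rot: [179.9, 0.1, 81.6]
force: [-3.0, -0.8, 7.7]
opening: 0.0303
```

Request:
apply_moves(moves=[{"travel": [0.004, -0.0005, -0.001], "twist": 0}, {"travel": [0.006, -0.001, -0.001], "twist": 0}, {"travel": [0.006, -0.001, -0.001], "twist": 0}, {"travel": [0.006, -0.001, -0.001], "twist": 0}, {"travel": [0.006, -0.001, -0.001], "twist": 0}, {"travel": [0.006, -0.001, -0.001], "twist": 0}, {"travel": [0.006, -0.001, -0.001], "twist": 0}, {"travel": [0.006, -0.001, -0.001], "twist": 0}])

```text
clock: 84.55
eef_pos: [0.458, -0.3272, 0.1617]
eef_rot: [-180.0, 0.1, 81.5]
force: [-4.3, -2.2, 5.4]
opening: 0.0304
```

Run:
```python
from h import *
c=snap('wrist','w46'); s=get_state(); print(s['eef_pos'],s['eef_rot'],s['opening'],s['qpos'].round(1),s['force'])
zoom('scene','s46',150,310,180,300,5)
```

```text
[ 0.45801622 -0.3272099   0.16171868] [-1.79979647e+02  5.29835994e-02  8.15257581e+01] 0.03042189220298044 [  7.8  24.7  36.   91.8 -15.2  68.4 128.4] [-3.05417391 -1.43185122  5.24158999]
```

View pics/w46.png

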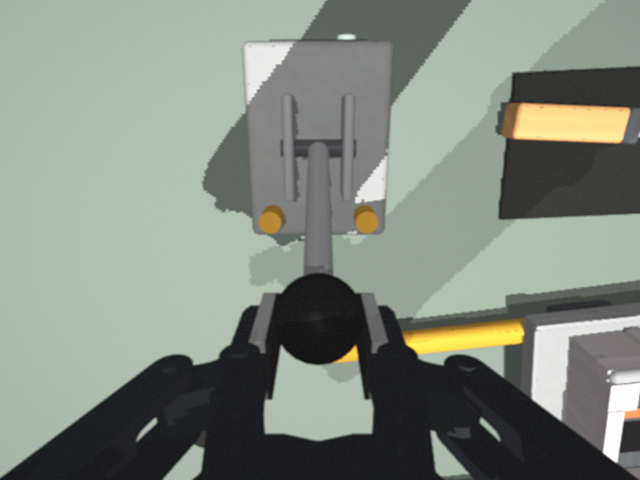

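View pics/s46z.png

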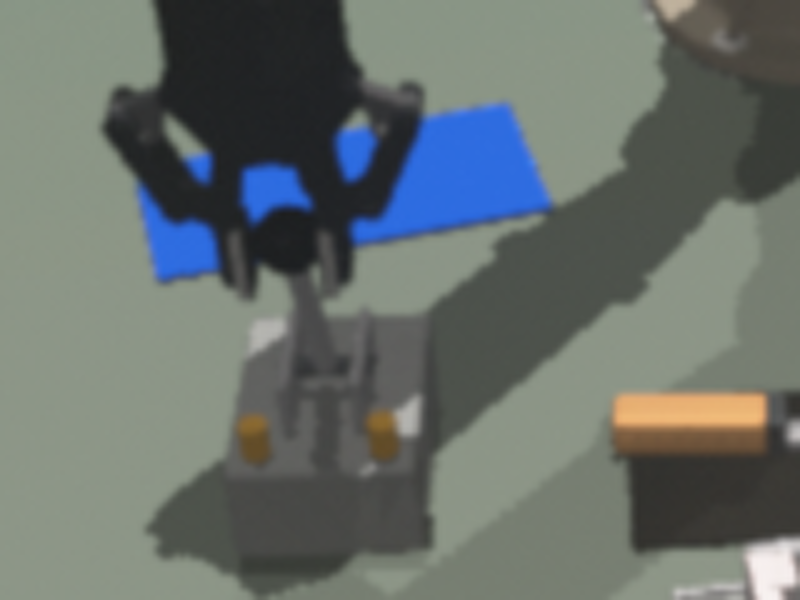

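Request:
apply_moves(moves=[{"travel": [0.004, -0.0005, -0.002], "twist": 0}, {"travel": [0.008, -0.001, -0.004], "twist": 0}, {"travel": [0.008, -0.001, -0.004], "twist": 0}, {"travel": [0.008, -0.001, -0.004], "twist": 0}, {"travel": [0.008, -0.001, -0.004], "twist": 0}, {"travel": [0.008, -0.001, -0.004], "twist": 0}, {"travel": [0.008, -0.001, -0.004], "twist": 0}, {"travel": [0.008, -0.001, -0.004], "twist": 0}])

```text
clock: 85.65
eef_pos: [0.462, -0.3278, 0.1597]
eef_rot: [-180.0, 0.1, 81.5]
force: [-3.4, -2.5, 5.0]
opening: 0.0302
```

Run:
```python
from h import *
s=get_state(); print(s['eef_pos'],s['force'])
c0=load('w46'); c=snap('wrist','w47')
for q in (c0,c):
    W=pts(q); m=box(((W[...,2]>0.165)&(W[...,2]<0.21)&(q['image'].max(2)<40)).astype(np.uint8),285,350,275,350)
    P=W[m>0]; A=np.c_[2*P,np.ones(len(P))]; x=np.linalg.lstsq(A,(P**2).sum(1),rcond=None)[0]; print(len(P),x[:3],np.sqrt(x[3]+x[:3]@x[:3]))
    d=x[:3]-np.array([0.4009,-0.3182,0.07]); print('phi',np.arctan2(d[:2]@[0.989,-0.146],d[2]), np.linalg.norm(d))
```

```text
[ 0.46202556 -0.32775577  0.15969471] [-3.41512196 -2.48160155  5.00918297]
4525 [ 0.44756663 -0.32555809  0.18258526] 0.015164501424423127
phi 0.3971882762480971 0.12209569018996859
4598 [ 0.45104856 -0.32603087  0.18109331] 0.015088842186346013
phi 0.4284408484659157 0.1221389557627102
```

Request:
apply_moves(moves=[{"travel": [0.006, -0.001, -0.003], "twist": 0}, {"travel": [0.012, -0.002, -0.005], "twist": 0}, {"travel": [0.018, -0.003, -0.007], "twist": 0}, {"travel": [0.018, -0.003, -0.007], "twist": 0}, {"travel": [0.018, -0.003, -0.007], "twist": 0}, {"travel": [0.018, -0.003, -0.007], "twist": 0}, {"travel": [0.018, -0.003, -0.007], "twist": 0}, {"travel": [0.018, -0.003, -0.007], "twist": 0}])

```text
clock: 86.7
eef_pos: [0.4713, -0.3282, 0.1557]
eef_rot: [-180.0, -0.0, 81.6]
force: [0.6, -0.4, 0.0]
opening: -0.0002
```

Run:
```python
from h import *
s=get_state(); print(s['eef_pos'],s['force'])
c=snap('wrist','w48')
for q in (c,):
    W=pts(q); m=box(((W[...,2]>0.165)&(W[...,2]<0.21)&(q['image'].max(2)<40)).astype(np.uint8),285,350,265,350)
    P=W[m>0]; A=np.c_[2*P,np.ones(len(P))]; x=np.linalg.lstsq(A,(P**2).sum(1),rcond=None)[0]; print(len(P),x[:3],np.sqrt(x[3]+x[:3]@x[:3]))
    d=x[:3]-np.array([0.4009,-0.3182,0.07]); print('phi',np.arctan2(d[:2]@[0.989,-0.146],d[2]), np.linalg.norm(d))
```

```text
[ 0.47128916 -0.32824091  0.1556591 ] [ 0.62034255 -0.37251339  0.01893896]
1430 [ 0.45309601 -0.32565808  0.18163309] 0.016005545466352227
phi 0.4411436286797918 0.12345846976351328
```

View pics/w48.png

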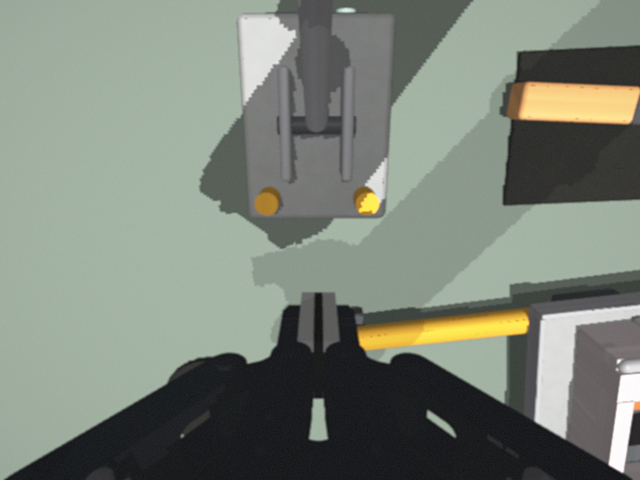

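Request:
apply_moves(moves=[{"travel": [0, 0, 0.1], "twist": 0}, {"travel": [0, 0, 0.2], "twist": 0}, {"travel": [-0.08, 0.012, 0.24], "twist": 0}, {"travel": [-0.18, 0.025, 0.24], "twist": 0}, {"travel": [-0.28, 0.04, 0.24], "twist": 0}, {"travel": [-0.339, 0.049, 0.24], "twist": 0}, {"travel": [-0.339, 0.049, 0.24], "twist": 0}, {"travel": [-0.339, 0.049, 0.24], "twist": 0}])

```text
clock: 87.75
eef_pos: [0.3026, -0.3039, 0.2762]
eef_rot: [179.9, -0.0, 81.6]
force: [0.3, 0.1, 0.5]
opening: 0.0003
```

Run:
```python
from h import *
c=snap('wrist','w49'); s=get_state(); print(s['eef_pos'],s['eef_rot'],s['opening'],s['qpos'].round(1),s['force'])
zoom('scene','s49',150,310,150,300,5)
```

```text
[ 0.30283073 -0.30385107  0.27599558] [1.79965445e+02 1.45920387e-02 8.16250816e+01] 2.4904876375291377e-06 [  4.2   1.5  40.  100.2  -1.   78.7 126. ] [ 0.76686465  0.03709538 -1.16420457]
```

View pics/s49z.png

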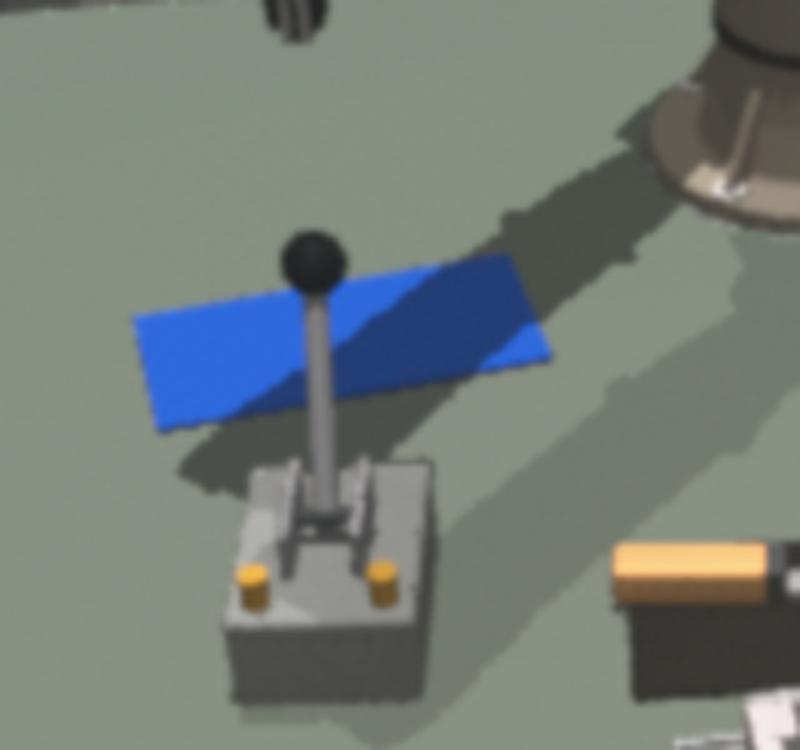

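Request:
apply_moves(moves=[{"travel": [0, 0, -0.06], "twist": 0}, {"travel": [0, 0, -0.12], "twist": 0}, {"travel": [0, 0, -0.18], "twist": 0}, {"travel": [0, 0, -0.222], "twist": 0}, {"travel": [0, 0, -0.222], "twist": 0}, {"travel": [0, 0, -0.222], "twist": 0}, {"travel": [0, 0, -0.222], "twist": 0}, {"travel": [0, 0, -0.222], "twist": 0}])

```text
clock: 88.85
eef_pos: [0.3023, -0.3044, 0.1656]
eef_rot: [179.9, 0.0, 81.6]
force: [0.7, 0.6, 0.2]
opening: -0.0003
```

Run:
```python
from h import *
c=snap('wrist','w50'); s=get_state(); print(s['eef_pos'],s['force'],s['qpos'].round(1))
```

```text
[ 0.3021303  -0.30425795  0.1654779 ] [ 0.05807358 -0.52539423 -0.17666593] [  6.1   7.3  40.7 111.4  -5.4  63.1 130.6]
```

View pics/w50.png

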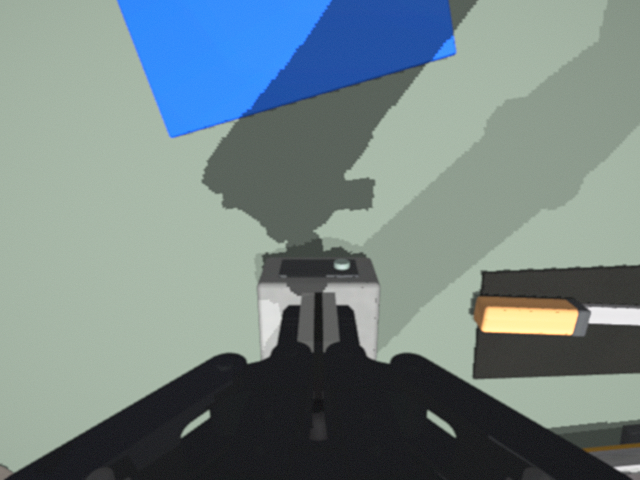

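Request:
apply_moves(moves=[{"travel": [0.03, -0.0044, 0], "twist": 0}, {"travel": [0.06, -0.0088, 0], "twist": 0}, {"travel": [0.09, -0.0132, 0], "twist": 0}, {"travel": [0.12, -0.0176, 0], "twist": 0}, {"travel": [0.15, -0.022, 0], "twist": 0}, {"travel": [0.18, -0.0264, 0], "twist": 0}, {"travel": [0.21, -0.0308, 0], "twist": 0}, {"travel": [0.23, -0.0338, 0], "twist": 0}])

```text
clock: 89.9
eef_pos: [0.416, -0.3203, 0.1633]
eef_rot: [-179.7, -0.1, 81.6]
force: [-6.5, 1.2, -3.8]
opening: -0.0
```

Run:
```python
from h import *
s=get_state(); print(s['eef_pos'],s['force'])
zoom('scene','s51',150,310,150,300,5)
```

```text
[ 0.41600521 -0.32028679  0.1633133 ] [-6.52756869  1.20870117 -3.76548795]
```

View pics/s51z.png

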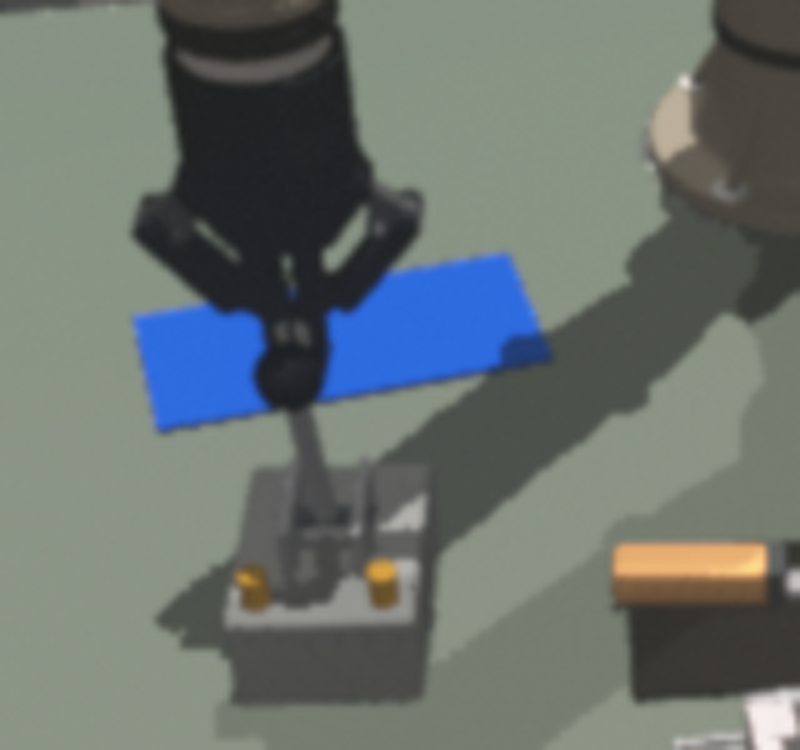

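Request:
apply_moves(moves=[{"travel": [0.01, -0.0015, 0], "twist": 0}, {"travel": [0.02, -0.003, 0], "twist": 0}, {"travel": [0.024, -0.0035, 0], "twist": 0}, {"travel": [0.028, -0.004, 0], "twist": 0}, {"travel": [0.03, -0.0045, 0], "twist": 0}, {"travel": [0.03, -0.0045, 0], "twist": 0}, {"travel": [0.03, -0.0045, 0], "twist": 0}, {"travel": [0.03, -0.0045, 0], "twist": 0}])

```text
clock: 90.95
eef_pos: [0.4277, -0.3214, 0.1629]
eef_rot: [-179.5, -0.2, 81.5]
force: [-9.6, 2.1, -2.4]
opening: -0.0003
```

Run:
```python
from h import *
s=get_state(); print(s['eef_pos'],s['force'])
zoom('scene','s52',150,310,150,300,5)
```

```text
[ 0.42769526 -0.32137011  0.16291556] [-9.55532845  2.11974177 -2.40894831]
```

View pics/s52z.png

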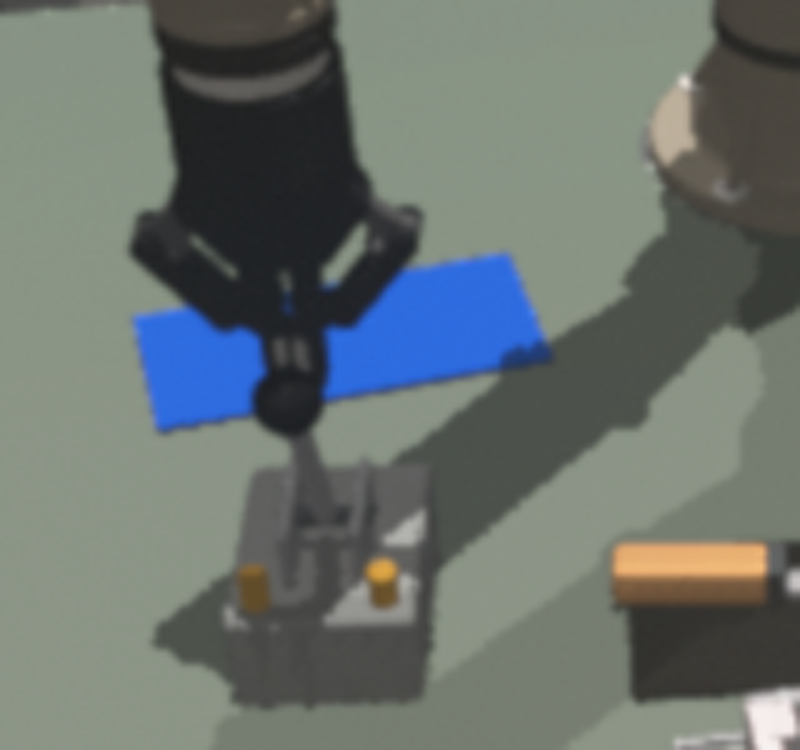

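Request:
apply_moves(moves=[{"travel": [0.004, -0.0006, 0], "twist": 0}, {"travel": [0.008, -0.0012, 0], "twist": 0}, {"travel": [0.008, -0.0012, 0], "twist": 0}, {"travel": [0.008, -0.0012, 0], "twist": 0}, {"travel": [0.008, -0.0012, 0], "twist": 0}, {"travel": [0.008, -0.0012, 0], "twist": 0}, {"travel": [0.008, -0.0012, 0], "twist": 0}, {"travel": [0.008, -0.0012, 0], "twist": 0}])

```text
clock: 92.0
eef_pos: [0.4278, -0.3214, 0.1628]
eef_rot: [-179.1, -0.4, 81.4]
force: [-15.7, 4.8, 2.2]
opening: -0.0001
```

Run:
```python
from h import *
s=get_state(); print(s['eef_pos'],s['force'])
q=snap('scene','s53')
W=pts(q); m=box(((W[...,2]>0.165)&(W[...,2]<0.21)&(q['image'].max(2)<45)).astype(np.uint8),200,216,222,238)
P=W[m>0]; print(len(P),P.mean(0),P.max(0))
```

```text
[ 0.42782414 -0.32141053  0.16280527] [-15.74107061   4.8252219    2.17288927]
125 [ 0.46188173 -0.32296478  0.18699957] [ 0.47205517 -0.30985033  0.19566968]
```

Request:
apply_moves(moves=[{"travel": [-0.008, 0.001, 0.02], "twist": 0}, {"travel": [-0.008, 0.001, 0.14], "twist": 0}, {"travel": [-0.008, 0.001, 0.24], "twist": 0}, {"travel": [-0.008, 0.001, 0.26], "twist": 0}, {"travel": [-0.008, 0.001, 0.26], "twist": 0}, {"travel": [-0.008, 0.001, 0.26], "twist": 0}, {"travel": [-0.008, 0.001, 0.26], "twist": 0}, {"travel": [-0.008, 0.001, 0.26], "twist": 0}])

```text
clock: 93.05
eef_pos: [0.4315, -0.3229, 0.294]
eef_rot: [-179.9, -0.0, 81.6]
force: [0.4, 0.2, 0.5]
opening: 0.0005
```

Run:
```python
from h import *
s=get_state(); print(s['eef_pos'],s['force'],s['clock'])
snap('scene','s54');snap('top','t54');snap('wrist','w54')
```

```text
[ 0.43153717 -0.3229022   0.29395486] [0.36419076 0.20004403 0.51040309] 93.05
```

View pics/s54.png

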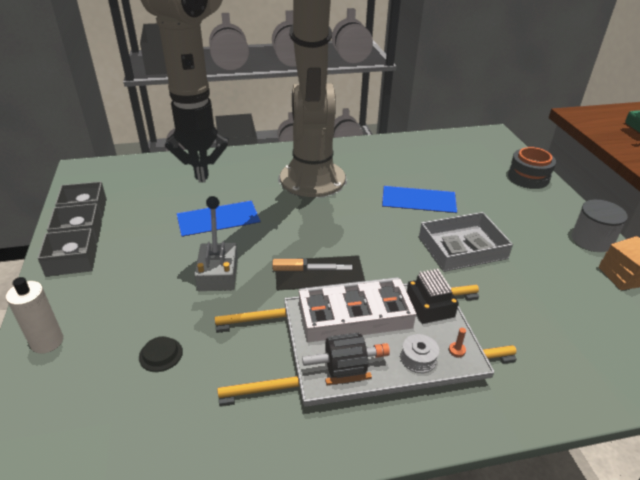

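View pics/t54.png

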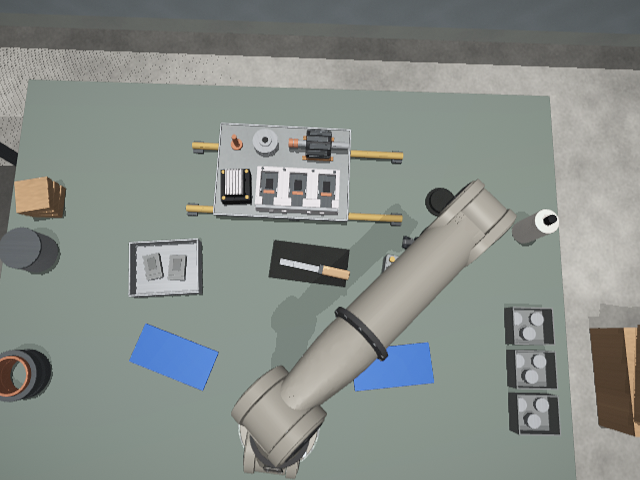

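The lever is back at rest, the caps are in the tray, the regulator is seated and the wells are empty. The bar now lies at a different angle on the mat, so I'll measure it.

Run:
```python
from h import *
c=load('top0'); W0=pts(c)
c=load('t54'); im=c['image'].astype(int); r,g,b=im[...,0],im[...,1],im[...,2]
hsv=cv2.cvtColor(c['image'],cv2.COLOR_RGB2HSV); W=pts(c)
bar=((W[...,2]>0.009)&(W[...,2]<0.04))
m=box(((r>105)&((abs(r-g)>25)|(r>125))).astype(np.uint8),272,356,250,285)
# bench green-grey excluded: restrict to saturation or bright
m=box((((hsv[...,1]>90)&(hsv[...,0]<30)&(r>120))|((r>150)&(abs(r-b)<30))).astype(np.uint8),272,352,250,285)
m=cv2.morphologyEx(m,cv2.MORPH_CLOSE,np.ones((7,7)))
print('bar',quad(c,m,0.017))
ys,xs=np.nonzero(m); print(xs.min(),xs.max())
mm=box(((r<60)&(b<60)).astype(np.uint8)|m,262,356,235,292); mm=cv2.morphologyEx(mm,cv2.MORPH_CLOSE,np.ones((5,5)))
print('mat',quad(c,mm,0.005))
o=c['image'][225:300,250:370].copy(); cv2.imwrite('pics/t54z.png',cv2.resize(o[:,:,::-1],None,fx=6,fy=6,interpolation=cv2.INTER_CUBIC))
s=load('s54'); o=s['image'][240:300,260:380]; cv2.imwrite('pics/s54z.png',cv2.resize(o[:,:,::-1],None,fx=6,fy=6,interpolation=cv2.INTER_CUBIC))
```

```text
bar (((434.05596923828125, -54.271095275878906), (135.51031494140625, 21.491708755493164), 78.40959167480469), 214.5)
280 348
mat (((442.28985595703125, -73.31436157226562), (223.5619354248047, 107.34423828125), 84.2112045288086), 2726.0)
```

View pics/t54z.png

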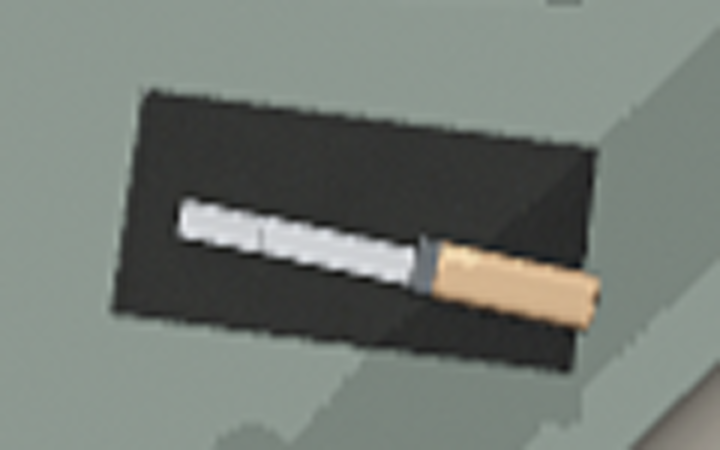

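View pics/s54z.png

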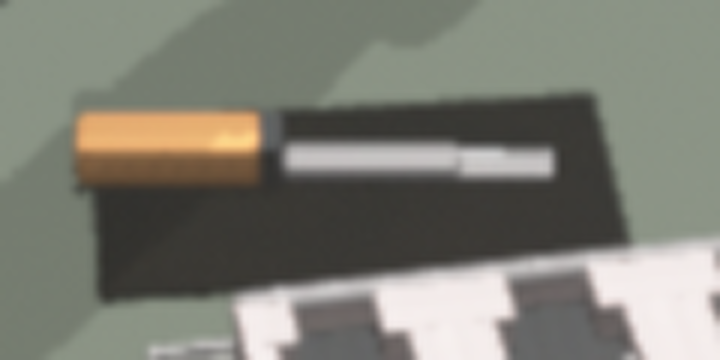

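View pics/w54.png

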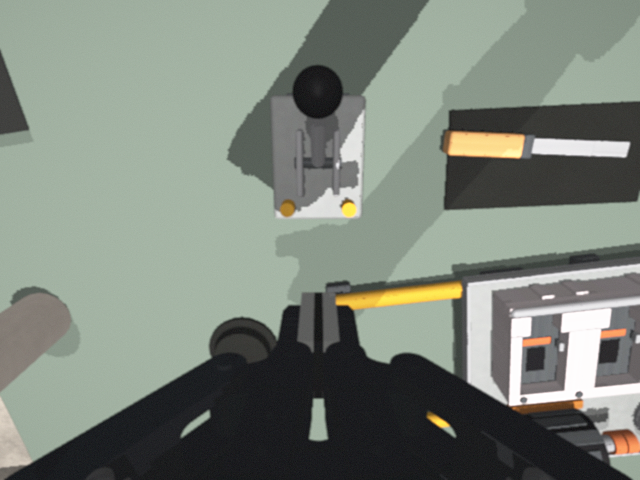

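Run:
```python
from h import *
c=load('t54')
f=lambda u,v,z: plane(c,250+u/6,225+v/6,z)
tip=f(182,220,0.009); rear=f(590,300,0.027); print(tip,rear,np.linalg.norm(tip[:2]-rear[:2]),'mid',(tip+rear)/2)
K=np.array([f(148,90,.005)[:2],f(597,148,.005)[:2],f(573,372,.005)[:2],f(113,313,.005)[:2]]); print(K,'mat c',K.mean(0)); 
d=((tip+rear)/2)[:2]-K.mean(0); e=(K[0]-K[1]);e/=np.linalg.norm(e); print('along y',d@e,'along x',d@[e[1],-e[0]])
w=load('w54');W=pts(w)
for u in (460,480,500,515,535,560,590,620): print(u,W[int(143+(u-450)*0.035),u].round(4))
```

```text
[0.44375022 0.01144972 0.009     ] [ 0.40890395 -0.18089102  0.027     ] 0.19547179861437938 mid [ 0.42632709 -0.08472065  0.018     ]
[[ 0.50661173  0.0302472 ]
 [ 0.48454378 -0.18534959]
 [ 0.37714662 -0.17521035]
 [ 0.39914931  0.04252742]] mat c [ 0.44186286 -0.07194633]
along y -0.014289855360633973 along x -0.014154272431774272
460 [ 0.4085 -0.1717  0.0271]
480 [ 0.4126 -0.1512  0.0267]
500 [ 0.4156 -0.1308  0.0266]
515 [ 0.4188 -0.116   0.0277]
535 [ 0.4245 -0.0873  0.0117]
560 [ 0.4298 -0.0601  0.0105]
590 [ 0.4353 -0.029   0.0118]
620 [0.4414 0.0037 0.0106]
```

Run:
```python
from h import *
a=load('scene0')['image'].astype(int); b=load('s54')['image'].astype(int)
for n,(u0,u1,v0,v1) in dict(rotor=(300,395,330,385),pulley=(400,440,333,368),bolt=(445,470,325,358),cover=(135,185,335,370),knob=(203,224,192,235)).items():
    print(n,np.abs(a-b)[v0:v1,u0:u1].mean().round(2))
print(finish_job())
```

```text
rotor 3.82
pulley 5.11
bolt 4.7
cover 2.59
knob 7.05
the job is handed in; nothing more can be done
None
```

I did the whole job and handed it in at about 93 s. The hand-in reported no verdict.

- **Caps:** Well1 was empty at the start. I prised cap2 and cap3 loose with the bar over the steel edge, then took them by their sides; both lie in the scrap tray and all three wells are empty.
- **Regulator:** It is seated in its socket. The gripper stopped with a rising contact force at the expected height, and the fins measured 121 mm above the bench, as they should when it is home.
- **Flash lever:** I pushed it to its stop and held it there for about a second. The force rose from 10 to 16 N with no movement. It then sprang back, and the last pictures show it at rest.
- **Pry bar:** It lies flat on the mat, its middle about 14 mm off centre in each direction. It had shifted and turned after I laid it down, and the handle end now overhangs the mat edge by a few millimetres.
- **Leave-alone items:** The rotor, pulley, terminal bolt and bearing cover look unchanged in before-and-after pictures.

Three things did not go cleanly:
- My first try at inserting the bar hit the front of the steel edge with about 38 N, so I re-tilted it.
- I set the bar's tilt by pressing its tail on the socket block, using up to about 19 N.
- My first try at the lever slipped off the knob just short of the stop, so I repeated the swing with closed fingers.

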